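# Polish finished rings in the clamped shaker flask

### The job

Drop every finished ring lying on the bench into the flask, put the stopper in the neck fully home, stand the flask in the shaker's round nest and swing the clamp arm over centre so its pad holds the stopper down. Push the switch-box slide all the way to its run end, let the shaker run for three seconds, and pull the slide fully back to off with the clamp still shut. Then swing the clamp arm right back open and stand the flask upright on the cork coaster again, still stoppered with the rings inside; never run the shaker unclamped, and leave the other bench things where they are.

Things in the scene. Friction and masses are not known exactly. Their poses are not given: they have to be found in the camera images.
- ring0: Plain polished metal band ring lying flat on the bench, 24 mm outside diameter, 18.4 mm bore, 10 mm high, 14 g. Origin: centre of its underside, z along the bore. Two or three of ring0..ring3 are present; an absent one reads None.
- ring1: Plain polished metal band ring lying flat on the bench, 24 mm outside diameter, 18.4 mm bore, 10 mm high, 14 g. Origin: centre of its underside, z along the bore. Two or three of ring0..ring3 are present; an absent one reads None.
- ring2: Plain polished metal band ring lying flat on the bench, 24 mm outside diameter, 18.4 mm bore, 10 mm high, 14 g. Origin: centre of its underside, z along the bore. Two or three of ring0..ring3 are present; an absent one reads None.
- ring3: Plain polished metal band ring lying flat on the bench, 24 mm outside diameter, 18.4 mm bore, 10 mm high, 14 g. Origin: centre of its underside, z along the bore. Two or three of ring0..ring3 are present; an absent one reads None.
- flask: Loose clear plastic flask, 180 g, 78 mm tall, round: body 64 mm diameter up to 40 mm, shoulder tapering from 40 to 48 mm height, neck 52 mm outside diameter from 48 to 78 mm. Wall 5 mm and floor 5 mm thick, so the mouth is 42 mm wide. Origin: centre of its underside, z up through the mouth. Starts upright and open on the coaster.
- flask_mid (a point): Point on the flask's axis 32 mm above its underside (middle of the inside).
- flask_rim (a point): Centre of the flask's mouth, 78 mm above its underside.
- stopper: Loose black tapered stopper, 50 g, 51 mm tall, standing upright on the bench: plug 18 mm long tapering from 31 mm diameter at the bottom to 38 mm, then a flange 47 mm diameter from 18 to 23 mm height that rests on the flask's rim when home, then a round knob 24 mm diameter from 23 to 51 mm height to hold it by. Origin: centre of the plug's underside, z up. Home: origin 18 mm below the flask's rim.
- coaster: Fixed round cork coaster, 90 mm diameter, 6 mm thick; origin at the centre of its underside.
- shaker: Fixed grey shaker block, 180 x 140 mm, 46 mm high, reaching from x = -55 mm to x = +125 mm and y = -70 to +70 mm in its own frame; origin on the nest's axis at bench level, own x points from the nest to the clamp's post. The post (36 mm along x, 36 mm across) stands on the block 80 mm from the nest's axis, 182 mm high.
- nest (a point): Centre of the floor of the shaker's round nest: a recess 70 mm in diameter and 8 mm deep, floor 38 mm above the bench.
- clamp_pivot (a point): Centre of the clamp's hinge in the post, 80 mm in shaker +x from the nest's axis and 167 mm above the bench; the hinge axis is the shaker's y.
- clamp_bar (a point): Middle of the clamp arm's cross bar: a round bar 12 mm in diameter and 110 mm long along the shaker's y (55 mm free on each side of the 14 mm wide arm), at the arm's tip 150 mm from the pivot. Can be pinched from above beside the arm; it turns between the fingers as the arm swings.
- clamp (a joint): Clamp arm angle (rad): 0 level, from the pivot in shaker -x over the nest, pad (24 mm wide, 80 mm from the pivot, underside 18 mm below the arm's line) on the stopper; 1.57 straight up; 2.1 open against its stop, leaning away (start). Its weight (320 g) carries it open past upright and shut before it; it stays at either end, and drops to -0.1 if the nest is empty.
- switchbox: Fixed grey box 80 x 130 mm, 35 mm high, origin at the centre of its underside; its slide runs along its own y, which points roughly to the robot's left (+y, within 0.35 rad). A white dot on its top marks the run end (+y).
- runslide (a joint): Position of the switch slide (m): 0 off, at its end stop towards the box's own -y; 0.060 run, at its end stop towards own +y. Stays where left, needs about 2 N.
- slide_grip (a point): Middle of the top of the slide's grip, a black block 16 mm across the track, 20 mm along it (box's y) and 26 mm tall, its top 63 mm above the bench; it moves from 30 mm on the -y side of the box's centre to 30 mm on the +y side.
- giftbox: Red ring box, 57 x 57 x 39 mm, bystander; origin at the centre of its underside.
- varnish0: Small clear bottle, 28 mm diameter, 60 mm tall, bystander; origin at the centre of its underside.
- varnish1: Small amber bottle, 28 mm diameter, 60 mm tall, bystander; origin at the centre of its underside.
- loupe: Black eye loupe, 34 mm diameter, 28 mm tall, bystander; origin at the centre of its underside.
- driver: Screwdriver with a red handle, 160 mm long, lying along its x, bystander.
- dish: Shallow metal dish, 90 mm diameter, 16 mm high, bystander; origin at the centre of its underside.
- mallet: Hammer, 220 mm long, lying along its x, bystander.
There are look-alikes about, which are no part of the job. There is more than one size of the flask; the one meant has the size given above.

How it is judged:
By the outcome, as a careful person would: the job done as asked, in the order asked, and still so for the second after the job is handed in, with the robot touching nothing.
Of ring0, ring1, ring2, ring3 only 2 to 3 are there at a start; the rules pass over those that are not, and their reading is None.
At some moment in a run one of ring0, ring1, ring2, ring3 may be knocked a few centimetres aside while the robot is not near it.
It also fails if it takes over 210 s, if anything falls off the work surface, if the arm or the gripper's body presses on something with over 40 N, if the wrist force passes 120 N, or if a joint passes its speed limit or range.

### The arm

A 6-joint arm with a two-finger parallel gripper is mounted at the origin on the work surface. World frame = base frame: x ahead of the robot, y to its left, z up, the work surface at z = 0. Lengths are in m, angles in rad, forces in N, time in s.
With the tool pointing down it reaches from about 0.25 to 0.775 m from the base axis. Payload 4 kg.
Tool frame: the origin (TCP) lies between the finger pads; the fingertips stand 14 mm ahead of it and the grasp point (between the pads) lies 5 mm behind it (robot.tips_ahead is the distance from the TCP to the fingertips, in m); z points along the fingers, y is the direction in which the jaws open and shut (so a half turn about z gives the same grasp; the last joint's range is limited). The gripper opens to 94 mm and grips with 3 to 60 N. Pads are 16 mm wide; open, the fingers measure 119 mm over their backs; the gripper's body (75 mm by 177 mm) begins 78 mm behind the grasp point.
Start: joints at [-1.369, 0.087, 1.371, -0, 1.684, -0.103], TCP at [0.165, -0.525, 0.22] pointing down, gripper open.
Joint ranges: [-3.1, 3.1], [-0.76, 2.03], [0.27, 2.55], [-1.08, 4.22], [0.17, 2.65], [-2.57, 2.57]. Speed limits (rad/s): [2.79, 2.79, 3.14, 3.14, 3.14, 3.14].

### API

Orientations are given as [roll, pitch, yaw] about the fixed x, y, z axes, in that order (R = Rz(yaw) Ry(pitch) Rx(roll)).
In Python, from bench import robot, optics, job gives the robot as it stands.
- The arm moves only by the tool apply_moves, never from a script. Its argument "moves" is a list of rows, each a list of 3 entries, a list of its own where there are three numbers: the shift along the tool's x, y, z in cm, then the turn, a rotation vector about the tool's x, y, z in rad, then the opening, from 0 (shut) to 1 (fully open). In form: [[[tx, ty, tz], [rx, ry, rz], grip], ...]. A call has exactly 10 rows; each row is the pose to reach, as a shift and turn from the pose commanded when the call began, along the tool's axes at that moment; what a row does not reach only later rows make up. A row lasts 1/12 s, in which the tool goes at most 41.7 mm and 7.16 degrees, less where a joint would pass 70% of its speed; a pose out of reach is approached as far as the arm can. A call with a gripper value outside its range is refused whole. The fingers move at their own pace and stop on an object; the grip force is fixed at half the most. Time passes only in rows, so rows that repeat a pose let the fingers close, or fill a call up. It gives the time, the measured TCP pose, the force and the opening at its end, in the units of the state.
- robot.get_obs(): the state, without advancing time (a new reading comes with each control period).
- optics.snapshot(name): name is "scene" or "side" or "wrist"; returns the picture (400x640x3 uint8, red, green, blue); there is no depth.
- optics.get_calibration(name): a dict with "fx", "fy", "cx", "cy" (pixels), "rvec" (rotation vector, rad) and "tvec" (3), from world to camera coordinates, as OpenCV has them. Camera axes: x right, y down, z forward; pixel columns grow to the right and rows downward; lengths in m; the calibration is good to about 2 mm. A picture is of the moment at which its call begins: read the wrist's pose just before it. get_calibration takes no time and is no camera call; for the wrist camera it gives the pose at the moment of the call.
- job.close_job(): hands the job in, once; it reports no verdict.
The state is a dict: "time": time; "joint_positions": joint angles; "qvel": joint speeds; "joint_torque": joint torques, N m; "tool_pos": TCP position; "ee_rot": TCP orientation; "wrist_force": force on the tool from outside, world axes, zero at the start; "wrist_torque": the same for the moment, N m; "width": finger opening in m.
Only numpy, scipy, OpenCV 4.12 (cv2) and the standard library are available. Lean on these libraries where they do the work, as an engineer would, in place of code of your own. Each camera call takes 0.05 s, during which the arm holds its last target.

## Working session

There is one attempt and no reset: what is moved stays moved. The work goes in short steps, Python scripts to look and compute and a tool call to move; the robot and the scene stay as the last step left them, time stands still between calls to the robot, and variables do not carry over. Pictures are saved under pics/ and viewed, and the job is handed in when it is done.

Besides the shell and the picture viewer there is one more tool, called after "Call:" by a JSON object that holds its "fn" and its "kwargs". apply_moves: Moves the arm, as the interface text tells. Its arguments: {"type":"object","properties":{"moves":{"type":"array"}},"required":["moves"]}

```bash
mkdir -p pics; ls
python3 - <<'E'
from bench import robot, optics, job
import cv2
o=robot.get_obs(); print(o)
for n in ["scene","side","wrist"]:
    print(n,optics.get_calibration(n))
    im=optics.snapshot(n); cv2.imwrite(f"pics/a_{n}.png",im[:,:,::-1])
E
```

```text
pics
{'time': 0.0, 'joint_positions': array([-1.36909811e+00,  8.79401247e-02,  1.37225571e+00,  1.21097628e-05,
        1.68357948e+00, -1.03086519e-01]), 'qvel': array([ 0.00015287,  0.00022748,  0.00034606, -0.00195058,  0.00012329,
       -0.00080601]), 'joint_torque': array([-1.19731820e-03, -3.40182853e+01, -3.02430260e+01,  7.15532689e-02,
        3.29330144e-02, -1.69049072e-04]), 'tool_pos': array([ 0.16495088, -0.5241408 ,  0.21831153]), 'ee_rot': array([-3.13942282e+00, -2.36576592e-04,  3.04785826e-01]), 'wrist_force': array([ 0.92447965,  0.21839401, -0.019907  ]), 'wrist_torque': array([ 0.00060268,  0.0214593 , -0.00025228]), 'width': 0.09375755950363798}
scene {'fx': 415.68898569061076, 'fy': 415.68898569061076, 'cx': 316.5087883818311, 'cy': 202.36888630419048, 'rvec': array([ 2.21950524,  1.28478168, -0.40887568]), 'tvec': array([-0.27708728, -0.29251449,  1.57968748])}
side {'fx': 419.637762853401, 'fy': 419.637762853401, 'cx': 320.7250390029426, 'cy': 198.52342562130391, 'rvec': array([ 0.44646609, -2.60704423,  1.36743628]), 'tvec': array([0.4857842 , 0.19946067, 0.97552573])}
wrist {'fx': 306.3623076712825, 'fy': 306.3623076712825, 'cx': 323.68083397706994, 'cy': 204.56115164181625, 'rvec': array([-2.37029721,  1.73980331,  0.21269318]), 'tvec': array([-0.54986496, -0.02472209,  0.39004413])}
```

View pics/a_scene.png

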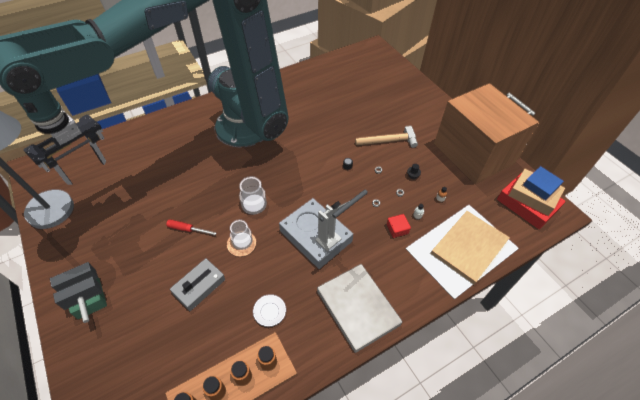

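View pics/a_side.png

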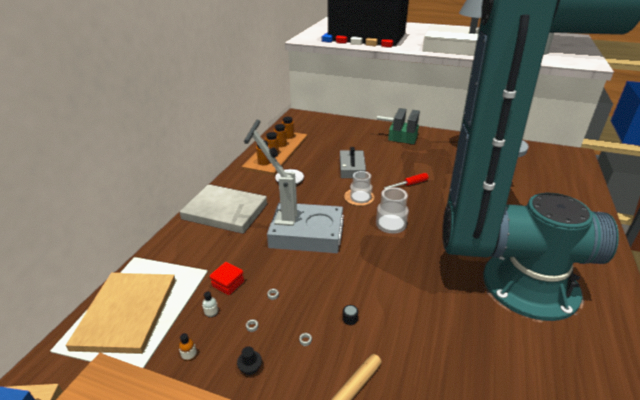

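View pics/a_wrist.png

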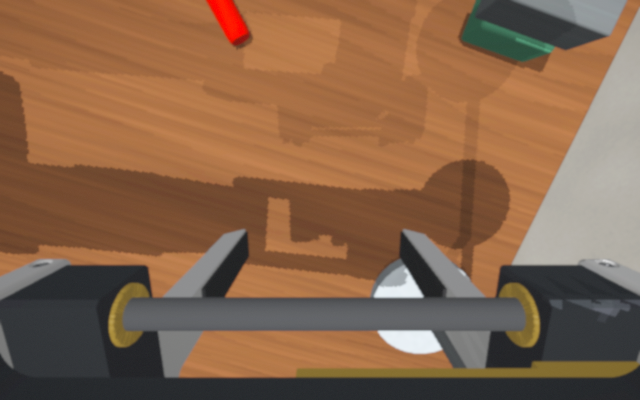

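```bash
cat > h.py <<'E'
import numpy as np, cv2
from bench import robot, optics, job
from scipy.spatial.transform import Rotation as R
def ray(cal,u,v):
    Rm=cv2.Rodrigues(cal['rvec'])[0]; t=cal['tvec']
    d=Rm.T@np.array([(u-cal['cx'])/cal['fx'],(v-cal['cy'])/cal['fy'],1.]); o=-Rm.T@t
    return o,d
def atz(cal,u,v,z):
    o,d=ray(cal,u,v); return o+d*(z-o[2])/d[2]
def tri(c1,p1,c2,p2):
    o1,d1=ray(c1,*p1);o2,d2=ray(c2,*p2)
    d1/=np.linalg.norm(d1);d2/=np.linalg.norm(d2)
    s=np.linalg.lstsq(np.c_[d1,-d2],o2-o1,rcond=None)[0]
    a=o1+s[0]*d1;b=o2+s[1]*d2
    return (a+b)/2,np.linalg.norm(a-b)
def proj(cal,p):
    return cv2.projectPoints(np.array(p,float).reshape(-1,3),cal['rvec'],cal['tvec'],np.array([[cal['fx'],0,cal['cx']],[0,cal['fy'],cal['cy']],[0,0,1]]),None)[0].reshape(-1,2)
def crop(im,x0,y0,x1,y1,name,k=None):
    c=im[y0:y1,x0:x1]; k=k or min(800/(x1-x0),600/(y1-y0))
    cv2.imwrite('pics/'+name+'.png',cv2.resize(c,None,fx=k,fy=k,interpolation=cv2.INTER_CUBIC)[:,:,::-1]); 
def tool():
    o=robot.get_obs(); return o['tool_pos'],R.from_euler('xyz',o['ee_rot']),o
E
python3 - <<'E'
from h import *
for n,b in [("scene",(330,120,470,225)),("scene",(160,165,360,315)),("side",(170,240,370,390)),("side",(240,110,440,260))]:
    im=cv2.imread(f'pics/a_{n}.png')[:,:,::-1]; crop(im,*b,f'c_{n}_{b[0]}',4)
print(optics.get_calibration("side")['tvec'])
E
```

```text
[0.4857842  0.19946067 0.97552573]
```

View pics/c_scene_330.png

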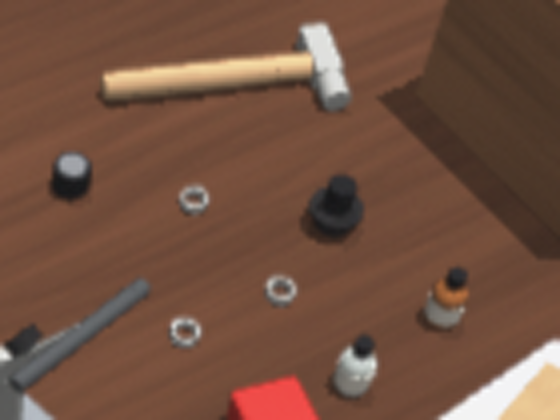

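View pics/c_scene_160.png

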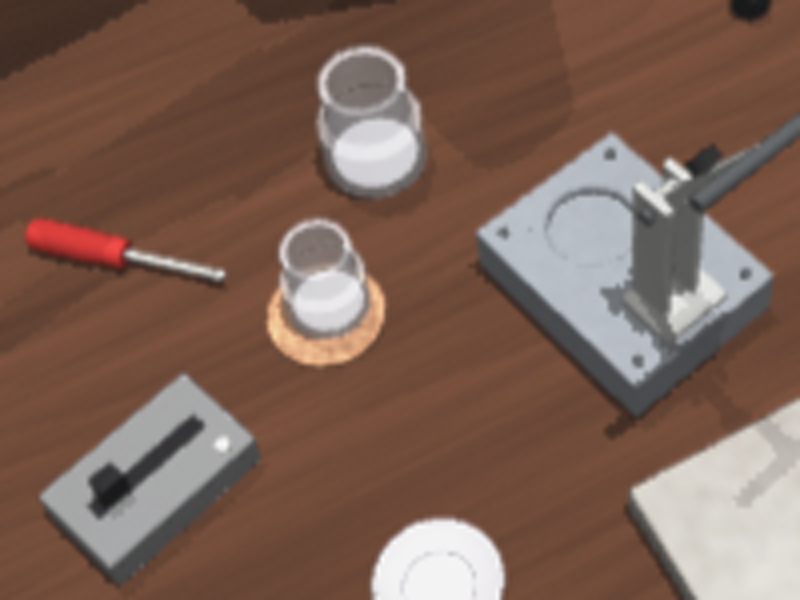

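View pics/c_side_170.png

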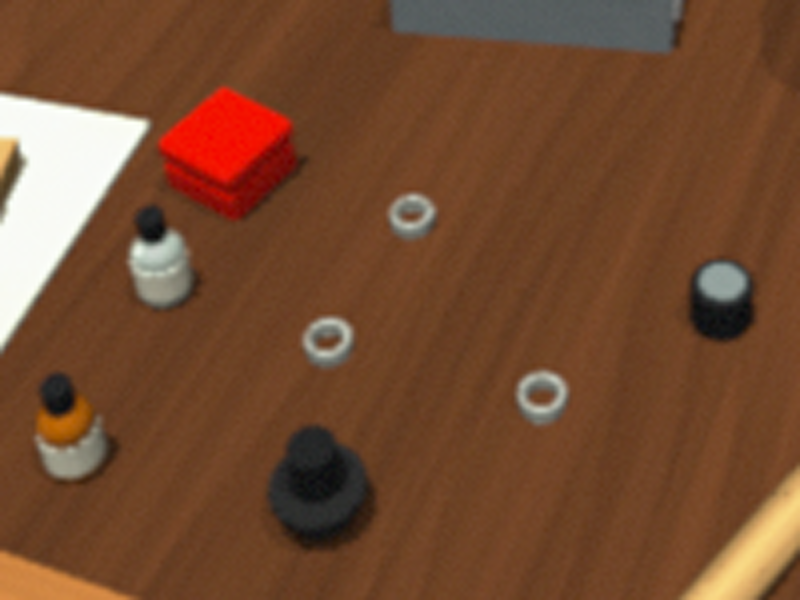

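View pics/c_side_240.png

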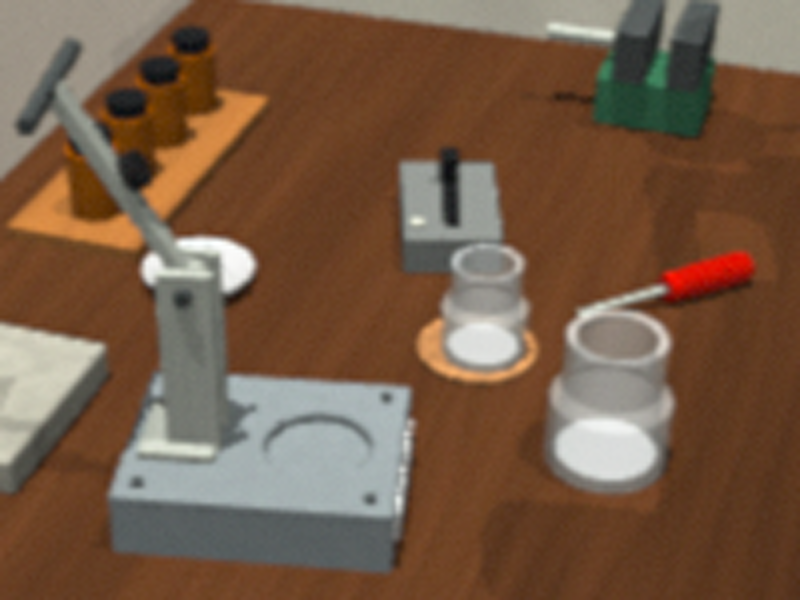

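Run:
```python
from h import *
S=optics.get_calibration('scene');D=optics.get_calibration('side')
s=lambda a,b:(330+a/4,120+b/4); s2=lambda a,b:(160+a/4,165+b/4); d=lambda a,b:(170+a/4,240+b/4); d2=lambda a,b:(240+a/4,110+b/4)
for n,a,b,z in [('A',s(194,199),d(542,396),.005),('B',s(281,290),d(328,341),.005),('C',s(185,332),d(412,215),.005),
  ('stopknob',s(343,186),d(314,438),.051),('flaskrim',s2(316,244),d2(487,263),.084),('bigrim',s2(362,77),d2(617,337),None),
  ('coaster',s2(326,310),d2(477,347),.006),('nest',s2(598,228),d2(318,444),.046),
  ('grip',s2(103,476),d2(449,153),.063),('dot',s2(222,443),d2(418,222),.035),
  ('sb_far',s2(184,377),d2(495,162),.035),('sb1',s2(44,496),d2(403,162),.035),('sbfar2',s2(257,446),d2(499,243),.035),
  ('bar end near',s2(700,196),d2(30,122),None),('bar far',s(143,288),d2(72,46),None),
  ('shk c1',s2(612,135),d2(410,388),.046),('c2',s2(481,234),d2(390,508),.046),('c3',s2(773,276),d2(157,382),.046),('c4',s2(637,390),d2(115,490),.046)]:
    t,e=tri(S,a,D,b); print(n,'tri',t.round(4),'gap',round(e,4), *( [atz(S,*a,z).round(4)[:2],atz(D,*b,z).round(4)[:2]] if z else []))
```

```text
A tri [0.4369 0.3163 0.0033] gap 0.0022 [0.439  0.3158] [0.4355 0.3167]
B tri [0.5552 0.3218 0.0035] gap 0.0025 [0.557  0.3217] [0.5536 0.322 ]
C tri [0.5509 0.2273 0.0032] gap 0.0025 [0.5529 0.2271] [0.5491 0.2279]
stopknob tri [0.5156 0.4053 0.0491] gap 0.0047 [0.5186 0.4053] [0.5129 0.405 ]
flaskrim tri [ 0.4631 -0.2098  0.0816] gap 0.0003 [ 0.4645 -0.2102] [ 0.4623 -0.2059]
bigrim tri [ 0.3511 -0.1193  0.0991] gap 0.0001
coaster tri [ 0.469  -0.2168  0.0016] gap 0.0002 [ 0.4718 -0.2173] [ 0.4674 -0.2107]
nest tri [ 0.5268 -0.0126  0.0414] gap 0.0068 [ 0.5327 -0.0126] [ 0.5225 -0.0101]
grip tri [ 0.5482 -0.4085  0.058 ] gap 0.0003 [ 0.5509 -0.4083] [ 0.5458 -0.3991]
dot tri [ 0.5513 -0.3289  0.0337] gap 0.0013 [ 0.5526 -0.3286] [ 0.5503 -0.3275]
sb_far tri [ 0.5046 -0.3396  0.0839] gap 0.0285 [ 0.4899 -0.3328] [ 0.5176 -0.4476]
sb1 tri [ 0.569  -0.4328  0.0513] gap 0.0606 [ 0.5291 -0.4503] [ 0.5925 -0.4219]
sbfar2 tri [ 0.5141 -0.3224  0.0066] gap 0.0736 [ 0.567  -0.3081] [ 0.4797 -0.3167]
bar end near tri [ 0.6857 -0.0055  0.2633] gap 0.0388
bar far tri [0.6666 0.0476 0.3255] gap 0.0406
shk c1 tri [0.4762 0.0105 0.1053] gap 0.0454 [0.4613 0.0404] [ 0.484  -0.0901]
c2 tri [ 0.4695 -0.0657 -0.0263] gap 0.0417 [ 0.4933 -0.0926] [0.4578 0.0367]
c3 tri [0.6367 0.0464 0.0984] gap 0.0522 [0.6351 0.0801] [ 0.6515 -0.0395]
c4 tri [ 0.6555 -0.0225 -0.0273] gap 0.0498 [ 0.667  -0.0563] [0.628  0.0771]
```

```bash
cat >> h.py <<'E'
import json
def load(): 
    j=json.load(open('cmd.json')); return np.array(j['p']),R.from_rotvec(j['r'])
def save(p,r): json.dump({'p':list(map(float,p)),'r':list(map(float,r.as_rotvec()))},open('cmd.json','w'))
def down(yaw): return R.from_euler('xyz',[np.pi,0,yaw])
def row(p,r,p1,r1):
    return (r.inv().apply(np.array(p1)-p)*100).round(2).tolist(),(r.inv()*r1).as_rotvec().round(3).tolist()
def did(t,rv):
    p,r=load(); p=p+r.apply(np.array(t)/100); r=r*R.from_rotvec(rv); save(p,r)
    q,m,o=tool(); print('cmd',p.round(4),r.as_euler('xyz').round(3),'meas',q.round(4),m.as_euler('xyz').round(3),'F',o['wrist_force'].round(1),'w',round(o['width'],4),'t',round(o['time'],2),'j',o['joint_positions'].round(2))
def goto(*wps):
    """wps: (p,yaw)"""
    p,r=load()
    for w in wps: print(w,row(p,r,w[0],down(w[1])))
E
python3 - <<'E'
from h import *
save([.165,-.525,.22],down(.3048))
q,m,o=tool(); c=optics.get_calibration('wrist'); Rm=cv2.Rodrigues(c['rvec'])[0]
print('cam in tool',m.inv().apply(-Rm.T@c['tvec']-q), 'axes',(m.inv().as_matrix()@Rm.T).round(3))
goto(([.36,.20,.26],.9),([.36,.22,.26],.3),([.36,-.3,.26],.3))
E
```

```text
cam in tool [ 0.0689265   0.00055978 -0.16547917] axes [[-0.001 -0.971 -0.239]
 [ 1.    -0.001  0.001]
 [-0.001 -0.239  0.971]]
([0.36, 0.2, 0.26], 0.9) ([40.36, -63.31, -4.0], [0.0, 0.0, -0.595])
([0.36, 0.22, 0.26], 0.3) ([40.96, -65.21, -4.0], [0.0, -0.0, 0.005])
([0.36, -0.3, 0.26], 0.3) ([25.35, -15.61, -4.0], [0.0, -0.0, 0.005])
```

Run:
```python
from h import *
goto(([.36,-.24,.30],0.0))
```

```text
([0.36, -0.24, 0.3], 0.0) ([27.15, -21.33, -8.0], [0.0, -0.0, 0.305])
```

Call:
{"fn": "apply_moves", "kwargs": {"moves": [[[0,0,-8],[0,0,0.1],1],[[0,0,-8],[0,0,0.2],1],[[27,-21.3,-8],[0,0,0.305],1],[[27,-21.3,-8],[0,0,0.305],1],[[27,-21.3,-8],[0,0,0.305],1],[[27,-21.3,-8],[0,0,0.305],1],[[27,-21.3,-8],[0,0,0.305],1],[[27,-21.3,-8],[0,0,0.305],1],[[27,-21.3,-8],[0,0,0.305],1],[[27,-21.3,-8],[0,0,0.305],1]]}}

```text
time: 0.98
tool_pos: [0.3532, -0.2473, 0.2993]
ee_rot: [3.142, -0.0, -0.001]
wrist_force: [0.4, -0.6, -0.1]
width: 0.0936
```

Run:
```python
from h import *
did([27,-21.3,-8],[0,0,.305])
optics.snapshot('scene')
did([0,0,0],[0,0,0])
np.save('cw1.npy',optics.get_calibration('wrist'),allow_pickle=True)
im=optics.snapshot('wrist'); cv2.imwrite('pics/w1.png',im[:,:,::-1]); did([0,0,0],[0,0,0])
```

```text
cmd [ 0.3586 -0.2408  0.3   ] [ 3.142  0.    -0.   ] meas [ 0.3532 -0.2473  0.2993] [ 3.142e+00 -0.000e+00 -1.000e-03] F [ 0.4 -0.6 -0.1] w 0.0936 t 0.98 j [-0.74 -0.18  1.47  0.    1.85  0.83]
cmd [ 0.3586 -0.2408  0.3   ] [ 3.142  0.    -0.   ] meas [ 0.3572 -0.2409  0.2997] [-3.136 -0.004  0.01 ] F [ 2.5  2.8 -0.3] w 0.094 t 1.03 j [-0.73 -0.18  1.47  0.01  1.85  0.83]
cmd [ 0.3586 -0.2408  0.3   ] [ 3.142  0.    -0.   ] meas [ 0.3553 -0.2443  0.2997] [-3.14e+00 -2.00e-03  1.00e-02] F [ 0.5 -0.8  1.3] w 0.0944 t 1.08 j [-0.74 -0.18  1.47  0.    1.85  0.83]
```

View pics/w1.png

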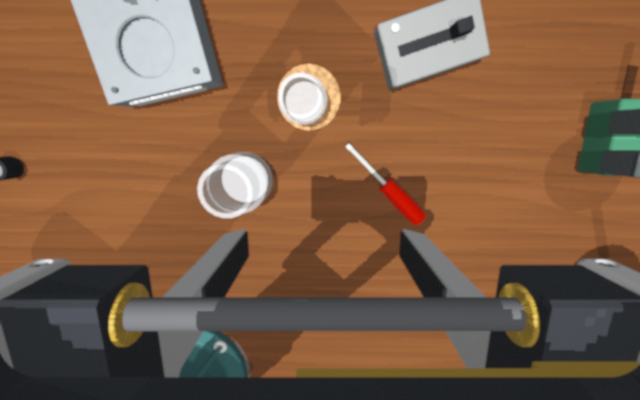

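Run:
```python
from h import *
c=np.load('cw1.npy',allow_pickle=True).item()
im=cv2.imread('pics/w1.png')[:,:,::-1]
crop(im,60,0,260,120,'w1a',4);crop(im,260,0,500,140,'w1b',3.3)
```

```text
(no output)
```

View pics/w1a.png

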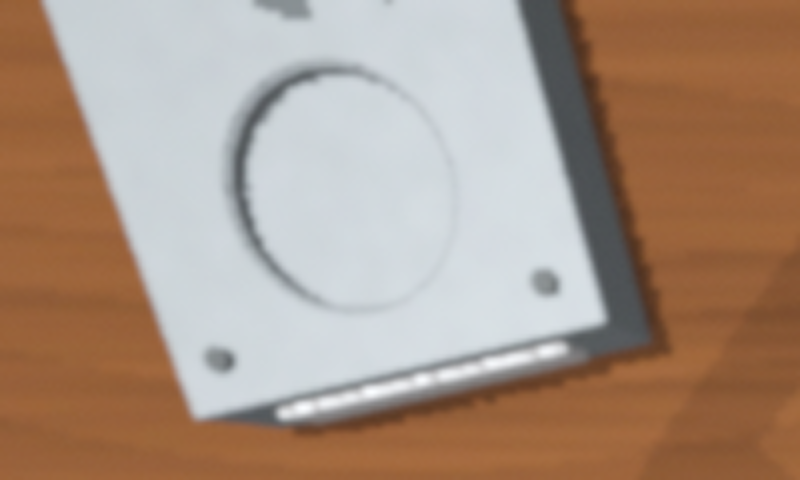

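View pics/w1b.png

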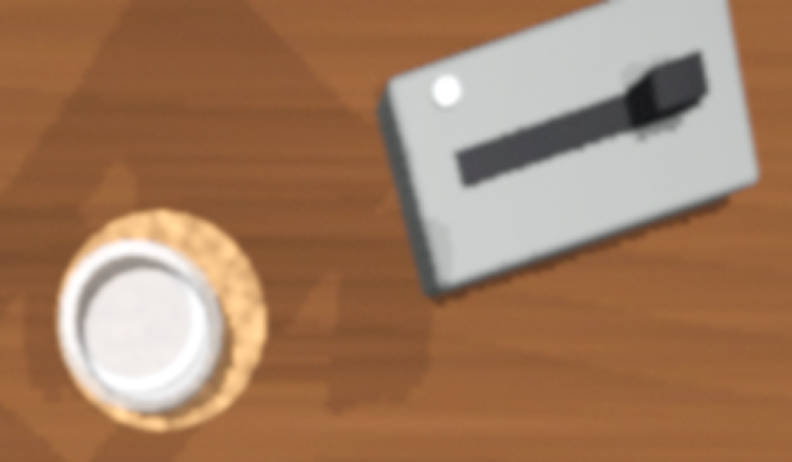

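Run:
```python
from h import *
c=np.load('cw1.npy',allow_pickle=True).item()
a=lambda x,y:(60+x/4-.375,y/4-.375); b=lambda x,y:(260+x/3.3-.35,y/3.3-.35)
def P(n,uv,z): print(n,atz(c,*uv,z)[:2].round(4))
P('nest rim',a(346,188),.046)
P('sh corner y+',a(195,420),.046);P('sh corner y-',a(606,323),.046);P('edge far -',a(520,2),.046);P('edge far +',a(45,2),.046);P('hole1',a(220,359),.046);P('hole2',a(545,283),.046)
P('flask rim',b(140,327),.084); P('coaster',b(163,320),.006)
P('sb c1',b(388,88),.035);P('sb c2',b(433,292),.035);P('sb c3',b(758,180),.035);P('griptop',b(676,80),.063);P('track lo',b(462,168),.035)
P('dot',b(446,91),.035)
```

```text
nest rim [ 0.5258 -0.0158]
sh corner y+ [0.4558 0.0426]
sh corner y- [ 0.4868 -0.0945]
edge far - [ 0.578  -0.0753]
edge far + [0.5769 0.0694]
hole1 [0.4748 0.0315]
hole2 [ 0.4986 -0.0759]
flask rim [ 0.4619 -0.214 ]
coaster [ 0.4722 -0.2182]
sb c1 [ 0.5545 -0.3062]
sb c2 [ 0.4809 -0.328 ]
sb c3 [ 0.5232 -0.4523]
griptop [ 0.5495 -0.4048]
track lo [ 0.5266 -0.3365]
dot [ 0.5536 -0.3285]
```

Run:
```python
from h import *
did([0]*3,[0]*3)
goto(([.37,.29,.28],0.3))
```

```text
cmd [ 0.3586 -0.2408  0.3   ] [ 3.142  0.    -0.   ] meas [ 0.3553 -0.2443  0.2997] [-3.14e+00 -2.00e-03  1.00e-02] F [ 0.5 -0.8  1.3] w 0.0944 t 1.08 j [-0.74 -0.18  1.47  0.    1.85  0.83]
([0.37, 0.29, 0.28], 0.3) ([1.13, -53.08, 2.0], [0.0, 0.0, -0.3])
```

Call:
{"fn": "apply_moves", "kwargs": {"moves": [[[0,-4,0],[0,0,0],1],[[0,-8,0],[0,0,0],1],[[0,-12,0],[0,0,-0.05],1],[[0,-16,0],[0,0,-0.1],1],[[0,-20,0],[0,0,-0.15],1],[[0,-24,0],[0,0,-0.2],1],[[0,-28,0],[0,0,-0.25],1],[[0,-32,0],[0,0,-0.3],1],[[0,-36,0],[0,0,-0.3],1],[[0,-36,0],[0,0,-0.3],1]]}}

```text
time: 1.92
tool_pos: [0.3517, 0.1165, 0.2991]
ee_rot: [-3.138, 0.0, 0.311]
wrist_force: [0.0, -0.4, -0.9]
width: 0.094
```

Run:
```python
from h import *
did([0,-36,0],[0,0,-.3])
goto(([.37,.29,.28],0.3))
```

```text
cmd [0.3587 0.1192 0.3   ] [3.142 0.    0.3  ] meas [0.3517 0.1165 0.2991] [-3.138  0.     0.311] F [ 0.  -0.4 -0.9] w 0.094 t 1.92 j [ 0.16 -0.32  1.58  0.    1.88  1.42]
([0.37, 0.29, 0.28], 0.3) ([6.12, -15.98, 2.0], [-0.0, 0.0, -0.0])
```

Call:
{"fn": "apply_moves", "kwargs": {"moves": [[[1.5,-4,0],[0,0,0],1],[[3,-8,1],[0,0,0],1],[[4.5,-12,2],[0,0,0],1],[[6,-15,2],[0,0,0],1],[[6,-16,2],[0,0,0],1],[[6,-16,2],[0,0,0],1],[[6,-16,2],[0,0,0],1],[[6,-16,2],[0,0,0],1],[[6,-16,2],[0,0,0],1],[[6,-16,2],[0,0,0],1]]}}

```text
time: 2.75
tool_pos: [0.3633, 0.28, 0.2801]
ee_rot: [3.141, -0.001, 0.297]
wrist_force: [0.2, 1.1, 0.4]
width: 0.0942
```

```bash
cat >> h.py <<'E'
def shot(n,name):
    c=optics.get_calibration(n); im=optics.snapshot(n); cv2.imwrite(f'pics/{name}.png',im[:,:,::-1]); np.save(f'pics/{name}.npy',c,allow_pickle=True); return c,im
def cal(name): return np.load(f'pics/{name}.npy',allow_pickle=True).item()
E
python3 - <<'E'
from h import *
did([6,-16,2],[0,0,0])
shot('wrist','w2'); did([0]*3,[0]*3)
E
```

```text
cmd [0.3688 0.2898 0.28  ] [3.142 0.    0.3  ] meas [0.3633 0.28   0.2801] [ 3.141e+00 -1.000e-03  2.970e-01] F [0.2 1.1 0.4] w 0.0942 t 2.75 j [ 0.53 -0.12  1.46 -0.    1.8   1.81]
cmd [0.3688 0.2898 0.28  ] [3.142 0.    0.3  ] meas [0.3633 0.2802 0.2801] [ 3.142e+00 -1.000e-03  2.980e-01] F [ 0.  -0.3 -0.7] w 0.094 t 2.8 j [ 0.53 -0.12  1.46 -0.    1.8   1.81]
```

View pics/w2.png

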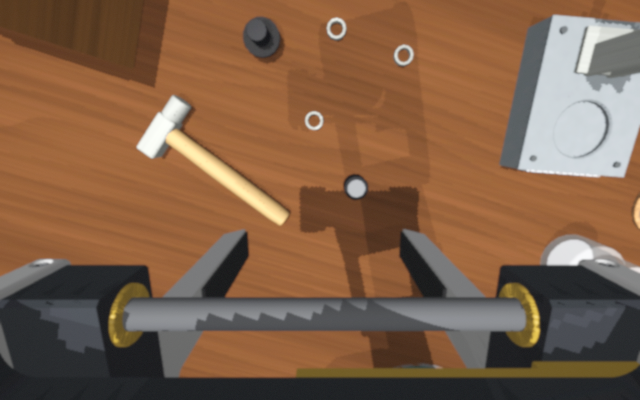

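Run:
```python
from h import *
save([.3634,.2801,.28],down(.299))
c=cal('w2'); im=cv2.imread('pics/w2.png')
g=cv2.cvtColor(im,cv2.COLOR_BGR2HSV)
for n,u,v in [('B',336,28),('C',403,55),('A',314,120)]:
    w=im[v-16:v+16,u-16:u+16].astype(int); m=(w.max(2)-w.min(2)<30)&(w.min(2)>110)
    ys,xs=np.nonzero(m); 
    (cx,cy),rad=cv2.minEnclosingCircle(np.c_[xs,ys].astype(np.float32))
    print(n,u-16+cx,v-16+cy,rad,atz(c,u-16+cx,v-16+cy,.006)[:2].round(4))
print('knob',atz(c,261,29,.051)[:2], 'flange',atz(c,262,39,.021)[:2])
goto(([.438,.316,.08],0.9),([.438,.316,.08],.299))
```

```text
B 336.0 28.309524536132812 10.737244606018066 [0.5557 0.3213]
C 403.44565200805664 55.10869598388672 10.426528930664062 [0.5513 0.2266]
A 313.8095235824585 120.11904716491699 9.436755180358887 [0.4374 0.3161]
knob [0.5165057  0.40227679] flange [0.5124707  0.40607626]
([0.438, 0.316, 0.08], 0.9) ([8.19, -1.23, 20.0], [0.0, 0.0, -0.601])
([0.438, 0.316, 0.08], 0.299) ([8.19, -1.23, 20.0], [0.0, 0.0, 0.0])
```

Call:
{"fn": "apply_moves", "kwargs": {"moves": [[[3,-0.4,2],[0,0,0],0.55],[[6,-0.8,4],[0,0,0],0.55],[[8.2,-1.2,7],[0,0,0],0.55],[[8.2,-1.2,11],[0,0,0],0.55],[[8.2,-1.2,15],[0,0,0],0.55],[[8.2,-1.2,19],[0,0,0],0.55],[[8.2,-1.2,22.5],[0,0,0],0.55],[[8.2,-1.2,22.5],[0,0,0],0.55],[[8.2,-1.2,22.5],[0,0,0],0.55],[[8.2,-1.2,22.5],[0,0,0],0.55]]}}

```text
time: 3.63
tool_pos: [0.4393, 0.3175, 0.057]
ee_rot: [-3.141, -0.004, 0.299]
wrist_force: [0.1, 0.3, 1.5]
width: 0.0515
```

Run:
```python
from h import *
did([8.2,-1.2,22.5],[0]*3)
shot('wrist','w3'); did([0]*3,[0]*3); goto(([.4374,.3161,.017],.299))
```

```text
cmd [0.4382 0.3157 0.055 ] [3.142 0.    0.299] meas [0.4393 0.3175 0.057 ] [-3.141 -0.004  0.299] F [0.1 0.3 1.5] w 0.0515 t 3.63 j [ 0.52  0.16  1.62 -0.    1.36  1.79]
cmd [0.4382 0.3157 0.055 ] [3.142 0.    0.299] meas [0.4399 0.318  0.058 ] [-3.14  -0.006  0.299] F [0.4 0.1 0.3] w 0.0516 t 3.68 j [ 0.52  0.16  1.62 -0.    1.36  1.79]
([0.4374, 0.3161, 0.017], 0.299) ([-0.07, -0.06, 3.8], [0.0, 0.0, 0.0])
```

View pics/w3.png

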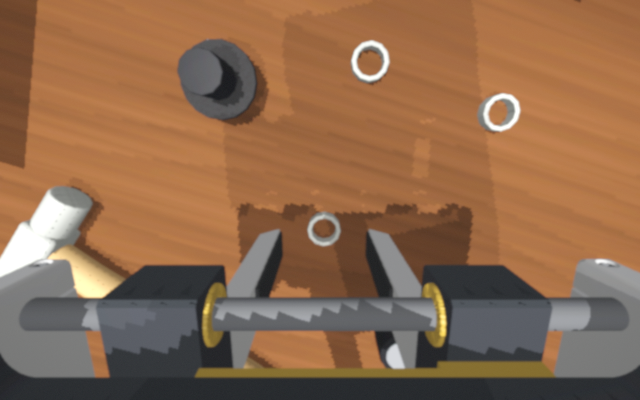

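```bash
cat >> h.py <<'E'
def ringfind(im,u,v,h=20):
    w=im[v-h:v+h,u-h:u+h].astype(int); m=(w.max(2)-w.min(2)<40)&(w.min(2)>105)
    ys,xs=np.nonzero(m); (cx,cy),rad=cv2.minEnclosingCircle(np.c_[xs,ys].astype(np.float32)); return u-h+cx,v-h+cy,rad
E
python3 - <<'E'
from h import *
c=cal('w3'); im=cv2.imread('pics/w3.png')
for n,u,v in [('A',323,229),('B',370,62),('C',499,112)]:
    x,y,r=ringfind(im,u,v,22); print(n,x,y,r,atz(c,x,y,.008)[:2].round(4))
E
```

```text
A 323.5483875274658 228.92137145996094 17.148775100708008 [0.4374 0.3164]
B 370.0 61.0 21.213302612304688 [0.5553 0.3212]
C 498.38144302368164 111.30927848815918 21.784276962280273 [0.5511 0.2286]
```

Call:
{"fn": "apply_moves", "kwargs": {"moves": [[[-0.1,0,1.5],[0,0,0],0.55],[[-0.1,0,3],[0,0,0],0.55],[[-0.1,0,3.9],[0,0,0],0.55],[[-0.1,0,3.9],[0,0,0],0.55],[[-0.1,0,3.9],[0,0,0],0.1],[[-0.1,0,3.9],[0,0,0],0.1],[[-0.1,0,3.9],[0,0,0],0.1],[[-0.1,0,3.9],[0,0,0],0.1],[[-0.1,0,3.9],[0,0,0],0.1],[[-0.1,0,3.9],[0,0,0],0.1]]}}

```text
time: 4.52
tool_pos: [0.4372, 0.317, 0.0163]
ee_rot: [-3.141, -0.001, 0.3]
wrist_force: [0.6, -0.9, 3.3]
width: 0.0224
```

Run:
```python
from h import *
did([-.1,0,3.9],[0]*3)
goto(([.34,.05,.20],.299),([.462,-.213,.145],.299))
```

```text
cmd [0.4373 0.3154 0.016 ] [3.142 0.    0.299] meas [0.4372 0.317  0.0163] [-3.141e+00 -1.000e-03  3.000e-01] F [ 0.6 -0.9  3.3] w 0.0224 t 4.52 j [ 0.52  0.19  1.67 -0.    1.28  1.79]
([0.34, 0.05, 0.2], 0.299) ([-17.11, 22.5, -18.4], [0.0, 0.0, 0.0])
([0.462, -0.213, 0.145], 0.299) ([-13.2, 51.23, -12.9], [0.0, 0.0, 0.0])
```

Call:
{"fn": "apply_moves", "kwargs": {"moves": [[[0,0,-2],[0,0,0],0.1],[[0,0,-6],[0,0,0],0.1],[[0,0,-10],[0,0,0],0.1],[[0,0,-14],[0,0,0],0.1],[[0,2,-17],[0,0,0],0.1],[[-1,6,-17],[0,0,0],0.1],[[-2,10,-17],[0,0,0],0.1],[[-3,14,-17],[0,0,0],0.1],[[-4,18,-17],[0,0,0],0.1],[[-4,18,-17],[0,0,0],0.1]]}}

```text
time: 5.35
tool_pos: [0.452, 0.1267, 0.1856]
ee_rot: [3.138, 0.001, 0.292]
wrist_force: [-0.1, 0.4, -0.8]
width: 0.0227
```

Run:
```python
from h import *
did([-4,18,-17],[0]*3)
goto(([.4625,-.212,.15],.299))
```

```text
cmd [0.4521 0.1316 0.186 ] [3.142 0.    0.299] meas [0.452  0.1267 0.1856] [3.138e+00 1.000e-03 2.920e-01] F [-0.1  0.4 -0.8] w 0.0227 t 5.35 j [ 0.16 -0.08  1.61 -0.    1.62  1.43]
([0.4625, -0.212, 0.15], 0.299) ([-9.13, 33.15, 3.6], [0.0, 0.0, 0.0])
```

Call:
{"fn": "apply_moves", "kwargs": {"moves": [[[-1,4,0],[0,0,0],0.1],[[-2,8,0],[0,0,0],0.1],[[-3,12,0],[0,0,0],0.1],[[-4.2,16,0],[0,0,0],0.1],[[-5.4,20,0],[0,0,0],0.1],[[-6.5,24,0],[0,0,0],0.1],[[-7.6,28,0],[0,0,0],0.1],[[-8.7,32,2],[0,0,0],0.1],[[-9.1,33.2,3.6],[0,0,0],0.1],[[-9.1,33.2,3.6],[0,0,0],0.1]]}}

```text
time: 6.18
tool_pos: [0.4606, -0.2132, 0.1452]
ee_rot: [-3.137, 0.006, 0.295]
wrist_force: [-0.3, 0.4, -0.9]
width: 0.0223
```

Run:
```python
from h import *
did([-9.1,33.2,3.6],[0]*3)
shot('wrist','w4');did([0]*3,[0]*3);shot('scene','s4');c,im=shot('side','d4');did([0]*3,[0]*3);
goto(([.4625,-.212,.108],.299))
crop(im,300,110,460,230,'d4c',4)
```

```text
cmd [ 0.4629 -0.2124  0.15  ] [3.142 0.    0.299] meas [ 0.4606 -0.2132  0.1452] [-3.137  0.006  0.295] F [-0.3  0.4 -0.9] w 0.0223 t 6.18 j [-0.54  0.02  1.58 -0.    1.54  0.73]
cmd [ 0.4629 -0.2124  0.15  ] [3.142 0.    0.299] meas [ 0.4613 -0.2114  0.1469] [-3.137  0.004  0.297] F [ 0.9  0.5 -0.2] w 0.0226 t 6.23 j [-0.54  0.02  1.58  0.    1.54  0.73]
cmd [ 0.4629 -0.2124  0.15  ] [3.142 0.    0.299] meas [ 0.463  -0.2102  0.1497] [-3.141 -0.     0.3  ] F [-0.4 -0.3 -0.9] w 0.0228 t 6.33 j [-0.54  0.02  1.58  0.    1.54  0.73]
([0.4625, -0.212, 0.108], 0.299) ([-0.03, -0.05, 4.2], [0.0, 0.0, 0.0])
```

View pics/w4.png

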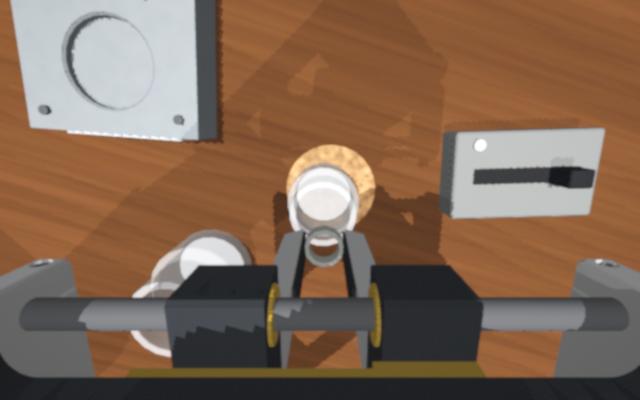

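View pics/d4c.png

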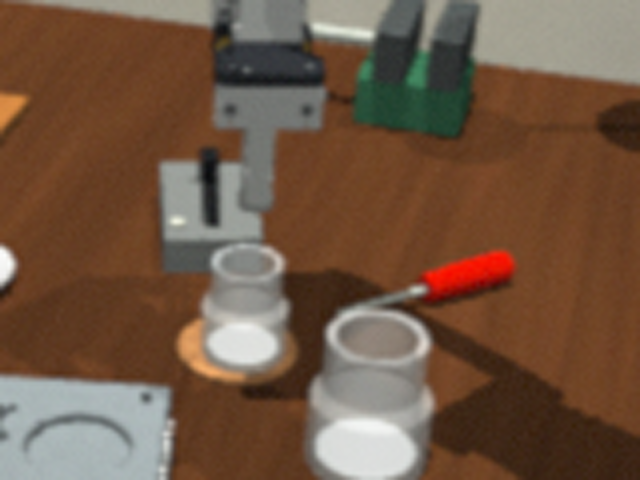

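Run:
```python
from h import *
c=cal('w4'); print(atz(c,323,200,.084),atz(c,323,194,.011),'coaster',atz(c,331,187,.006), 'nest',atz(c,109,61,.046))
print('ring', proj(c,[.4629,-.2124,.142]))
print('box',[atz(c,*p,.035)[:2].round(4) for p in [(456,133),(604,129),(590,215),(448,218)]],atz(c,574,178,.063)[:2])
c=cal('d4'); print(atz(c,300+248/4,110+263/4,.084), atz(c,300+244/4,110+345/4,.011))
```

```text
[ 0.47620499 -0.20837292  0.084     ] [ 0.46543919 -0.21116821  0.011     ] coaster [ 0.47366201 -0.21708783  0.006     ] nest [ 0.52691197 -0.01448     0.046     ]
ring [[322.40707852 245.84530495]]
box [array([ 0.5564, -0.3052]), array([ 0.5968, -0.4268]), array([ 0.5236, -0.4535]), array([ 0.4825, -0.3283])] [ 0.54827038 -0.39937211]
[ 0.46163062 -0.20611523  0.084     ] [ 0.46145255 -0.20785223  0.011     ]
```

Run:
```python
from h import *
im=cv2.imread('pics/w4.png')[:,:,::-1]; crop(im,270,135,400,265,'w4c',4.6)
c=cal('w4')
for z,r in [(.084,.026),(.006+.04,.032),(.011,.027)]:
    th=np.linspace(0,6.28,13)[:-1]; print(proj(c,np.c_[.4628+r*np.cos(th),-.2115+r*np.sin(th),0*th+z]).mean(0), proj(c,np.c_[.4628+r*np.cos(th),-.2115+r*np.sin(th),0*th+z])[:,1].min())
```

```text
[321.84403396 216.94072766] 184.95242770865548
[322.25818437 204.70256898] 170.27775325116258
[322.55069457 196.28955848] 170.36821607397147
```

View pics/w4c.png

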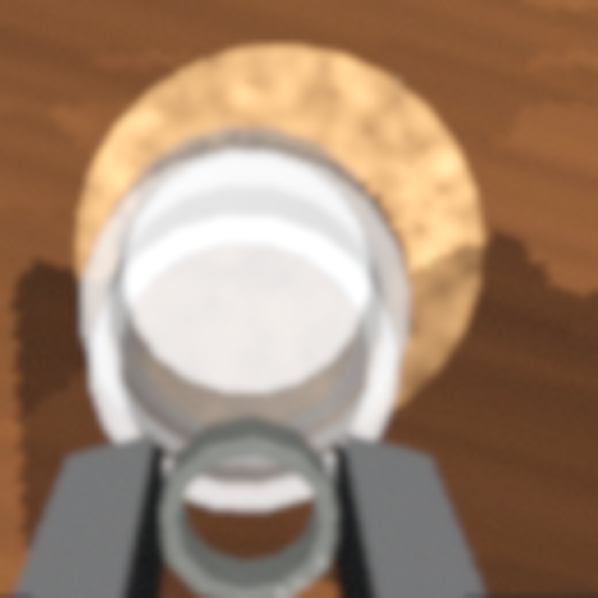

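Call:
{"fn": "apply_moves", "kwargs": {"moves": [[[0.2,0,2],[0,0,0],0.1],[[0.2,0,4],[0,0,0],0.1],[[0.2,0,4],[0,0,0],0.1],[[0.2,0,4],[0,0,0],0.1],[[0.2,0,4],[0,0,0],0.1],[[0.2,0,4],[0,0,0],0.5],[[0.2,0,4],[0,0,0],0.5],[[0.2,0,4],[0,0,0],0.5],[[0.2,0,4],[0,0,0],0.5],[[0.2,0,-3],[0,0,0],0.5]]}}

```text
time: 7.17
tool_pos: [0.4586, -0.207, 0.1414]
ee_rot: [-3.126, 0.014, 0.3]
wrist_force: [-1.2, 0.3, -1.9]
width: 0.0464
```

Run:
```python
from h import *
did([.2,0,-.17],[0]*3)
c,im=shot('wrist','w5');did([0]*3,[0]*3);c,im2=shot('scene','s5');did([0]*3,[0]*3)
crop(im2,330,140,450,230,'s5c',6)
```

```text
cmd [ 0.4648 -0.2119  0.1517] [3.142 0.    0.299] meas [ 0.4586 -0.207   0.1414] [-3.126  0.014  0.3  ] F [-1.2  0.3 -1.9] w 0.0464 t 7.17 j [-0.54  0.03  1.59 -0.    1.55  0.73]
cmd [ 0.4648 -0.2119  0.1517] [3.142 0.    0.299] meas [ 0.4652 -0.2108  0.156 ] [ 3.139e+00 -2.000e-03  3.000e-01] F [ 2.8 -2.   5.3] w 0.0469 t 7.22 j [-0.54  0.02  1.57  0.    1.55  0.73]
cmd [ 0.4648 -0.2119  0.1517] [3.142 0.    0.299] meas [ 0.4672 -0.212   0.1566] [ 3.134 -0.007  0.3  ] F [ 1.1 -2.1  1.1] w 0.0468 t 7.27 j [-0.54  0.02  1.57  0.    1.55  0.73]
```

View pics/w5.png

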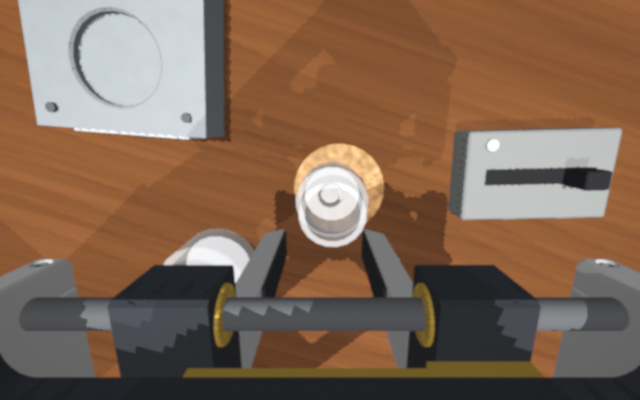

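View pics/s5c.png

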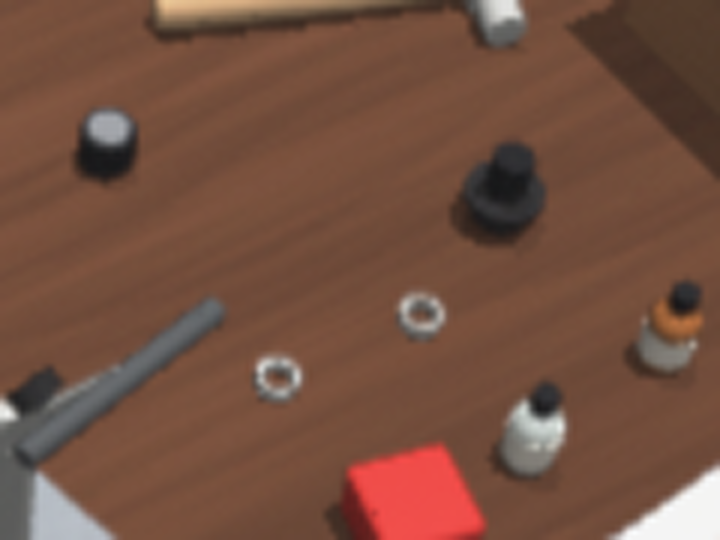

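Run:
```python
from h import *
goto(([.44,.0,.22],.299),([.45,.13,.22],.299))
```

```text
([0.44, 0.0, 0.22], 0.299) ([3.87, -20.98, -6.83], [0.0, 0.0, 0.0])
([0.45, 0.13, 0.22], 0.299) ([8.65, -33.11, -6.83], [0.0, 0.0, 0.0])
```

Call:
{"fn": "apply_moves", "kwargs": {"moves": [[[0.5,-2,-3],[0,0,0],0.55],[[1,-5,-6],[0,0,0],0.55],[[1.8,-9,-7],[0,0,0],0.55],[[2.5,-13,-7],[0,0,0],0.55],[[3.2,-17,-7],[0,0,0],0.55],[[4,-21,-7],[0,0,0],0.55],[[5.4,-24.8,-7],[0,0,0],0.55],[[7,-28.6,-7],[0,0,0],0.55],[[8.6,-32.2,-7],[0,0,0],0.55],[[8.6,-33,-7],[0,0,0],0.55]]}}

```text
time: 8.1
tool_pos: [0.4497, 0.1352, 0.2214]
ee_rot: [-3.139, -0.002, 0.306]
wrist_force: [0.1, -0.4, -0.4]
width: 0.0516
```

Run:
```python
from h import *
did([8.6,-33,-7],[0]*3)
goto(([.551,.2275,.06],.299))
```

```text
cmd [0.4498 0.1288 0.2217] [3.142 0.    0.299] meas [0.4497 0.1352 0.2214] [-3.139e+00 -2.000e-03  3.060e-01] F [ 0.1 -0.4 -0.4] w 0.0516 t 8.1 j [ 0.17 -0.1   1.55  0.    1.69  1.43]
([0.551, 0.2275, 0.06], 0.299) ([12.58, -6.45, 16.17], [0.0, 0.0, 0.0])
```

Call:
{"fn": "apply_moves", "kwargs": {"moves": [[[3.5,-1.8,0],[0,0,0],0.55],[[7,-3.6,0],[0,0,0],0.55],[[10.5,-5.4,1],[0,0,0],0.55],[[12.6,-6.4,4],[0,0,0],0.55],[[12.6,-6.4,8],[0,0,0],0.55],[[12.6,-6.4,12],[0,0,0],0.55],[[12.6,-6.4,16],[0,0,0],0.55],[[12.6,-6.4,16.6],[0,0,0],0.55],[[12.6,-6.4,16.6],[0,0,0],0.55],[[12.6,-6.4,16.6],[0,0,0],0.55]]}}

```text
time: 8.93
tool_pos: [0.5521, 0.2284, 0.0569]
ee_rot: [3.141, -0.002, 0.299]
wrist_force: [0.6, -0.3, 0.8]
width: 0.0519
```

Run:
```python
from h import *
did([12.6,-6.4,16.6],[0]*3)
shot('wrist','w6'); did([0]*3,[0]*3)
```

```text
cmd [0.5513 0.2271 0.0557] [3.142 0.    0.299] meas [0.5521 0.2284 0.0569] [ 3.141e+00 -2.000e-03  2.990e-01] F [ 0.6 -0.3  0.8] w 0.0519 t 8.93 j [ 0.3   0.27  1.48 -0.    1.38  1.57]
cmd [0.5513 0.2271 0.0557] [3.142 0.    0.299] meas [0.5531 0.2288 0.0586] [ 3.141 -0.006  0.299] F [0.1 0.8 0.2] w 0.0516 t 8.98 j [ 0.3   0.27  1.48 -0.    1.38  1.57]
```

View pics/w6.png

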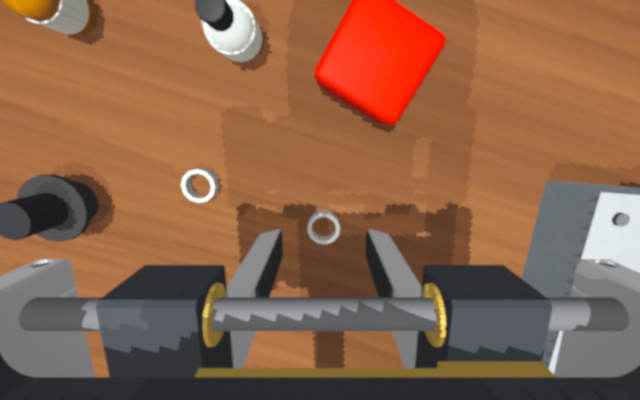

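Call:
{"fn": "apply_moves", "kwargs": {"moves": [[[-0.1,0,1.5],[0,0,0],0.55],[[-0.1,0,3],[0,0,0],0.55],[[-0.1,0,4],[0,0,0],0.55],[[-0.1,0,4],[0,0,0],0.55],[[-0.1,0,4],[0,0,0],0.1],[[-0.1,0,4],[0,0,0],0.1],[[-0.1,0,4],[0,0,0],0.1],[[-0.1,0,4],[0,0,0],0.1],[[-0.1,0,2],[0,0,0],0.1],[[-0.1,0,-2],[0,0,0],0.1]]}}

```text
time: 9.82
tool_pos: [0.5458, 0.227, 0.0699]
ee_rot: [3.142, 0.013, 0.3]
wrist_force: [0.2, 0.4, -1.1]
width: 0.015
```

Run:
```python
from h import *
did([-.1,0,-2],[0]*3)
goto(([.551,.2275,.06],.299),([.44,.0,.2],.299),([.4645,-.2119,.15],.299))
```

```text
cmd [0.5504 0.2268 0.0757] [3.142 0.    0.299] meas [0.5458 0.227  0.0699] [3.142 0.013 0.3  ] F [ 0.2  0.4 -1.1] w 0.015 t 9.82 j [ 0.3   0.26  1.47 -0.    1.42  1.57]
([0.551, 0.2275, 0.06], 0.299) ([0.08, -0.05, 1.57], [0.0, 0.0, 0.0])
([0.44, 0.0, 0.2], 0.299) ([-17.23, 18.42, -12.43], [0.0, 0.0, 0.0])
([0.4645, -0.2119, 0.15], 0.299) ([-21.13, 39.4, -7.43], [0.0, 0.0, 0.0])
```

Run:
```python
from h import *
shot('wrist','w7'); did([0]*3,[0]*3)
```

```text
cmd [0.5504 0.2268 0.0757] [3.142 0.    0.299] meas [0.5529 0.2293 0.0833] [ 3.142 -0.009  0.3  ] F [3.3 0.6 5.8] w 0.0118 t 9.87 j [ 0.3   0.25  1.46 -0.    1.43  1.57]
```

View pics/w7.png

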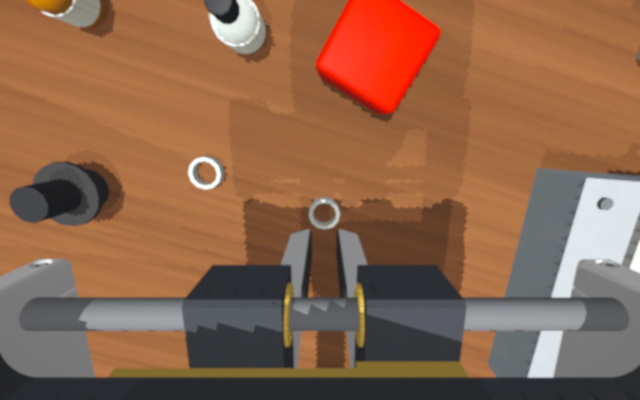

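Run:
```python
from h import *
c=cal('w7'); im=cv2.imread('pics/w7.png')
for p in [(324,213),(206,173)]: print(atz(c,*ringfind(im,*p,22)[:2],.006))
goto(([.551,.2275,.017],.299))
```

```text
[0.54391543 0.2258071  0.006     ]
[0.55471666 0.32213735 0.006     ]
([0.551, 0.2275, 0.017], 0.299) ([0.08, -0.05, 5.87], [0.0, 0.0, 0.0])
```

Call:
{"fn": "apply_moves", "kwargs": {"moves": [[[0,0,0],[0,0,0],0.55],[[0,0,0],[0,0,0],0.55],[[0,0,0],[0,0,0],0.55],[[0,0,0],[0,0,0],0.55],[[0,0,1],[0,0,0],0.55],[[0,0,2],[0,0,0],0.55],[[0,0,2],[0,0,0],0.55],[[0,0,2],[0,0,0],0.55],[[0,0,2],[0,0,0],0.55],[[0,0,2],[0,0,0],0.55]]}}

```text
time: 10.7
tool_pos: [0.5501, 0.2283, 0.0552]
ee_rot: [3.142, -0.0, 0.3]
wrist_force: [0.6, 0.1, 0.7]
width: 0.0516
```

Run:
```python
from h import *
did([0,0,2],[0]*3)
c,im=shot('wrist','w8'); did([0]*3,[0]*3)
crop(im,240,180,420,300,'w8c',4)
```

```text
cmd [0.5504 0.2268 0.0557] [3.142 0.    0.299] meas [0.5501 0.2283 0.0552] [ 3.142 -0.     0.3  ] F [0.6 0.1 0.7] w 0.0516 t 10.7 j [ 0.3   0.27  1.49 -0.    1.38  1.57]
cmd [0.5504 0.2268 0.0557] [3.142 0.    0.299] meas [0.5502 0.2283 0.0555] [ 3.141e+00 -1.000e-03  3.000e-01] F [0.4 0.6 0.6] w 0.0517 t 10.75 j [ 0.3   0.27  1.49 -0.    1.38  1.57]
```

View pics/w8c.png

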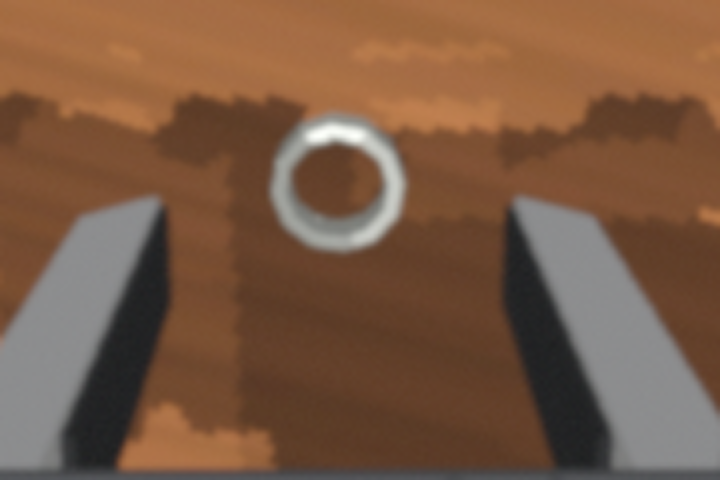

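Call:
{"fn": "apply_moves", "kwargs": {"moves": [[[0.1,0,2],[0,0,0],0.55],[[0.1,0,4],[0,0,0],0.55],[[0.1,0,4],[0,0,0],0.1],[[0.1,0,4],[0,0,0],0.1],[[0.1,0,4],[0,0,0],0.1],[[0.1,0,4],[0,0,0],0.1],[[0.1,0,4],[0,0,0],0.1],[[0.1,0,4],[0,0,0],0.1],[[0.1,0,4],[0,0,0],0.1],[[0.1,0,4],[0,0,0],0.1]]}}

```text
time: 11.58
tool_pos: [0.551, 0.2286, 0.0155]
ee_rot: [3.141, -0.0, 0.3]
wrist_force: [0.1, -0.6, 1.5]
width: 0.0223
```

Run:
```python
from h import *
did([.1,0,4],[0]*3)
goto(([.551,.2275,.18],.299),([.45,.02,.2],.299),([.4645,-.2119,.15],.299))
```

```text
cmd [0.5513 0.2271 0.0157] [3.142 0.    0.299] meas [0.551  0.2286 0.0155] [ 3.141 -0.     0.3  ] F [ 0.1 -0.6  1.5] w 0.0223 t 11.58 j [ 0.3   0.31  1.52 -0.    1.31  1.57]
([0.551, 0.2275, 0.18], 0.299) ([-0.02, -0.05, -16.43], [0.0, 0.0, 0.0])
([0.45, 0.02, 0.2], 0.299) ([-15.79, 16.81, -18.43], [0.0, 0.0, 0.0])
([0.4645, -0.2119, 0.15], 0.299) ([-21.23, 39.4, -13.43], [0.0, 0.0, 0.0])
```

Gripped (22.3 mm). To the flask.

Call:
{"fn": "apply_moves", "kwargs": {"moves": [[[0,0,-4],[0,0,0],0.1],[[0,0,-8],[0,0,0],0.1],[[0,0,-12],[0,0,0],0.1],[[0,0,-16],[0,0,0],0.1],[[-2,2,-18.4],[0,0,0],0.1],[[-4.8,5,-18.4],[0,0,0],0.1],[[-7.6,8,-18.4],[0,0,0],0.1],[[-10.4,11,-18.4],[0,0,0],0.1],[[-13.2,14,-18.4],[0,0,0],0.1],[[-15.8,16.8,-18.4],[0,0,0],0.1]]}}

```text
time: 12.42
tool_pos: [0.4481, 0.0199, 0.1991]
ee_rot: [3.141, -0.0, 0.3]
wrist_force: [0.0, -0.4, 0.1]
width: 0.0224
```

Run:
```python
from h import *
did([-15.8,16.8,-18.4],[0]*3)
goto(([.4645,-.2119,.15],.299))
```

```text
cmd [0.4498 0.02   0.1997] [3.142 0.    0.299] meas [0.4481 0.0199 0.1991] [ 3.141 -0.     0.3  ] F [ 0.  -0.4  0.1] w 0.0224 t 12.42 j [-0.08 -0.14  1.63 -0.    1.65  1.19]
([0.4645, -0.2119, 0.15], 0.299) ([-5.43, 22.6, 4.97], [0.0, 0.0, 0.0])
```

Call:
{"fn": "apply_moves", "kwargs": {"moves": [[[-1,4,0],[0,0,0],0.1],[[-2,8,0],[0,0,0],0.1],[[-3,12,0],[0,0,0],0.1],[[-4,16,0],[0,0,0],0.1],[[-5,20,0],[0,0,0],0.1],[[-5.4,22.6,2],[0,0,0],0.1],[[-5.4,22.6,5.5],[0,0,0],0.1],[[-5.4,22.6,8],[0,0,0],0.1],[[-5.4,22.6,8.7],[0,0,0],0.1],[[-5.4,22.6,8.7],[0,0,0],0.1]]}}

```text
time: 13.25
tool_pos: [0.4629, -0.2095, 0.1093]
ee_rot: [-3.137, 0.004, 0.3]
wrist_force: [-0.1, -0.6, -0.9]
width: 0.0223
```

Run:
```python
from h import *
did([-5.4,22.6,8.7],[0]*3)
c,im=shot('wrist','w9'); did([0]*3,[0]*3)
crop(im,220,120,440,285,'w9c',3.6)
```

```text
cmd [ 0.4648 -0.2119  0.1127] [3.142 0.    0.299] meas [ 0.4629 -0.2095  0.1093] [-3.137  0.004  0.3  ] F [-0.1 -0.6 -0.9] w 0.0223 t 13.25 j [-0.54  0.05  1.63 -0.    1.47  0.73]
cmd [ 0.4648 -0.2119  0.1127] [3.142 0.    0.299] meas [ 0.4643 -0.2101  0.1118] [-3.14e+00  1.00e-03  3.00e-01] F [-0.   0.9  0.9] w 0.0223 t 13.3 j [-0.54  0.05  1.63 -0.    1.47  0.73]
```

View pics/w9c.png

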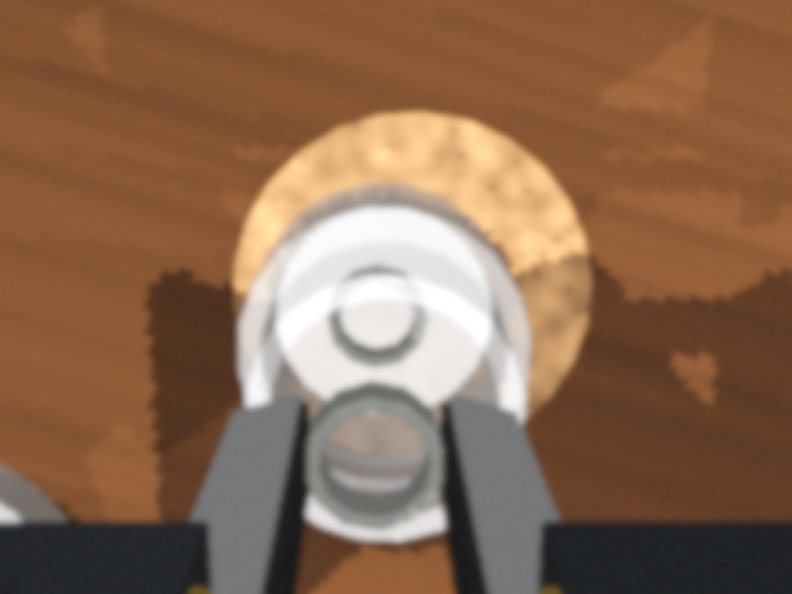

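Call:
{"fn": "apply_moves", "kwargs": {"moves": [[[0.1,0,0.3],[0,0,0],0.1],[[0.1,0,0.4],[0,0,0],0.1],[[0.1,0,0.4],[0,0,0],0.5],[[0.1,0,0.4],[0,0,0],0.5],[[0.1,0,0.4],[0,0,0],0.5],[[0.1,0,0.4],[0,0,0],0.5],[[0.1,0,0],[0,0,0],0.55],[[0.1,0,-3],[0,0,0],0.55],[[0.1,0,-7],[0,0,0],0.55],[[0.1,0,-10],[0,0,0],0.55]]}}

```text
time: 14.13
tool_pos: [0.4657, -0.2102, 0.2146]
ee_rot: [3.141, -0.001, 0.3]
wrist_force: [0.3, -0.5, 0.7]
width: 0.0516
```

Run:
```python
from h import *
did([.1,0,-10],[0]*3)
c,im=shot('wrist','w10');did([0]*3,[0]*3);c,im2=shot('scene','s10')
crop(im2,330,140,450,230,'s10c',5); crop(im,240,120,440,280,'w10c',3)
goto(([.45,.0,.22],.299),([.46,.15,.22],.299),([.5553,.3215,.055],.299))
```

```text
cmd [ 0.4658 -0.2116  0.2127] [3.142 0.    0.299] meas [ 0.4657 -0.2102  0.2146] [ 3.141e+00 -1.000e-03  3.000e-01] F [ 0.3 -0.5  0.7] w 0.0516 t 14.13 j [-0.54  0.    1.47 -0.    1.67  0.74]
cmd [ 0.4658 -0.2116  0.2127] [3.142 0.    0.299] meas [ 0.4685 -0.2118  0.2221] [ 3.131 -0.01   0.3  ] F [ 0.7 -1.5  4.3] w 0.052 t 14.18 j [-0.53 -0.    1.46 -0.    1.67  0.74]
([0.45, 0.0, 0.22], 0.299) ([4.73, -20.68, -0.73], [0.0, 0.0, 0.0])
([0.46, 0.15, 0.22], 0.299) ([10.1, -34.72, -0.73], [0.0, 0.0, 0.0])
([0.5553, 0.3215, 0.055], 0.299) ([24.26, -48.3, 15.77], [0.0, 0.0, 0.0])
```

View pics/w10c.png

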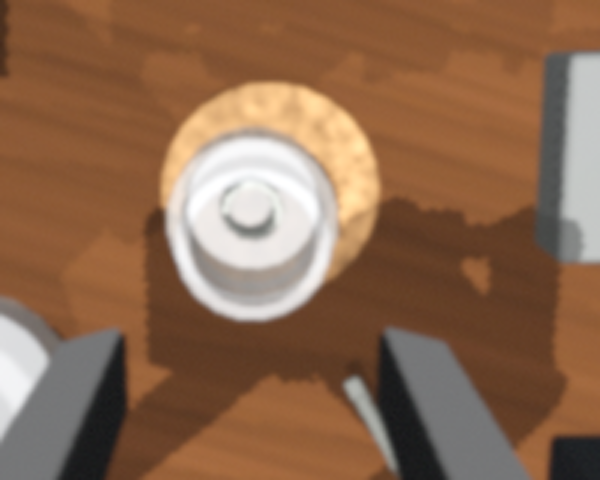

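View pics/s10c.png

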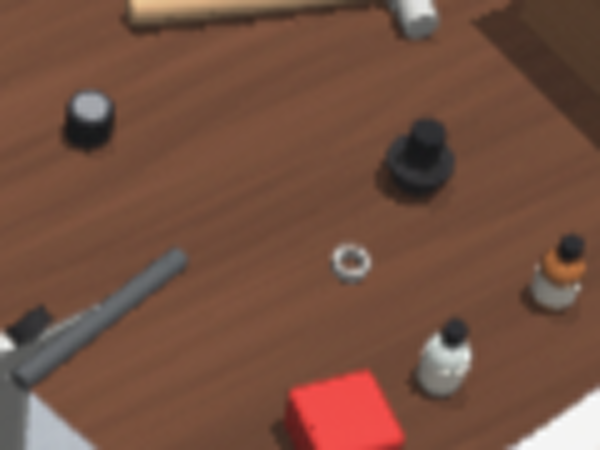

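Call:
{"fn": "apply_moves", "kwargs": {"moves": [[[0.9,-4,0],[0,0,0],0.55],[[1.8,-8,0],[0,0,0],0.55],[[2.7,-12,-0.5],[0,0,0],0.55],[[3.6,-16,-0.7],[0,0,0],0.55],[[4.5,-20,-0.7],[0,0,0],0.55],[[6,-23.8,-0.7],[0,0,0],0.55],[[7.4,-27.6,-0.7],[0,0,0],0.55],[[8.8,-31.4,-0.7],[0,0,0],0.55],[[10.1,-34.7,-0.7],[0,0,0],0.55],[[10.1,-34.7,-0.7],[0,0,0],0.55]]}}

```text
time: 15.07
tool_pos: [0.4588, 0.1567, 0.2183]
ee_rot: [-3.138, 0.0, 0.308]
wrist_force: [-0.2, -0.6, -0.6]
width: 0.0518
```

Run:
```python
from h import *
did([10.1,-34.7,-.7],[0]*3)
goto(([.5553,.3215,.055],.299))
```

```text
cmd [0.4601 0.1498 0.2197] [3.142 0.    0.299] meas [0.4588 0.1567 0.2183] [-3.138  0.     0.308] F [-0.2 -0.6 -0.6] w 0.0518 t 15.07 j [ 0.21 -0.06  1.52  0.    1.68  1.47]
([0.5553, 0.3215, 0.055], 0.299) ([14.16, -13.6, 16.47], [0.0, 0.0, 0.0])
```

Call:
{"fn": "apply_moves", "kwargs": {"moves": [[[2.8,-2.7,0],[0,0,0],0.55],[[5.6,-5.4,0],[0,0,0],0.55],[[8.4,-8.1,0],[0,0,0],0.55],[[11.2,-10.8,1],[0,0,0],0.55],[[14,-13.5,2],[0,0,0],0.55],[[14.2,-13.6,6],[0,0,0],0.55],[[14.2,-13.6,10],[0,0,0],0.55],[[14.2,-13.6,14],[0,0,0],0.55],[[14.2,-13.6,16.4],[0,0,0],0.55],[[14.2,-13.6,16.4],[0,0,0],0.55]]}}

```text
time: 15.9
tool_pos: [0.5503, 0.3199, 0.046]
ee_rot: [3.139, 0.016, 0.299]
wrist_force: [-0.2, -0.8, -1.7]
width: 0.0519
```

Run:
```python
from h import *
did([14.2,-13.6,16.4],[0]*3)
c,im=shot('wrist','w11'); did([0]*3,[0]*3)
crop(im,200,160,440,300,'w11c',3)
```

```text
cmd [0.5557 0.3216 0.0557] [3.142 0.    0.299] meas [0.5503 0.3199 0.046 ] [3.139 0.016 0.299] F [-0.2 -0.8 -1.7] w 0.0519 t 15.9 j [ 0.44  0.38  1.37 -0.    1.41  1.71]
cmd [0.5557 0.3216 0.0557] [3.142 0.    0.299] meas [0.5525 0.321  0.0503] [3.14  0.01  0.299] F [-0.7  0.2  0.5] w 0.0518 t 15.95 j [ 0.44  0.37  1.37 -0.    1.41  1.71]
```

View pics/w11c.png

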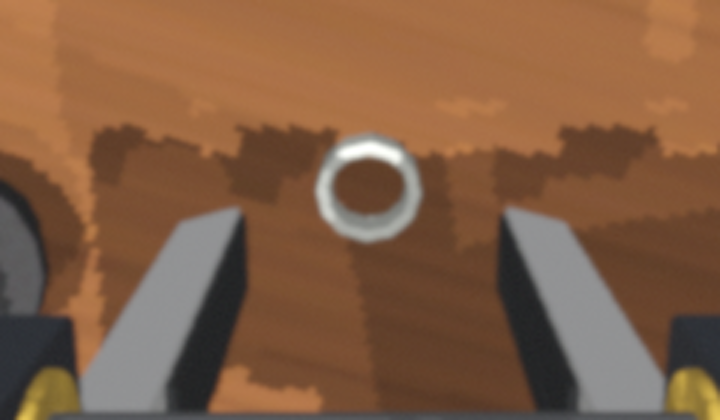

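Call:
{"fn": "apply_moves", "kwargs": {"moves": [[[0,0,1],[0,0,0],0.55],[[0,0,2],[0,0,0],0.55],[[0,0,3],[0,0,0],0.55],[[0,0,3.9],[0,0,0],0.1],[[0,0,3.9],[0,0,0],0.1],[[0,0,3.9],[0,0,0],0.1],[[0,0,3.9],[0,0,0],0.1],[[0,0,3.9],[0,0,0],0.1],[[0,0,3.9],[0,0,0],0.1],[[0,0,3.9],[0,0,0],0.1]]}}

```text
time: 16.78
tool_pos: [0.5555, 0.3232, 0.0167]
ee_rot: [-3.142, -0.001, 0.3]
wrist_force: [0.7, -0.1, 1.3]
width: 0.0222
```

Run:
```python
from h import *
did([0,0,3.9],[0]*3)
goto(([.47,.14,.2],.299))
```

```text
cmd [0.5557 0.3216 0.0167] [3.142 0.    0.299] meas [0.5555 0.3232 0.0167] [-3.142e+00 -1.000e-03  3.000e-01] F [ 0.7 -0.1  1.3] w 0.0222 t 16.78 j [ 0.44  0.4   1.4  -0.    1.34  1.71]
([0.47, 0.14, 0.2], 0.299) ([-13.54, 14.83, -18.33], [0.0, 0.0, 0.0])
```

Call:
{"fn": "apply_moves", "kwargs": {"moves": [[[0,0,-4],[0,0,0],0.1],[[0,0,-8],[0,0,0],0.1],[[0,0,-12],[0,0,0],0.1],[[0,0,-16],[0,0,0],0.1],[[-1.8,2,-18.3],[0,0,0],0.1],[[-4.4,5,-18.3],[0,0,0],0.1],[[-7,8,-18.3],[0,0,0],0.1],[[-9.6,11,-18.3],[0,0,0],0.1],[[-12.2,14,-18.3],[0,0,0],0.1],[[-13.5,15,-18.3],[0,0,0],0.1]]}}

```text
time: 17.62
tool_pos: [0.4689, 0.1364, 0.1996]
ee_rot: [3.14, 0.0, 0.297]
wrist_force: [-0.0, 0.5, 0.3]
width: 0.0225
```

Run:
```python
from h import *
did([-13.5,15,-18.3],[0]*3)
goto(([.45,.0,.2],.299),([.465,-.2119,.15],.299))
```

```text
cmd [0.4709 0.1385 0.1997] [3.142 0.    0.299] meas [0.4689 0.1364 0.1996] [3.14  0.    0.297] F [-0.   0.5  0.3] w 0.0225 t 17.62 j [ 0.17 -0.05  1.55 -0.    1.64  1.44]
([0.45, 0.0, 0.2], 0.299) ([-6.07, 12.62, -0.03], [0.0, 0.0, 0.0])
([0.465, -0.2119, 0.15], 0.299) ([-10.88, 33.31, 4.97], [0.0, 0.0, 0.0])
```

Call:
{"fn": "apply_moves", "kwargs": {"moves": [[[-1.7,3.7,0],[0,0,0],0.1],[[-3.4,7.4,0],[0,0,0],0.1],[[-5,11,0],[0,0,0],0.1],[[-6.1,15,0],[0,0,0],0.1],[[-7.1,19,0],[0,0,0],0.1],[[-8.1,23,0],[0,0,0],0.1],[[-9.1,27,0],[0,0,0],0.1],[[-10.1,31,0],[0,0,0],0.1],[[-10.9,33.3,3],[0,0,0],0.1],[[-10.9,33.3,5],[0,0,0],0.1]]}}

```text
time: 18.45
tool_pos: [0.4645, -0.2156, 0.1487]
ee_rot: [3.138, -0.0, 0.294]
wrist_force: [-0.3, 0.7, -1.5]
width: 0.0222
```

Call:
{"fn": "apply_moves", "kwargs": {"moves": [[[0,0,2],[0,0,0],0.1],[[0,0,4],[0,0,0],0.1],[[0,0,4.1],[0,0,0],0.1],[[0,0,4.1],[0,0,0],0.1],[[0,0,4.1],[0,0,0],0.1],[[0,0,4.1],[0,0,0],0.1],[[0,0,4.1],[0,0,0],0.1],[[0,0,4.1],[0,0,0],0.1],[[0,0,4.1],[0,0,0],0.1],[[0,0,4.1],[0,0,0],0.1]]}}

```text
time: 19.28
tool_pos: [0.4649, -0.2106, 0.1087]
ee_rot: [3.141, -0.001, 0.3]
wrist_force: [1.2, 0.1, 0.0]
width: 0.0224
```

Run:
```python
from h import *
did([-10.9,33.3,9.1],[0]*3)
```

```text
cmd [ 0.4648 -0.2119  0.1087] [3.142 0.    0.299] meas [ 0.4649 -0.2106  0.1087] [ 3.141e+00 -1.000e-03  3.000e-01] F [1.2 0.1 0. ] w 0.0224 t 19.28 j [-0.54  0.05  1.63 -0.    1.46  0.73]
```

Call:
{"fn": "apply_moves", "kwargs": {"moves": [[[0,0,0],[0,0,0],0.5],[[0,0,0],[0,0,0],0.5],[[0,0,0],[0,0,0],0.5],[[0,0,0],[0,0,0],0.5],[[0,0,0],[0,0,0],0.6],[[0,0,-4],[0,0,0],0.6],[[0,0,-8],[0,0,0],0.6],[[0,0,-10],[0,0,0],0.6],[[0,0,-10],[0,0,0],0.6],[[0,0,-10],[0,0,0],0.6]]}}

```text
time: 20.12
tool_pos: [0.4654, -0.2109, 0.2097]
ee_rot: [3.139, -0.002, 0.3]
wrist_force: [-0.3, 0.1, -0.7]
width: 0.0559
```

Run:
```python
from h import *
did([0,0,-10],[0]*3)
c,im=shot('wrist','w12');did([0]*3,[0]*3);c,im2=shot('scene','s12')
crop(im2,200,140,450,290,'s12c',3.2); crop(im,240,120,440,280,'w12c',4)
goto(([.44,.0,.22],.299),([.43,.14,.22],.299),([.515,.405,.09],.299))
```

```text
cmd [ 0.4648 -0.2119  0.2087] [3.142 0.    0.299] meas [ 0.4654 -0.2109  0.2097] [ 3.139e+00 -2.000e-03  3.000e-01] F [-0.3  0.1 -0.7] w 0.0559 t 20.12 j [-0.54 -0.    1.48 -0.    1.66  0.73]
cmd [ 0.4648 -0.2119  0.2087] [3.142 0.    0.299] meas [ 0.4645 -0.2104  0.2077] [-3.141  0.     0.3  ] F [ 0.2  0.1 -0.4] w 0.0563 t 20.17 j [-0.54  0.    1.48 -0.    1.66  0.73]
([0.44, 0.0, 0.22], 0.299) ([3.87, -20.98, -1.13], [0.0, 0.0, 0.0])
([0.43, 0.14, 0.22], 0.299) ([7.04, -34.65, -1.13], [0.0, 0.0, 0.0])
([0.515, 0.405, 0.09], 0.299) ([22.97, -57.47, 11.87], [0.0, 0.0, 0.0])
```

View pics/w12c.png

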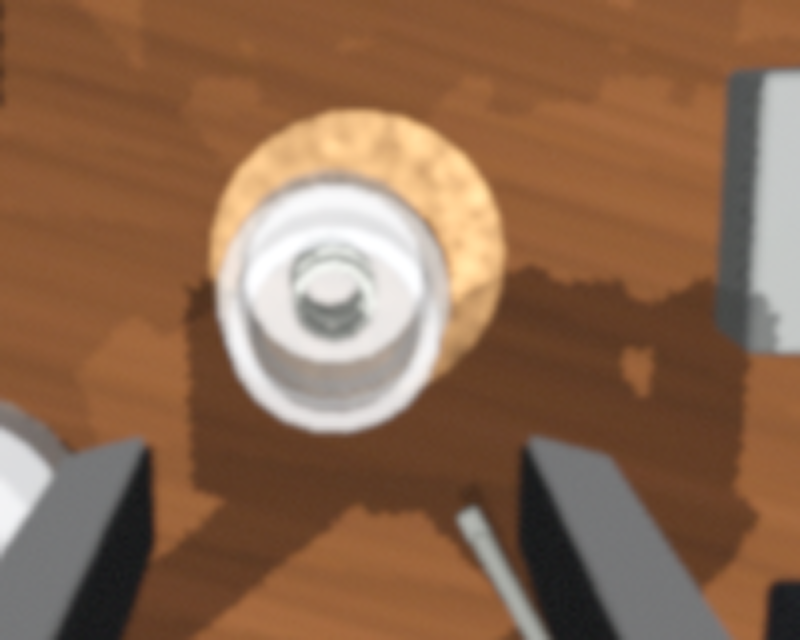

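View pics/s12c.png

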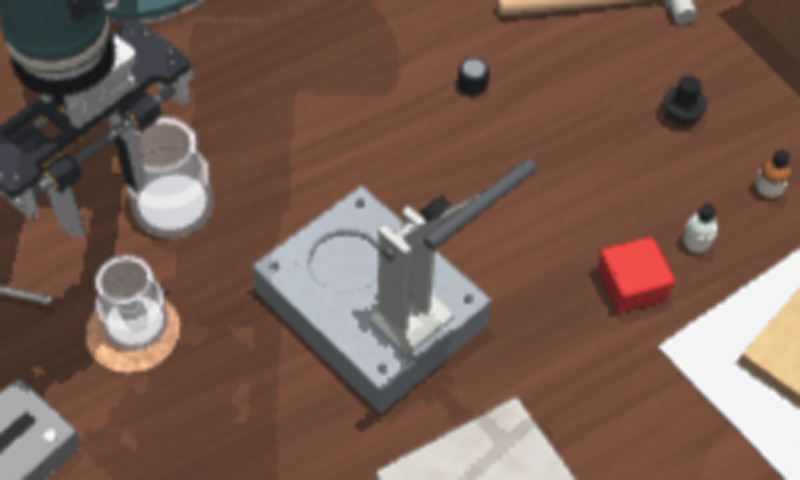

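Call:
{"fn": "apply_moves", "kwargs": {"moves": [[[0.7,-4,-0.5],[0,0,0],0.6],[[1.5,-8,-1],[0,0,0],0.6],[[2.2,-12,-1.2],[0,0,0],0.6],[[3,-16,-1.2],[0,0,0],0.6],[[3.7,-20,-1.2],[0,0,0],0.6],[[4.6,-24,-1.2],[0,0,0],0.6],[[5.5,-28,-1.2],[0,0,0],0.6],[[6.4,-32,-1.2],[0,0,0],0.6],[[7,-34.6,-1.2],[0,0,0],0.6],[[7,-34.6,-1.2],[0,0,0],0.6]]}}

```text
time: 21.05
tool_pos: [0.4274, 0.1449, 0.2176]
ee_rot: [-3.139, 0.004, 0.307]
wrist_force: [0.0, -0.2, 0.2]
width: 0.0564
```

Run:
```python
from h import *
c=cal('w12'); print('rim',atz(c,323.5,196.7,.084), 'coaster',atz(c,240+358/4,120+252/4,.006))
did([7,-34.6,-1.2],[0]*3)
goto(([.515,.404,.10],.299))
```

```text
rim [ 0.4707766  -0.21015935  0.084     ] coaster [ 0.47316475 -0.21730857  0.006     ]
cmd [0.4298 0.1394 0.2207] [3.142 0.    0.299] meas [0.4274 0.1449 0.2176] [-3.139  0.004  0.307] F [ 0.  -0.2  0.2] w 0.0564 t 21.05 j [ 0.2  -0.13  1.59  0.    1.69  1.46]
([0.515, 0.404, 0.1], 0.299) ([15.94, -22.77, 12.07], [0.0, 0.0, 0.0])
```

Call:
{"fn": "apply_moves", "kwargs": {"moves": [[[2.2,-3.2,0],[0,0,0],0.6],[[4.4,-6.4,0],[0,0,0],0.6],[[6.6,-9.6,0],[0,0,0],0.6],[[8.8,-12.8,0],[0,0,0],0.6],[[11,-16,1],[0,0,0],0.6],[[13.2,-19,3],[0,0,0],0.6],[[15,-21.6,6],[0,0,0],0.6],[[15.9,-22.8,9],[0,0,0],0.6],[[15.9,-22.8,12],[0,0,0],0.6],[[15.9,-22.8,12],[0,0,0],0.6]]}}

```text
time: 21.88
tool_pos: [0.5095, 0.4021, 0.0886]
ee_rot: [3.135, 0.019, 0.3]
wrist_force: [-0.2, -0.5, -1.0]
width: 0.0566
```

Run:
```python
from h import *
did([15.9,-22.8,12],[0]*3)
optics.snapshot('side');optics.snapshot('side');
c,im=shot('wrist','w13'); did([0]*3,[0]*3)
crop(im,200,140,440,300,'w13c',3)
print(proj(c,[.515,.404,.051]))
```

```text
cmd [0.5146 0.4041 0.1007] [3.142 0.    0.299] meas [0.5095 0.4021 0.0886] [3.135 0.019 0.3  ] F [-0.2 -0.5 -1. ] w 0.0566 t 21.88 j [ 0.58  0.38  1.29 -0.    1.5   1.85]
cmd [0.5146 0.4041 0.1007] [3.142 0.    0.299] meas [0.5143 0.4045 0.1001] [3.141e+00 1.000e-03 2.990e-01] F [1.  0.3 1.8] w 0.0562 t 22.03 j [ 0.58  0.37  1.27 -0.    1.5   1.85]
[[322.9502262  223.96750543]]
```

View pics/w13c.png

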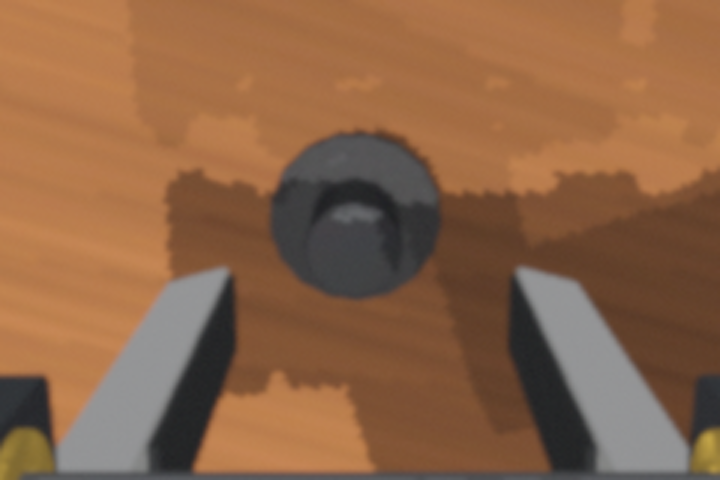

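Call:
{"fn": "apply_moves", "kwargs": {"moves": [[[0.1,-0.35,1],[0,0,0],0.6],[[0.1,-0.35,3],[0,0,0],0.6],[[0.1,-0.35,5],[0,0,0],0.6],[[0.1,-0.35,6],[0,0,0],0.6],[[0.1,-0.35,6],[0,0,0],0.6],[[0.1,-0.35,6],[0,0,0],0.1],[[0.1,-0.35,6],[0,0,0],0.1],[[0.1,-0.35,6],[0,0,0],0.1],[[0.1,-0.35,6],[0,0,0],0.1],[[0.1,-0.35,6],[0,0,0],0.1]]}}

```text
time: 22.87
tool_pos: [0.5144, 0.4096, 0.0413]
ee_rot: [-3.141, -0.002, 0.3]
wrist_force: [-0.6, -0.2, 0.3]
width: 0.026
```

Call:
{"fn": "apply_moves", "kwargs": {"moves": [[[0,0,0],[0,0,0],0.1],[[0,0,0],[0,0,0],0.1],[[0,0,-1],[0,0,0],0.1],[[0,0,-4],[0,0,0],0.1],[[0,0,-8],[0,0,0],0.1],[[0,0,-12],[0,0,0],0.1],[[0,0,-16],[0,0,0],0.1],[[0,0,-18],[0,0,0],0.1],[[0,0,-18],[0,0,0],0.1],[[0,0,-18],[0,0,0],0.1]]}}

```text
time: 23.7
tool_pos: [0.5143, 0.4096, 0.2221]
ee_rot: [-3.141, -0.004, 0.3]
wrist_force: [-0.4, -0.2, -1.2]
width: 0.0234
```

Run:
```python
from h import *
did([.1,-.35,-12],[0]*3)
c,im=shot('wrist','w14'); did([0]*3,[0]*3)
goto(([.43,.13,.22],.299),([.44,.0,.22],.299),([.465,-.212,.16],.299))
```

```text
cmd [0.5145 0.4078 0.2207] [3.142 0.    0.299] meas [0.5143 0.4096 0.2221] [-3.141 -0.004  0.3  ] F [-0.4 -0.2 -1.2] w 0.0234 t 23.7 j [ 0.59  0.33  1.08 -0.    1.73  1.86]
cmd [0.5145 0.4078 0.2207] [3.142 0.    0.299] meas [0.5135 0.409  0.2193] [3.141e+00 1.000e-03 3.000e-01] F [ 0.1 -0.6 -0.7] w 0.0232 t 23.75 j [ 0.59  0.33  1.09 -0.    1.73  1.86]
([0.43, 0.13, 0.22], 0.299) ([-16.26, 24.06, 0.07], [0.0, 0.0, 0.0])
([0.44, 0.0, 0.22], 0.299) ([-19.13, 36.77, 0.07], [0.0, 0.0, 0.0])
([0.465, -0.212, 0.16], 0.299) ([-22.99, 57.77, 6.07], [0.0, 0.0, 0.0])
```

View pics/w14.png

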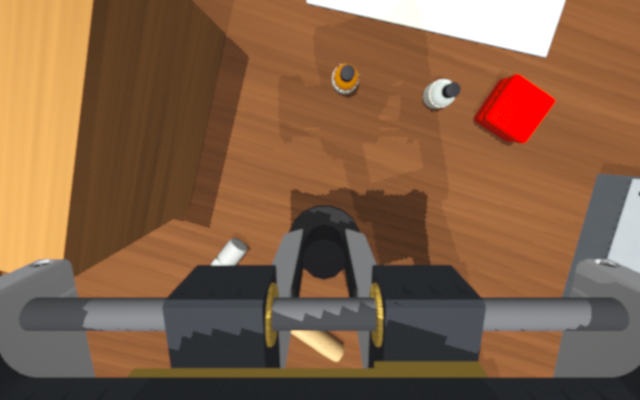

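Stopper is held, knob at (325,255), centred between the fingers. Carrying it to the flask.

Call:
{"fn": "apply_moves", "kwargs": {"moves": [[[-2.2,3.3,0],[0,0,0],0.1],[[-4.5,6.6,0],[0,0,0],0.1],[[-6.8,10,0],[0,0,0],0.1],[[-9,13.3,0],[0,0,0],0.1],[[-11.2,16.6,0],[0,0,0],0.1],[[-13.5,20,0],[0,0,0],0.1],[[-15.8,23.3,0],[0,0,0],0.1],[[-17,27,0],[0,0,0],0.1],[[-17.9,31,0],[0,0,0],0.1],[[-18,32,0],[0,0,0],0.1]]}}

```text
time: 24.58
tool_pos: [0.4346, 0.0457, 0.217]
ee_rot: [3.14, 0.006, 0.294]
wrist_force: [1.0, 0.4, -1.1]
width: 0.0235
```

Run:
```python
from h import *
did([-18,32,0],[0]*3)
goto(([.465,-.212,.17],.299))
```

```text
cmd [0.4367 0.0489 0.2207] [3.142 0.    0.299] meas [0.4346 0.0457 0.217 ] [3.14  0.006 0.294] F [ 1.   0.4 -1.1] w 0.0235 t 24.58 j [-0.02 -0.16  1.62 -0.    1.69  1.25]
([0.465, -0.212, 0.17], 0.299) ([-4.99, 25.77, 5.07], [0.0, 0.0, 0.0])
```

Call:
{"fn": "apply_moves", "kwargs": {"moves": [[[-0.8,4,0],[0,0,0],0.1],[[-1.6,8,0],[0,0,0],0.1],[[-2.4,12,0],[0,0,0],0.1],[[-3.2,16,0],[0,0,0],0.1],[[-4,20,0],[0,0,0],0.1],[[-4.6,23,1],[0,0,0],0.1],[[-5,25.5,3],[0,0,0],0.1],[[-5,25.8,5.5],[0,0,0],0.1],[[-5,25.8,6.5],[0,0,0],0.1],[[-5,25.8,6.5],[0,0,0],0.1]]}}

```text
time: 25.42
tool_pos: [0.4621, -0.209, 0.1493]
ee_rot: [-3.132, 0.008, 0.299]
wrist_force: [0.1, -0.1, -0.9]
width: 0.0233
```

Run:
```python
from h import *
did([-5,25.8,6.5],[0]*3)
c,im3=shot('side','d15');c,im2=shot('scene','s15');
c,im=shot('wrist','w15'); did([0]*3,[0]*3)
crop(im3,310,120,430,220,'d15c',5);crop(im2,190,170,310,270,'s15c',5);crop(im,220,120,440,285,'w15c',3.6)
```

```text
cmd [ 0.465  -0.2123  0.1557] [3.142 0.    0.299] meas [ 0.4621 -0.209   0.1493] [-3.132  0.008  0.299] F [ 0.1 -0.1 -0.9] w 0.0233 t 25.42 j [-0.54  0.03  1.58  0.    1.55  0.73]
cmd [ 0.465  -0.2123  0.1557] [3.142 0.    0.299] meas [ 0.4652 -0.21    0.1555] [-3.142 -0.     0.301] F [-0.3  0.2  0.3] w 0.0234 t 25.57 j [-0.54  0.02  1.57  0.    1.55  0.73]
```

View pics/d15c.png

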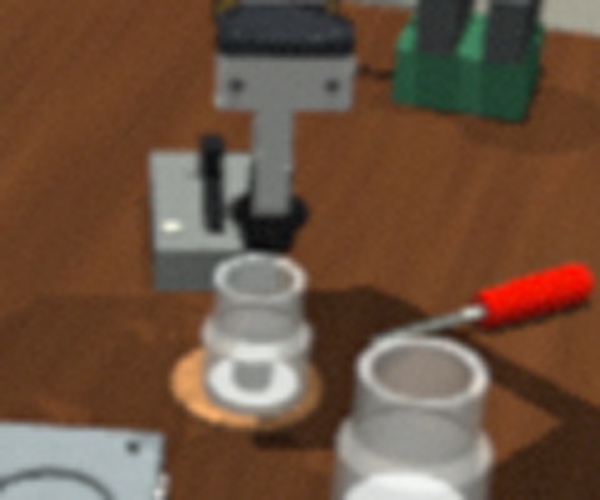

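View pics/s15c.png

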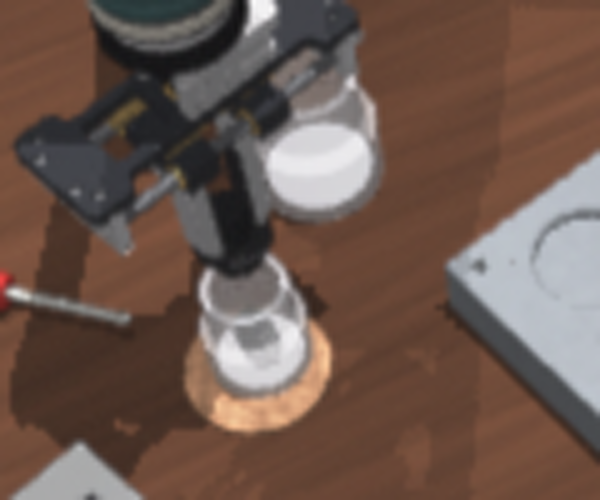

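View pics/w15c.png

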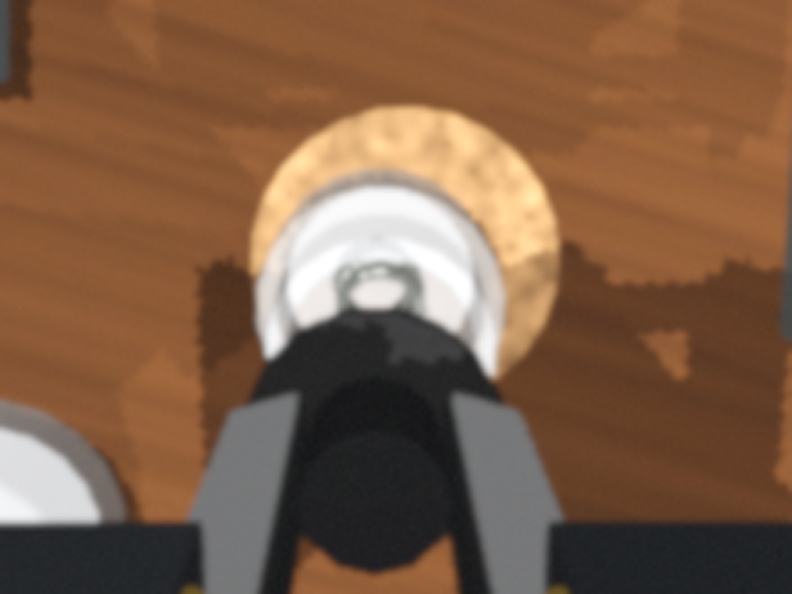

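Run:
```python
from h import *
S=cal('s15');D=cal('d15')
for n,c,b in [('side',D,(310,120)),('scene',S,(190,170))]:
    for nm,p in [('stopbottom',[.4645,-.2105,.1145]),('flange top',[.4645,-.2105,.1375]),('rim',[.465,-.2115,.084]),('rim+x',[.475,-.2115,.084]),('rim+y',[.465,-.2015,.084]),('floor',[.465,-.2115,.011])]:
        q=proj(c,p)[0]; print(n,nm,((q-b)*5).round(1))
```

```text
side stopbottom [259.8 228.7]
side flange top [261.8 193.5]
side rim [256.8 273.2]
side rim+x [240.2 270.3]
side rim+y [252.3 281.7]
side floor [250.9 376.9]
scene stopbottom [236.8 251.3]
scene flange top [230.8 228.7]
scene rim [243.3 281.5]
scene rim+x [250.2 294.1]
scene rim+y [259.  274.4]
scene floor [260.6 346. ]
```

Call:
{"fn": "apply_moves", "kwargs": {"moves": [[[0.3,0.1,0.5],[0,0,0],0.1],[[0.3,0.1,1],[0,0,0],0.1],[[0.3,0.1,1.5],[0,0,0],0.1],[[0.3,0.1,2],[0,0,0],0.1],[[0.3,0.1,2.5],[0,0,0],0.1],[[0.3,0.1,3],[0,0,0],0.1],[[0.3,0.1,3.4],[0,0,0],0.1],[[0.3,0.1,3.8],[0,0,0],0.1],[[0.3,0.1,3.9],[0,0,0],0.1],[[0.3,0.1,3.9],[0,0,0],0.1]]}}

```text
time: 26.4
tool_pos: [0.4677, -0.2109, 0.1156]
ee_rot: [-3.141, 0.001, 0.3]
wrist_force: [-0.5, 0.8, -0.4]
width: 0.0233
```

Run:
```python
from h import *
did([.3,.1,3.9],[0]*3)
c,im3=shot('side','d16');c,im2=shot('scene','s16');
c,im=shot('wrist','w16'); did([0]*3,[0]*3)
a=cv2.resize(im3[130:210,320:410],None,fx=4,fy=4,interpolation=2);b=cv2.resize(im2[190:270,200:290],None,fx=4,fy=4,interpolation=2)
cv2.imwrite('pics/m16.png',np.hstack([a,b])[:,:,::-1])
```

```text
cmd [ 0.4681 -0.2124  0.1167] [3.142 0.    0.299] meas [ 0.4677 -0.2109  0.1156] [-3.141e+00  1.000e-03  3.000e-01] F [-0.5  0.8 -0.4] w 0.0233 t 26.4 j [-0.53  0.05  1.62 -0.    1.47  0.74]
cmd [ 0.4681 -0.2124  0.1167] [3.142 0.    0.299] meas [ 0.4682 -0.2112  0.1164] [ 3.141 -0.     0.3  ] F [0.4 1.4 0.1] w 0.0234 t 26.55 j [-0.53  0.05  1.62 -0.    1.47  0.74]
```

View pics/m16.png

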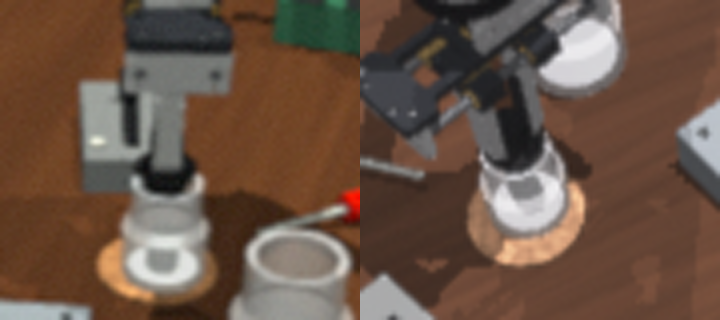

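Call:
{"fn": "apply_moves", "kwargs": {"moves": [[[0,0,0.3],[0,0,0],0.1],[[0,0,0.6],[0,0,0],0.1],[[0,0,0.8],[0,0,0],0.1],[[0,0,1],[0,0,0],0.1],[[0,0,1.1],[0,0,0],0.1],[[0,0,1.15],[0,0,0],0.1],[[0,0,1.2],[0,0,0],0.1],[[0,0,1.2],[0,0,0],0.1],[[0,0,1.2],[0,0,0],0.1],[[0,0,1.2],[0,0,0],0.1]]}}

```text
time: 27.38
tool_pos: [0.4681, -0.2111, 0.1069]
ee_rot: [3.141, -0.001, 0.3]
wrist_force: [-4.7, 2.5, 11.5]
width: 0.0234
```

Run:
```python
from h import *
did([0,0,1.2],[0]*3)
c,im3=shot('side','d17');c,im2=shot('scene','s17'); did([0]*3,[0]*3)
a=cv2.resize(im3[130:210,320:410],None,fx=4,fy=4,interpolation=2);b=cv2.resize(im2[190:270,200:290],None,fx=4,fy=4,interpolation=2)
cv2.imwrite('pics/m17.png',np.hstack([a,b])[:,:,::-1])
```

```text
cmd [ 0.4681 -0.2124  0.1047] [3.142 0.    0.299] meas [ 0.4681 -0.2111  0.1069] [ 3.141e+00 -1.000e-03  3.000e-01] F [-4.7  2.5 11.5] w 0.0234 t 27.38 j [-0.53  0.06  1.63 -0.    1.45  0.74]
cmd [ 0.4681 -0.2124  0.1047] [3.142 0.    0.299] meas [ 0.4681 -0.2111  0.1069] [ 3.141e+00 -1.000e-03  3.000e-01] F [-4.3  2.3 12. ] w 0.0234 t 27.48 j [-0.53  0.06  1.63 -0.    1.45  0.74]
```

View pics/m17.png

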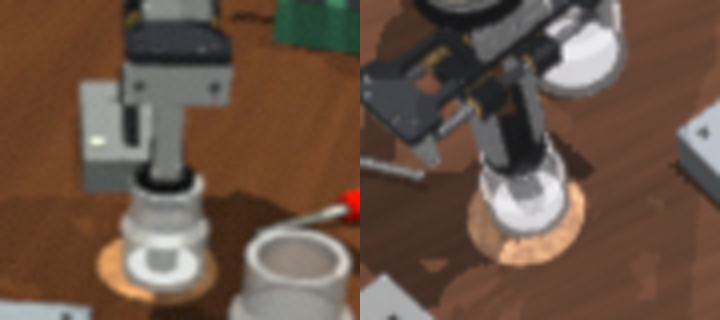

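Call:
{"fn": "apply_moves", "kwargs": {"moves": [[[0,0,0],[0,0,0],0.5],[[0,0,-0.2],[0,0,0],0.6],[[0,0,-0.2],[0,0,0],0.6],[[0,0,-0.2],[0,0,0],0.6],[[0,0,-0.2],[0,0,0],0.6],[[0,0,-2],[0,0,0],1],[[0,0,-4],[0,0,0.08],1],[[0,0,-6],[0,0,0.08],1],[[0,0,-6],[0,0,0.08],1],[[0,0,-6],[0,0,0.08],1]]}}

```text
time: 28.32
tool_pos: [0.4686, -0.2114, 0.1648]
ee_rot: [3.14, -0.002, 0.22]
wrist_force: [0.2, 0.5, -0.1]
width: 0.0861
```

Run:
```python
from h import *
did([0,0,-6],[0,0,.08])
c,im3=shot('side','d18');c,im2=shot('scene','s18'); c,im=shot('wrist','w18'); did([0]*3,[0]*3)
a=cv2.resize(im3[130:210,320:410],None,fx=4,fy=4,interpolation=2);b=cv2.resize(im2[190:270,200:290],None,fx=4,fy=4,interpolation=2)
cv2.imwrite('pics/m18.png',np.hstack([a,b])[:,:,::-1]); crop(im,200,120,440,300,'w18c',3.3)
```

```text
cmd [ 0.4681 -0.2124  0.1647] [3.142 0.    0.219] meas [ 0.4686 -0.2114  0.1648] [ 3.14e+00 -2.00e-03  2.20e-01] F [ 0.2  0.5 -0.1] w 0.0861 t 28.32 j [-0.53  0.02  1.55 -0.    1.57  0.82]
cmd [ 0.4681 -0.2124  0.1647] [-3.142  0.     0.219] meas [ 0.4671 -0.2106  0.1622] [-3.139e+00  2.000e-03  2.200e-01] F [-0.4 -0.1  0.1] w 0.0937 t 28.47 j [-0.53  0.02  1.55 -0.    1.57  0.82]
```

View pics/m18.png

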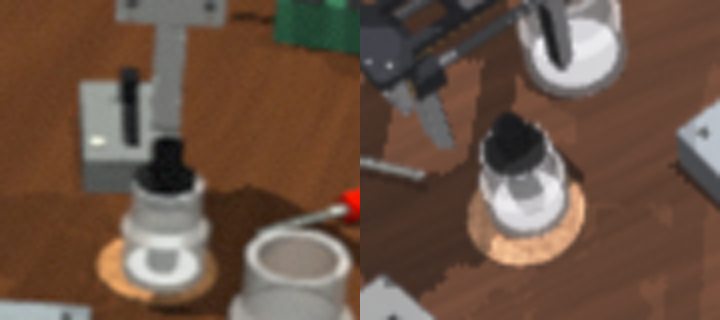

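View pics/w18c.png

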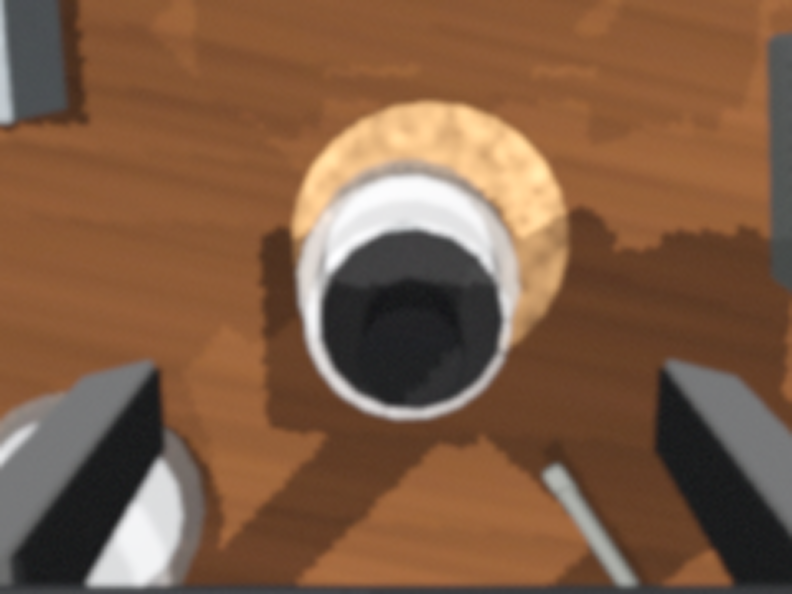

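Call:
{"fn": "apply_moves", "kwargs": {"moves": [[[0,0,3],[0,0,0],1],[[0,0,6],[0,0,0],1],[[0,0,8.5],[0,0,0],1],[[0,0,9.3],[0,0,0],1],[[0,0,9.3],[0,0,0],1],[[0,0,9.3],[0,0,0],0.3],[[0,0,9.3],[0,0,0],0.3],[[0,0,9.3],[0,0,0],0.3],[[0,0,9.3],[0,0,0],0.3],[[0,0,9.3],[0,0,0],0.3]]}}

```text
time: 29.3
tool_pos: [0.4687, -0.2115, 0.0725]
ee_rot: [3.14, -0.002, 0.22]
wrist_force: [0.1, -0.3, -0.4]
width: 0.0643
```

Run:
```python
from h import *
did([0,0,9.3],[0]*3)
c,im=shot('wrist','w19'); did([0]*3,[0]*3)
crop(im,200,120,440,300,'w19c',3.3)
```

```text
cmd [ 0.4681 -0.2124  0.0717] [3.142 0.    0.219] meas [ 0.4687 -0.2115  0.0725] [ 3.14e+00 -2.00e-03  2.20e-01] F [ 0.1 -0.3 -0.4] w 0.0643 t 29.3 j [-0.53  0.08  1.67 -0.    1.38  0.82]
cmd [ 0.4681 -0.2124  0.0717] [-3.142  0.     0.219] meas [ 0.4686 -0.2113  0.0722] [ 3.14e+00 -1.00e-03  2.20e-01] F [-0.1  0.1 -0. ] w 0.0604 t 29.35 j [-0.53  0.08  1.67 -0.    1.38  0.82]
```

View pics/w19c.png

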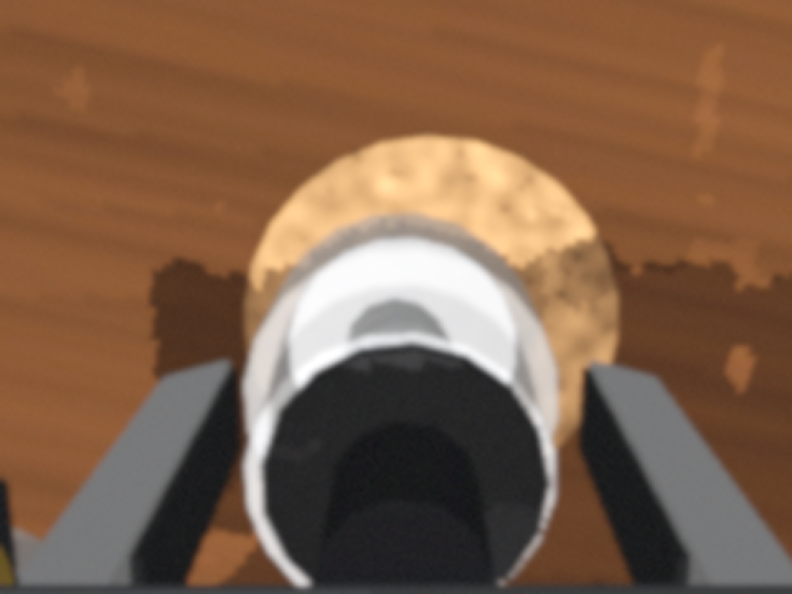

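Run:
```python
from h import *
c=cal('w19'); th=np.linspace(0,2*np.pi,37)
for x in (0,.003): 
  q=proj(c,np.c_[.4686+x+.026*np.cos(th),-.2114+.026*np.sin(th),0*th+.084]); print((q[:,1].min()-120)*3.3,(q[:,1].max()-120)*3.3,(q[:,0].min()-200)*3.3,(q[:,0].max()-200)*3.3)
```

```text
310.8444130471451 604.9409936550986 245.33382747088683 561.7761380328949
292.9080241006799 589.4846520586709 248.6488952320774 566.4033383965015
```

Call:
{"fn": "apply_moves", "kwargs": {"moves": [[[-0.35,0,0],[0,0,0],0.75],[[-0.35,0,0],[0,0,0],0.75],[[-0.35,0,0],[0,0,0],0.3],[[-0.35,0,0],[0,0,0],0.3],[[-0.35,0,0],[0,0,0],0.3],[[-0.35,0,0],[0,0,0],0.3],[[-0.35,0,0],[0,0,0],0.3],[[-0.35,0,0],[0,0,0],0.3],[[-0.35,0,0],[0,0,0],0.3],[[-0.35,0,0],[0,0,0],0.3]]}}

```text
time: 30.18
tool_pos: [0.4645, -0.2116, 0.0711]
ee_rot: [-3.141, 0.0, 0.22]
wrist_force: [-0.7, 1.3, 0.8]
width: 0.0555
```

Run:
```python
from h import *
did([-.35,0,0],[0]*3)
c,im=shot('wrist','w20'); did([0]*3,[0]*3)
crop(im,200,120,440,300,'w20c',3.3)
```

```text
cmd [ 0.4647 -0.2132  0.0717] [3.142 0.    0.219] meas [ 0.4645 -0.2116  0.0711] [-3.141  0.     0.22 ] F [-0.7  1.3  0.8] w 0.0555 t 30.18 j [-0.54  0.08  1.68  0.    1.38  0.81]
cmd [ 0.4647 -0.2132  0.0717] [-3.142  0.     0.219] meas [ 0.4645 -0.2116  0.0711] [-3.141  0.     0.22 ] F [-1.2  2.5  1.1] w 0.056 t 30.23 j [-0.54  0.08  1.68  0.    1.38  0.81]
```

View pics/w20c.png

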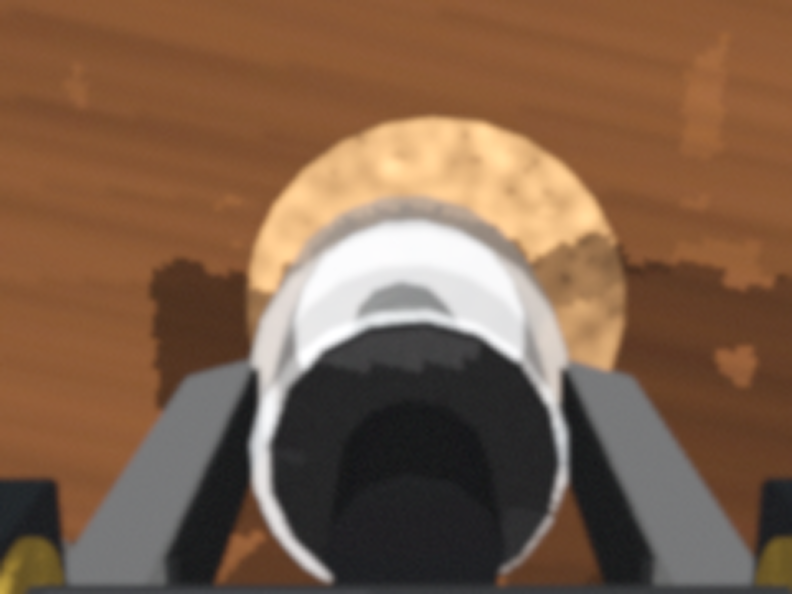

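Call:
{"fn": "apply_moves", "kwargs": {"moves": [[[0,0,0],[0,0,0],0.3],[[0,0,0],[0,0,0],0.3],[[0,0,0],[0,0,0],0.3],[[0,0,0],[0,0,0],0.3],[[0,0,0],[0,0,0],0.3],[[0,0,0],[0,0,0],0.3],[[0,0,0],[0,0,0],0.3],[[0,0,0],[0,0,0],0.3],[[0,0,0],[0,0,0],0.3],[[0,0,0],[0,0,0],0.3]]}}

```text
time: 31.07
tool_pos: [0.4646, -0.2118, 0.0711]
ee_rot: [3.141, 0.0, 0.22]
wrist_force: [0.3, 0.7, 0.7]
width: 0.0557
```

Run:
```python
from h import *
did([0]*3,[0]*3)
c,im=shot('side','d21');c,im2=shot('wrist','w21');did([0]*3,[0]*3)
crop(im,300,110,430,220,'d21c',4.5)
```

```text
cmd [ 0.4647 -0.2132  0.0717] [3.142 0.    0.219] meas [ 0.4646 -0.2118  0.0711] [3.141 0.    0.22 ] F [0.3 0.7 0.7] w 0.0557 t 31.07 j [-0.54  0.08  1.68 -0.    1.38  0.81]
cmd [ 0.4647 -0.2132  0.0717] [-3.142  0.     0.219] meas [ 0.4646 -0.2118  0.0711] [ 3.142 -0.     0.22 ] F [ 0.2  1.  -0.7] w 0.0556 t 31.17 j [-0.54  0.08  1.68 -0.    1.38  0.81]
```

View pics/d21c.png

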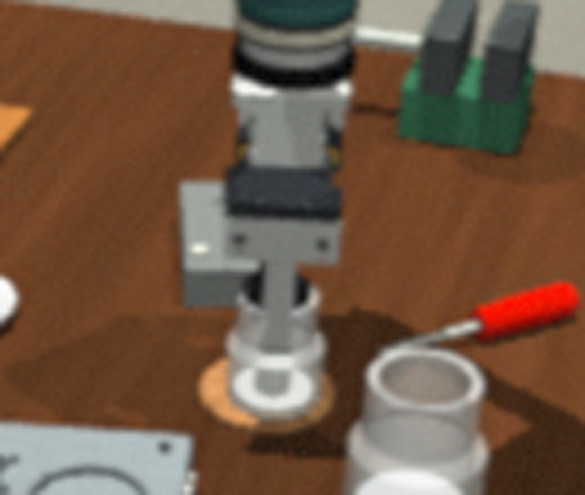

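View pics/w21.png

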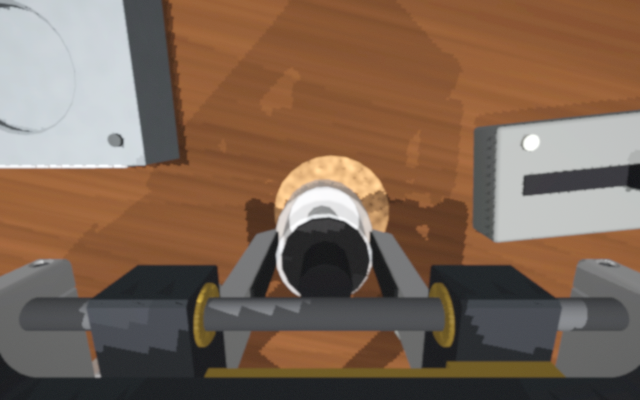

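Call:
{"fn": "apply_moves", "kwargs": {"moves": [[[0,0,0],[0,0,0],0.7],[[0,0,0],[0,0,0],0.7],[[0,0,-0.6],[0,0,0],0.7],[[0,0,-0.6],[0,0,0],0.3],[[0,0,-0.6],[0,0,0],0.3],[[0,0,-0.6],[0,0,0],0.3],[[0,0,-0.6],[0,0,0],0.3],[[0,0,-0.6],[0,0,0],0.3],[[0,0,-0.6],[0,0,0],0.3],[[0,0,-0.6],[0,0,0],0.3]]}}

```text
time: 32.0
tool_pos: [0.4651, -0.212, 0.078]
ee_rot: [3.141, -0.001, 0.22]
wrist_force: [0.0, 0.9, 5.6]
width: 0.0544
```

Run:
```python
from h import *
did([0,0,-.6],[0]*3); print(robot.tips_ahead)
```

```text
cmd [ 0.4647 -0.2132  0.0777] [3.142 0.    0.219] meas [ 0.4651 -0.212   0.078 ] [ 3.141e+00 -1.000e-03  2.200e-01] F [0.  0.9 5.6] w 0.0544 t 32.0 j [-0.54  0.07  1.67  0.    1.4   0.81]
0.014
```

Call:
{"fn": "apply_moves", "kwargs": {"moves": [[[0,0,0],[0,0,0],0.3],[[0,0,0],[0,0,0],0.3],[[0,0,0],[0,0,0],0.3],[[0,0,0],[0,0,0],0.3],[[0,0,-0.3],[0,0,0],0.3],[[0,0,-0.6],[0,0,0],0.3],[[0,0,-1],[0,0,0],0.3],[[0,0,-1],[0,0,0],0.3],[[0,0,-1],[0,0,0],0.3],[[0,0,-1],[0,0,0],0.3]]}}

```text
time: 32.83
tool_pos: [0.4643, -0.2117, 0.0867]
ee_rot: [-3.141, 0.001, 0.22]
wrist_force: [-0.3, 0.4, -3.3]
width: 0.0544
```

Run:
```python
from h import *
did([0,0,-1],[0]*3)
c,im=shot('side','d22');c,im2=shot('wrist','w22');did([0]*3,[0]*3)
crop(im,300,110,430,220,'d22c',4.5)
```

```text
cmd [ 0.4647 -0.2132  0.0877] [-3.142  0.     0.219] meas [ 0.4643 -0.2117  0.0867] [-3.141e+00  1.000e-03  2.200e-01] F [-0.3  0.4 -3.3] w 0.0544 t 32.83 j [-0.54  0.07  1.66 -0.    1.42  0.81]
cmd [ 0.4647 -0.2132  0.0877] [3.142 0.    0.219] meas [ 0.4643 -0.2117  0.0868] [-3.141e+00  1.000e-03  2.200e-01] F [ 0.4 -0.3 -2.3] w 0.0546 t 32.93 j [-0.54  0.07  1.66 -0.    1.42  0.81]
```

View pics/d22c.png

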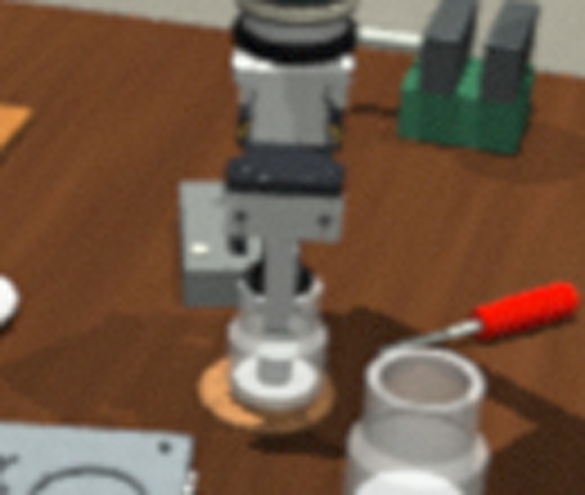

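View pics/w22.png

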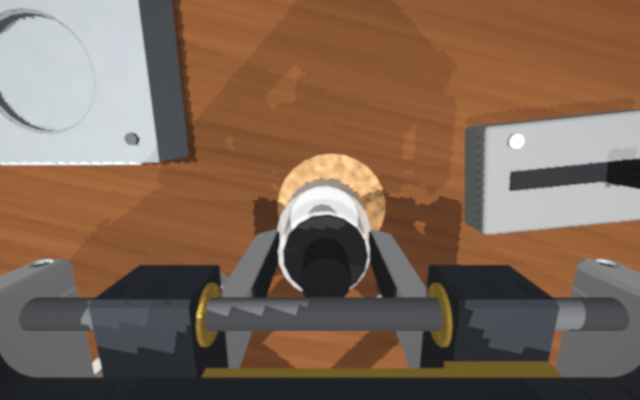

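Run:
```python
from h import *
c=cal('w22'); th=np.linspace(0,2*np.pi,37)
q,m,o=tool()
for x in (-.003,0,.003): 
  P=q+m.apply(np.c_[x+.026*np.cos(th),.026*np.sin(th),0*th-.0072]); P[:,2]=.0945
  g=proj(c,P); print(x,g[:,1].min(),g[:,1].max(),g[:,0].min(),g[:,0].max())
im=cv2.imread('pics/w22.png')[:,:,::-1]; crop(im,250,160,400,310,'w22c',4)
goto(([.526,-.015,.16],.217),([.47,-.10,.16],.217))
```

```text
-0.003 217.4983101458422 304.19817730832904 275.8318293151429 369.3864206458418
0 212.09234685445062 299.53069065460295 275.6260837794645 369.5777248457271
0.003 206.63853422693728 294.8248344290048 275.41858441129256 369.7706597698559
([0.526, -0.015, 0.16], 0.217) ([10.29, -18.01, -7.23], [-0.0, -0.0, 0.002])
([0.47, -0.1, 0.16], 0.217) ([2.98, -10.93, -7.23], [-0.0, -0.0, 0.002])
```

View pics/w22c.png

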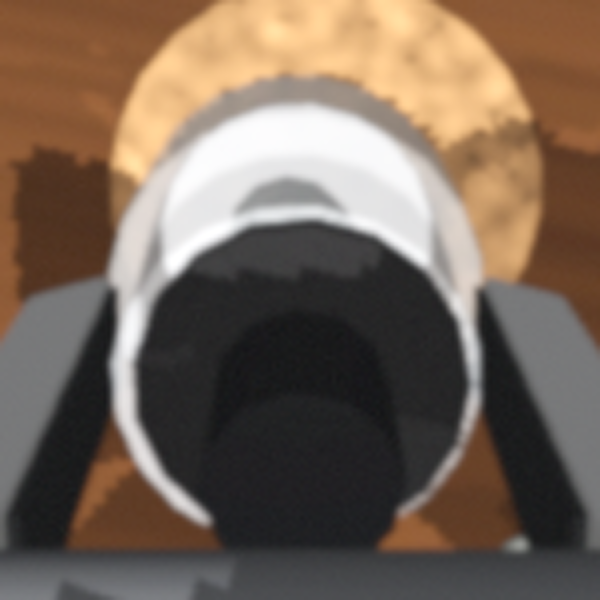

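Run:
```python
from h import *
goto(([.455,-.03,.17],.217))
```

```text
([0.455, -0.03, 0.17], 0.217) ([3.03, -18.09, -8.23], [-0.0, -0.0, 0.002])
```

Call:
{"fn": "apply_moves", "kwargs": {"moves": [[[0,0,-3],[0,0,0],0.3],[[0,0,-6],[0,0,0],0.3],[[0.5,-2,-8.2],[0,0,0],0.3],[[1,-5,-8.2],[0,0,0],0.3],[[1.5,-8,-8.2],[0,0,0],0.3],[[2,-11,-8.2],[0,0,0],0.3],[[2.5,-14,-8.2],[0,0,0],0.3],[[3,-17,-8.2],[0,0,0],0.3],[[3,-18,-8.2],[0,0,0],0.3],[[3,-18,-8.2],[0,0,0],0.3]]}}

```text
time: 33.77
tool_pos: [0.4541, -0.0276, 0.1691]
ee_rot: [-3.141, 0.0, 0.224]
wrist_force: [-0.7, 0.9, -2.8]
width: 0.0546
```

Run:
```python
from h import *
did([3,-18,-8.2],[0]*3)
optics.snapshot('side');optics.snapshot('side');optics.snapshot('side')
c,im2=shot('wrist','w23');did([0]*3,[0]*3)
```

```text
cmd [ 0.4549 -0.0309  0.1697] [-3.142  0.     0.219] meas [ 0.4541 -0.0276  0.1691] [-3.141  0.     0.224] F [-0.7  0.9 -2.8] w 0.0546 t 33.77 j [-0.19 -0.11  1.67  0.    1.59  1.16]
cmd [ 0.4549 -0.0309  0.1697] [3.142 0.    0.219] meas [ 0.4548 -0.0308  0.1691] [3.141 0.    0.218] F [ 0.4  0.1 -2. ] w 0.0547 t 33.97 j [-0.19 -0.11  1.67 -0.    1.59  1.16]
```

View pics/w23.png

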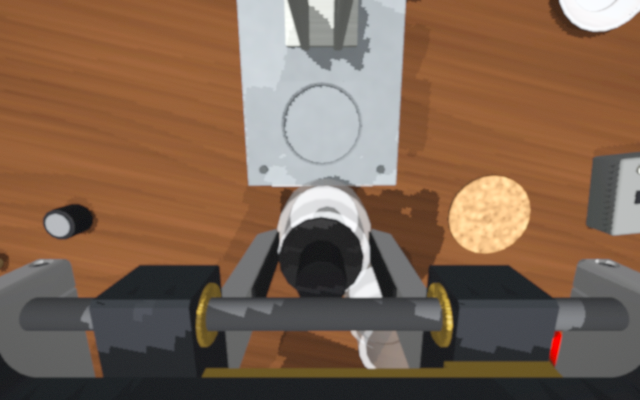

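Run:
```python
from h import *
im=cv2.imread('pics/w23.png')[:,:,::-1]; crop(im,230,40,420,200,'w23c',4)
```

```text
(no output)
```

View pics/w23c.png

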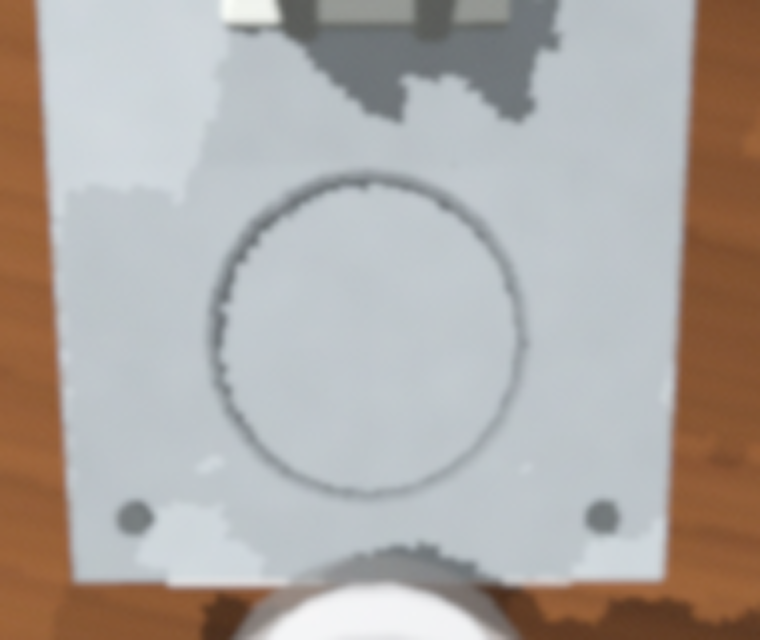

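Run:
```python
from h import *
from scipy.optimize import least_squares
c=cal('w23'); th=np.linspace(0,2*np.pi,73)
obs=np.array([230+209/4-.4,230+526/4-.4,40+170/4-.4,40+497/4-.4])
def f(p):
    g=proj(c,np.c_[p[0]+.035*np.cos(th),p[1]+.035*np.sin(th),0*th+.046]); return np.array([g[:,0].min(),g[:,0].max(),g[:,1].min(),g[:,1].max()])-obs
r=least_squares(f,[.526,-.015]); print(r.x,r.fun)
a=[atz(c,230+x/4-.4,40+y/4-.4,.046)[:2] for x,y in [(75,581),(665,578),(135,518),(603,517),(40,2),(696,2)]]
print(a); 
for i,j in [(1,0),(3,2)]: d=a[j]-a[i]; print('yaw',np.arctan2(-d[0],d[1]))
for i,j in [(0,4),(1,5)]: d=a[j]-a[i]; print('yaw',np.arctan2(d[1],d[0]))
print('from edge',(a[0]+a[1])/2+.055*np.array([np.cos(.215),np.sin(.215)]))
print('coaster',atz(c,490,214.5,.006))
# flask check
q=[.4548,-.0308]
goto(([*r.x,.17],.217))
```

```text
[ 0.52615614 -0.01357216] [ 1.18728217 -1.18889669  1.05021054 -1.25750899]
[array([0.45621514, 0.04248583]), array([ 0.48741639, -0.09480532]), array([0.4741632, 0.0310876]), array([ 0.49829782, -0.07656296]), array([0.57885366, 0.06983176]), array([ 0.60938683, -0.06728369])]
yaw 0.22346770711015074
yaw 0.22054723319971953
yaw 0.2193909107514766
yaw 0.22192524584404835
from edge [ 0.52554947 -0.01442564]
coaster [ 0.47223697 -0.21755644  0.006     ]
([np.float64(0.5261561370427295), np.float64(-0.013572157948230676), 0.17], 0.217) ([7.33, -0.15, -0.03], [-0.0, -0.0, 0.002])
```

Call:
{"fn": "apply_moves", "kwargs": {"moves": [[[2.5,0,0],[0,0,0],0.3],[[5,0,0],[0,0,0],0.3],[[7,-0.15,0],[0,0,0],0.3],[[7.3,-0.15,0],[0,0,0],0.3],[[7.3,-0.15,1.5],[0,0,0],0.3],[[7.3,-0.15,3],[0,0,0],0.3],[[7.3,-0.15,4.2],[0,0,0],0.3],[[7.3,-0.15,4.2],[0,0,0],0.3],[[7.3,-0.15,4.2],[0,0,0],0.3],[[7.3,-0.15,4.2],[0,0,0],0.3]]}}

```text
time: 34.8
tool_pos: [0.5258, -0.0128, 0.1279]
ee_rot: [3.141, -0.001, 0.219]
wrist_force: [0.5, 0.2, -3.1]
width: 0.055
```

Run:
```python
from h import *
did([7.3,-.15,4.2],[0]*3)
c,im=shot('side','d24');c,im1=shot('scene','s24')
c,im2=shot('wrist','w24');did([0]*3,[0]*3)
a=cv2.resize(im[150:250,270:370],None,fx=4,fy=4,interpolation=2);b=cv2.resize(im1[170:270,270:370],None,fx=4,fy=4,interpolation=2)
cv2.imwrite('pics/m24.png',np.hstack([a,b])[:,:,::-1]); crop(im2,200,120,440,300,'w24c',3.3)
goto(([.526,-.0138,.105],.221))
```

```text
cmd [ 0.5258 -0.0136  0.1277] [-3.142  0.     0.219] meas [ 0.5258 -0.0128  0.1279] [ 3.141e+00 -1.000e-03  2.190e-01] F [ 0.5  0.2 -3.1] w 0.055 t 34.8 j [-0.13  0.07  1.57 -0.    1.5   1.22]
cmd [ 0.5258 -0.0136  0.1277] [3.142 0.    0.219] meas [ 0.5262 -0.0124  0.1284] [ 3.141e+00 -2.000e-03  2.200e-01] F [ 0.2  0.2 -2.7] w 0.0545 t 34.95 j [-0.13  0.07  1.57 -0.    1.5   1.22]
([0.526, -0.0138, 0.105], 0.221) ([0.01, 0.02, 2.27], [-0.0, -0.0, -0.002])
```

View pics/m24.png

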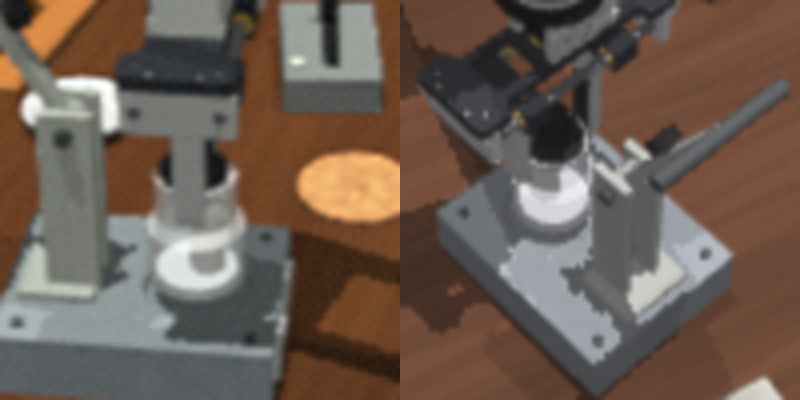

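View pics/w24c.png

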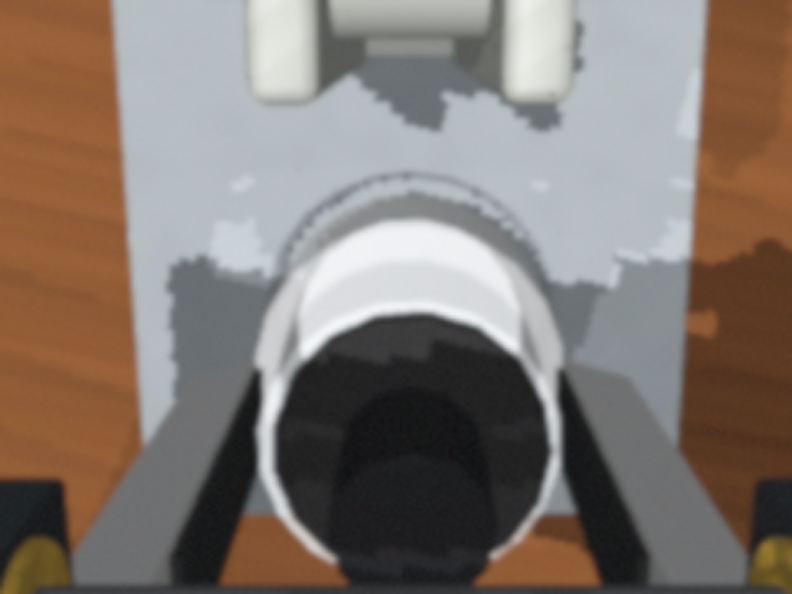

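Call:
{"fn": "apply_moves", "kwargs": {"moves": [[[0,0.05,0.3],[0,0,0],0.3],[[0,0.05,0.6],[0,0,0],0.3],[[0,0.05,0.8],[0,0,0],0.3],[[0,0.05,1],[0,0,0],0.3],[[0,0.05,1.2],[0,0,0],0.3],[[0,0.05,1.4],[0,0,0],0.3],[[0,0.05,1.6],[0,0,0],0.3],[[0,0.05,1.7],[0,0,0],0.3],[[0,0.05,1.8],[0,0,0],0.3],[[0,0.05,1.8],[0,0,0],0.3]]}}

```text
time: 35.78
tool_pos: [0.5257, -0.0127, 0.1103]
ee_rot: [3.141, -0.001, 0.22]
wrist_force: [-2.6, 0.5, 3.5]
width: 0.0546
```

Run:
```python
from h import *
did([0,.05,1.8],[0]*3)
c,im=shot('side','d25')
c,im2=shot('wrist','w25');did([0]*3,[0]*3)
crop(im,270,150,370,250,'d25c',5); crop(im2,200,120,440,300,'w25c',3.3)
```

```text
cmd [ 0.5259 -0.0141  0.1097] [-3.142  0.     0.219] meas [ 0.5257 -0.0127  0.1103] [ 3.141e+00 -1.000e-03  2.200e-01] F [-2.6  0.5  3.5] w 0.0546 t 35.78 j [-0.13  0.08  1.6  -0.    1.46  1.22]
cmd [ 0.5259 -0.0141  0.1097] [3.142 0.    0.219] meas [ 0.5257 -0.0127  0.1103] [ 3.141e+00 -1.000e-03  2.200e-01] F [-4.4  0.6  5.3] w 0.0548 t 35.88 j [-0.13  0.08  1.6  -0.    1.46  1.22]
```

View pics/d25c.png

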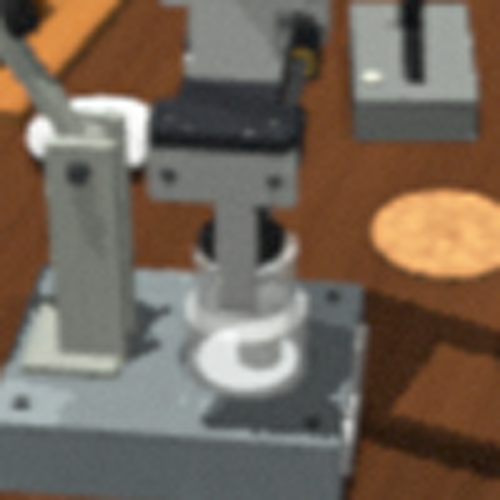

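View pics/w25c.png

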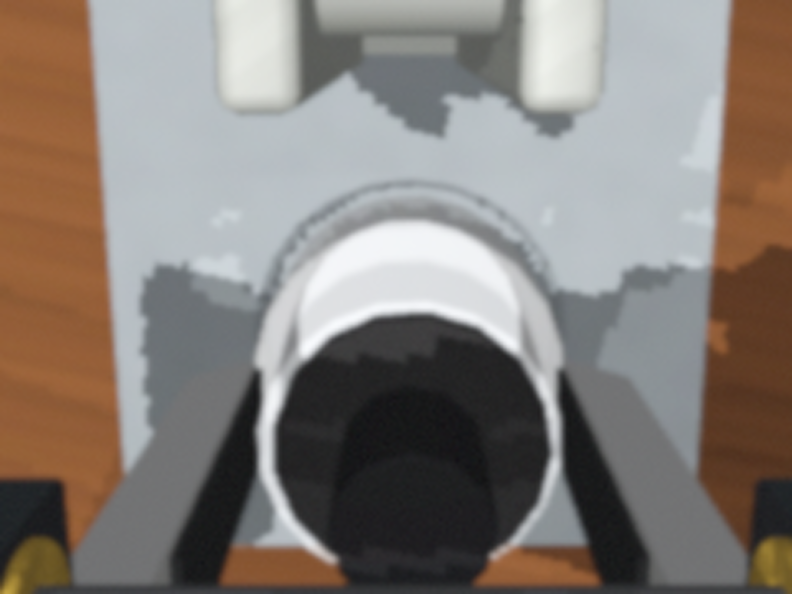

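Call:
{"fn": "apply_moves", "kwargs": {"moves": [[[0,0,0],[0,0,0],0.8],[[0,0,0],[0,0,0],0.8],[[0,0,0],[0,0,0],0.9],[[0,0,0],[0,0,0],0.9],[[0,0,0],[0,0,0],0.9],[[0,0,-2],[0,0,0],0.9],[[0,0,-5],[0,0,0],0.9],[[0,0,-8],[0,0,0],0.9],[[0,0,-11],[0,0,0],0.9],[[0,0,-13],[0,0,0],0.9]]}}

```text
time: 36.72
tool_pos: [0.5266, -0.0128, 0.2424]
ee_rot: [3.14, -0.004, 0.22]
wrist_force: [0.2, 0.4, 0.7]
width: 0.0849
```

Run:
```python
from h import *
did([0,0,-13],[0]*3)
optics.snapshot('side');optics.snapshot('side')
c,im=shot('side','d26');c,im1=shot('scene','s26')
c,im2=shot('wrist','w26');did([0]*3,[0]*3)
a=cv2.resize(im[110:250,240:370],None,fx=3,fy=3,interpolation=2);b=cv2.resize(im1[140:280,270:400],None,fx=3,fy=3,interpolation=2)
cv2.imwrite('pics/m26.png',np.hstack([a,b])[:,:,::-1])
```

```text
cmd [ 0.5259 -0.0141  0.2397] [-3.142  0.     0.219] meas [ 0.5266 -0.0128  0.2424] [ 3.14  -0.004  0.22 ] F [0.2 0.4 0.7] w 0.0849 t 36.72 j [-0.13  0.03  1.39 -0.    1.72  1.22]
cmd [ 0.5259 -0.0141  0.2397] [3.142 0.    0.219] meas [ 0.5251 -0.0126  0.2375] [-3.141e+00  2.000e-03  2.200e-01] F [-0.2  0.8 -0.3] w 0.0845 t 36.97 j [-0.13  0.03  1.39 -0.    1.72  1.22]
```

View pics/m26.png

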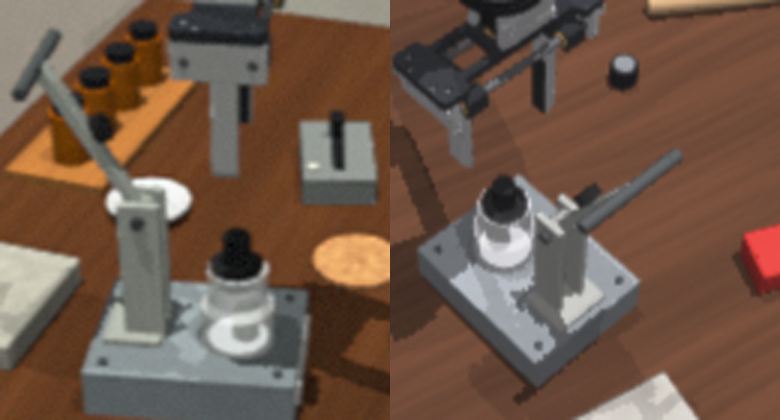

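View pics/w26.png

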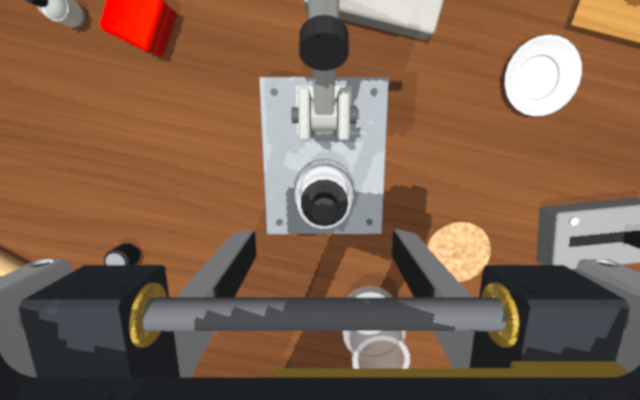

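Run:
```python
from h import *
im=cv2.imread('pics/d26.png')[:,:,::-1]; im1=cv2.imread('pics/s26.png')[:,:,::-1]
a=cv2.resize(im[105:185,235:315],None,fx=5,fy=5,interpolation=2);b=cv2.resize(im1[170:250,300:380],None,fx=5,fy=5,interpolation=2)
cv2.imwrite('pics/m26b.png',np.hstack([a,b])[:,:,::-1])
S=cal('s26');D=cal('d26')
n=np.array([.526,-.0138,0]);X=np.array([np.cos(.221),np.sin(.221),0]);Y=np.array([-np.sin(.221),np.cos(.221),0]);Z=np.array([0,0,1])
for nm,y in [('+end',.055),('mid',0),('-end',-.055)]:
    P=n+.1557*X+y*Y+.2965*Z
    print(nm,P.round(4),'side',((proj(D,P)[0]-[235,105])*5).round(0),'scene',((proj(S,P)[0]-[300,170])*5+[400,0]).round(0))
print(tri(S,(365.75,192),D,(247.5,140.5)),tri(S,(335,214),D,(258,121.5)))
```

```text
+end [0.6659 0.074  0.2965] side [ 52. 179.] scene [730. 104.]
mid [0.6779 0.0203 0.2965] side [ 83. 126.] scene [651. 165.]
-end [ 0.69   -0.0333  0.2965] side [112.  78.] scene [569. 229.]
(array([0.66527754, 0.07102617, 0.29517461]), np.float64(0.005481133248463874)) (array([ 0.6864449 , -0.02845318,  0.29635877]), np.float64(0.000824004767124872))
```

View pics/m26b.png

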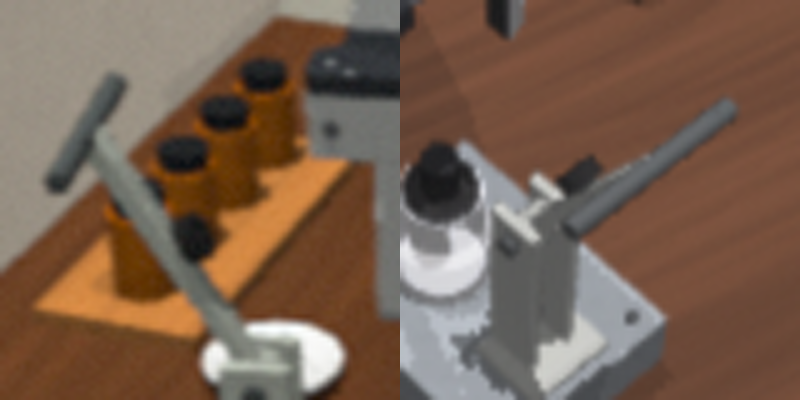

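Run:
```python
from h import *
goto(([.6711,.0505,.36],1.791))
```

```text
([0.6711, 0.0505, 0.36], 1.791) ([15.57, -3.15, -12.03], [-0.0, -0.0, -1.572])
```

Call:
{"fn": "apply_moves", "kwargs": {"moves": [[[0,0,-3],[0,0,-0.12],0.6],[[0,0,-6],[0,0,-0.24],0.6],[[0,0,-9],[0,0,-0.36],0.6],[[0,0,-12],[0,0,-0.48],0.6],[[2.5,-0.5,-12],[0,0,-0.6],0.6],[[5,-1,-12],[0,0,-0.72],0.6],[[7.5,-1.5,-12],[0,0,-0.84],0.6],[[10,-2,-12],[0,0,-0.96],0.6],[[12.5,-2.5,-12],[0,0,-1.08],0.6],[[13.5,-2.7,-12],[0,0,-1.2],0.6]]}}

```text
time: 37.8
tool_pos: [0.6534, 0.0444, 0.3539]
ee_rot: [-3.135, 0.0, 1.427]
wrist_force: [0.1, -0.1, -0.5]
width: 0.0564
```

Run:
```python
from h import *
did([13.5,-2.7,-12],[0,0,-1.2])
goto(([.6711,.0505,.35],1.791))
```

```text
cmd [0.6518 0.0416 0.3597] [-3.142 -0.     1.419] meas [0.6534 0.0444 0.3539] [-3.135  0.     1.427] F [ 0.1 -0.1 -0.5] w 0.0564 t 37.8 j [-0.02  0.36  0.78  0.    2.01  0.13]
([0.6711, 0.0505, 0.35], 1.791) ([1.17, 1.77, 0.97], [-0.0, -0.0, -0.372])
```

Call:
{"fn": "apply_moves", "kwargs": {"moves": [[[0.4,0.6,0],[0,0,-0.12],0.6],[[0.8,1.2,0],[0,0,-0.24],0.6],[[1.2,1.8,0],[0,0,-0.372],0.6],[[1.2,1.8,0.5],[0,0,-0.372],0.6],[[1.2,1.8,1],[0,0,-0.372],0.6],[[1.2,1.8,1],[0,0,-0.372],0.6],[[1.2,1.8,1],[0,0,-0.372],0.6],[[1.2,1.8,1],[0,0,-0.372],0.6],[[1.2,1.8,1],[0,0,-0.372],0.6],[[1.2,1.8,1],[0,0,-0.372],0.6]]}}

```text
time: 38.63
tool_pos: [0.6709, 0.0521, 0.3498]
ee_rot: [3.141, 0.0, 1.791]
wrist_force: [-0.3, -0.3, 0.1]
width: 0.0565
```

Run:
```python
from h import *
did([1.2,1.8,1],[0,0,-.372])
c,im2=shot('wrist','w27');did([0]*3,[0]*3)
n=np.array([.526,-.0138,0]);X=np.array([np.cos(.221),np.sin(.221),0]);Y=np.array([-np.sin(.221),np.cos(.221),0]);Z=np.array([0,0,1])
for y in (.055,.031,0): print(proj(c,n+.1557*X+y*Y+.3025*Z))
```

```text
cmd [0.6714 0.0507 0.3497] [ 3.142 -0.     1.791] meas [0.6709 0.0521 0.3498] [3.141 0.    1.791] F [-0.3 -0.3  0.1] w 0.0565 t 38.63 j [-0.01  0.4   0.73 -0.    2.01 -0.23]
cmd [0.6714 0.0507 0.3497] [ 3.142 -0.     1.791] meas [0.671  0.0521 0.3497] [3.141 0.    1.791] F [-0.4  0.1 -0.6] w 0.0564 t 38.68 j [-0.01  0.4   0.73 -0.    2.01 -0.23]
[[323.51320598 195.67491729]]
[[323.55701338 227.86342815]]
[[323.61036084 267.06171234]]
```

View pics/w27.png

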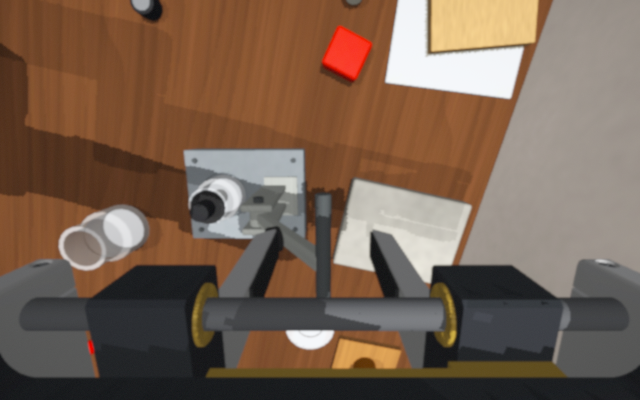

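Call:
{"fn": "apply_moves", "kwargs": {"moves": [[[0,0,2],[0,0,0],0.5],[[0,0,4],[0,0,0],0.5],[[0,0,5.5],[0,0,0],0.5],[[0,0,5.8],[0,0,0],0.5],[[0,0,5.8],[0,0,0],0],[[0,0,5.8],[0,0,0],0],[[0,0,5.8],[0,0,0],0],[[0,0,5.8],[0,0,0],0],[[0,0,5.8],[0,0,0],0],[[0,0,5.8],[0,0,0],0]]}}

```text
time: 39.52
tool_pos: [0.6703, 0.052, 0.2922]
ee_rot: [-3.14, 0.0, 1.792]
wrist_force: [0.0, 0.1, 0.3]
width: 0.0115
```

```bash
cat >> h.py <<'E'
def arc(a0,a1,N,off=np.zeros(3),dz=-.005):
    """rows (tool frame shift rel. to cmd) moving the bar from a0 to a1, relative displacement"""
    p,r=load(); yaw=.221; X=np.array([np.cos(yaw),np.sin(yaw),0])
    B=lambda a: X*(.08-.15*np.cos(a))+np.array([0,0,.15*np.sin(a)])
    for a in np.linspace(a0,a1,N+1)[1:]:
        print(round(a,3),(r.inv().apply(B(a)-B(a0))*100).round(2).tolist())
E
python3 - <<'E'
from h import *
did([0,0,5.8],[0]*3)
arc(2.1,0,30)
E
```

```text
cmd [0.6714 0.0507 0.2917] [ 3.142 -0.     1.791] meas [0.6703 0.052  0.2922] [-3.14   0.     1.792] F [0.  0.1 0.3] w 0.0115 t 39.52 j [-0.01  0.37  0.88 -0.    1.89 -0.23]
2.03 [-0.0, -0.92, -0.5]
1.96 [-0.0, -1.88, -0.93]
1.89 [-0.0, -2.87, -1.29]
1.82 [-0.0, -3.87, -1.59]
1.75 [-0.0, -4.9, -1.81]
1.68 [-0.0, -5.94, -1.96]
1.61 [-0.01, -6.98, -2.04]
1.54 [-0.01, -8.03, -2.04]
1.47 [-0.01, -9.08, -1.98]
1.4 [-0.01, -10.12, -1.83]
1.33 [-0.01, -11.15, -1.62]
1.26 [-0.01, -12.16, -1.33]
1.19 [-0.01, -13.15, -0.98]
1.12 [-0.01, -14.11, -0.55]
1.05 [-0.01, -15.04, -0.06]
0.98 [-0.01, -15.93, 0.49]
0.91 [-0.01, -16.78, 1.11]
0.84 [-0.01, -17.58, 1.78]
0.77 [-0.01, -18.34, 2.51]
0.7 [-0.02, -19.05, 3.28]
0.63 [-0.02, -19.69, 4.11]
0.56 [-0.02, -20.28, 4.98]
0.49 [-0.02, -20.81, 5.89]
0.42 [-0.02, -21.27, 6.83]
0.35 [-0.02, -21.66, 7.8]
0.28 [-0.02, -21.99, 8.8]
0.21 [-0.02, -22.24, 9.82]
0.14 [-0.02, -22.43, 10.85]
0.07 [-0.02, -22.54, 11.9]
0.0 [-0.02, -22.57, 12.95]
```

Bar gripped (11.5 mm). First third of the arc.

Call:
{"fn": "apply_moves", "kwargs": {"moves": [[[0,-0.9,-0.5],[0,0,0],0],[[0,-1.9,-0.95],[0,0,0],0],[[0,-2.85,-1.3],[0,0,0],0],[[0,-3.85,-1.6],[0,0,0],0],[[0,-4.9,-1.8],[0,0,0],0],[[0,-5.95,-1.95],[0,0,0],0],[[0,-7,-2.05],[0,0,0],0],[[0,-8.05,-2.05],[0,0,0],0],[[0,-8.6,-2],[0,0,0],0],[[0,-9.1,-2],[0,0,0],0]]}}

```text
time: 40.35
tool_pos: [0.5811, 0.0323, 0.3126]
ee_rot: [3.14, 0.0, 1.792]
wrist_force: [1.1, 0.6, 5.0]
width: 0.0109
```

Run:
```python
from h import *
did([0,-9.1,-2],[0]*3)
c,im2=shot('side','d28');did([0]*3,[0]*3)
arc(1.47,0,20)
crop(im2,230,60,390,260,'d28c',3)
```

```text
cmd [0.5826 0.0308 0.3117] [ 3.142 -0.     1.791] meas [0.5811 0.0323 0.3126] [3.14  0.    1.792] F [1.1 0.6 5. ] w 0.0109 t 40.35 j [-0.04  0.16  1.11  0.    1.87 -0.26]
cmd [0.5826 0.0308 0.3117] [ 3.142 -0.     1.791] meas [0.5804 0.0322 0.3126] [3.141 0.    1.792] F [-0.5  0.9  5.8] w 0.0109 t 40.4 j [-0.04  0.16  1.11  0.    1.87 -0.26]
1.396 [-0.0, -1.09, 0.15]
1.323 [-0.0, -2.17, 0.38]
1.25 [-0.0, -3.23, 0.69]
1.176 [-0.0, -4.26, 1.08]
1.102 [-0.0, -5.26, 1.54]
1.029 [-0.0, -6.23, 2.07]
0.956 [-0.01, -7.15, 2.67]
0.882 [-0.01, -8.02, 3.34]
0.808 [-0.01, -8.85, 4.08]
0.735 [-0.01, -9.62, 4.87]
0.662 [-0.01, -10.33, 5.71]
0.588 [-0.01, -10.97, 6.6]
0.515 [-0.01, -11.55, 7.54]
0.441 [-0.01, -12.06, 8.52]
0.367 [-0.01, -12.49, 9.53]
0.294 [-0.01, -12.85, 10.58]
0.221 [-0.01, -13.13, 11.64]
0.147 [-0.01, -13.33, 12.73]
0.074 [-0.01, -13.45, 13.82]
0.0 [-0.01, -13.49, 14.92]
```

View pics/d28c.png

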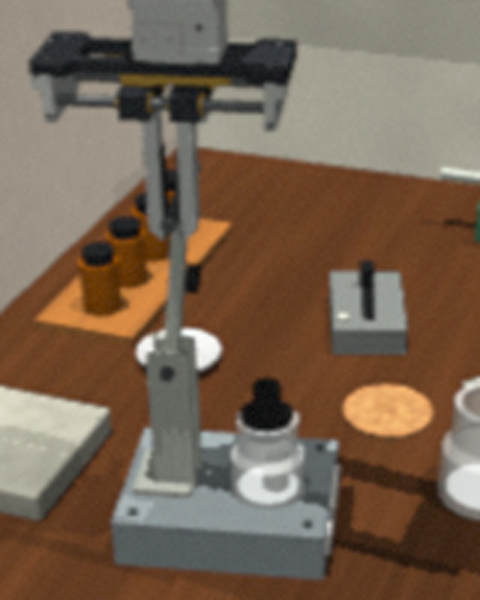

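Call:
{"fn": "apply_moves", "kwargs": {"moves": [[[0,-1.1,0.15],[0,0,0],0],[[0,-2.15,0.4],[0,0,0],0],[[0,-3.25,0.7],[0,0,0],0],[[0,-4.25,1.1],[0,0,0],0],[[0,-5.25,1.55],[0,0,0],0],[[0,-6.25,2.05],[0,0,0],0],[[0,-7.15,2.65],[0,0,0],0],[[0,-8,3.35],[0,0,0],0],[[0,-8.85,4.1],[0,0,0],0],[[0,-9.6,4.85],[0,0,0],0]]}}

```text
time: 41.23
tool_pos: [0.4875, 0.0115, 0.2613]
ee_rot: [-3.139, -0.001, 1.792]
wrist_force: [0.9, 1.4, 0.7]
width: 0.0111
```

Run:
```python
from h import *
did([0,-9.6,4.85],[0]*3)
arc(.735,0,10)
```

```text
cmd [0.489  0.0099 0.2632] [ 3.142 -0.     1.791] meas [0.4875 0.0115 0.2613] [-3.139e+00 -1.000e-03  1.792e+00] F [0.9 1.4 0.7] w 0.0111 t 41.23 j [-0.09 -0.05  1.43  0.    1.77 -0.31]
0.662 [-0.0, -0.71, 0.84]
0.588 [-0.0, -1.35, 1.74]
0.514 [-0.0, -1.93, 2.68]
0.441 [-0.0, -2.44, 3.66]
0.368 [-0.0, -2.87, 4.67]
0.294 [-0.0, -3.23, 5.71]
0.221 [-0.0, -3.51, 6.78]
0.147 [-0.0, -3.71, 7.86]
0.074 [-0.0, -3.83, 8.96]
0.0 [-0.0, -3.87, 10.06]
```

Call:
{"fn": "apply_moves", "kwargs": {"moves": [[[0,-0.7,0.85],[0,0,0],0],[[0,-1.35,1.75],[0,0,0],0],[[0,-1.95,2.7],[0,0,0],0],[[0,-2.45,3.65],[0,0,0],0],[[0,-2.85,4.65],[0,0,0],0],[[0,-3.25,5.7],[0,0,0],0],[[0,-3.5,6.8],[0,0,0],0],[[0,-3.7,7.85],[0,0,0],0],[[0,-3.8,8.6],[0,0,0],0],[[0,-3.85,9.2],[0,0,0],0]]}}

```text
time: 42.07
tool_pos: [0.4501, 0.0033, 0.1689]
ee_rot: [-3.139, -0.002, 1.792]
wrist_force: [-1.1, 3.3, -0.2]
width: 0.0109
```

Call:
{"fn": "apply_moves", "kwargs": {"moves": [[[0,0,0.3],[0,0,0],0],[[0,0,0.6],[0,0,0],0],[[0,0,0.8],[0,0,0],0],[[0,0,1],[0,0,0],0],[[0,0,1.1],[0,0,0],0],[[0,0,1.1],[0,0,0],0],[[0,0,1.1],[0,0,0],0],[[0,0,1.1],[0,0,0],0],[[0,0,1.1],[0,0,0],0],[[0,0,1.1],[0,0,0],0]]}}

```text
time: 42.9
tool_pos: [0.4499, 0.0032, 0.1606]
ee_rot: [-3.139, -0.001, 1.792]
wrist_force: [-6.5, 4.4, 5.2]
width: 0.0114
```

Run:
```python
from h import *
did([0,-3.85,10.3],[0]*3)
c,im2=shot('side','d29');c,im=shot('scene','s29');did([0]*3,[0]*3)
a=cv2.resize(im2[90:260,240:390],None,fx=2.6,fy=2.6,interpolation=2);b=cv2.resize(im[120:290,250:400],None,fx=2.6,fy=2.6,interpolation=2)
cv2.imwrite('pics/m29.png',np.hstack([a,b])[:,:,::-1])
```

```text
cmd [0.4514 0.0015 0.1602] [ 3.142 -0.     1.791] meas [0.4499 0.0032 0.1606] [-3.139e+00 -1.000e-03  1.792e+00] F [-6.5  4.4  5.2] w 0.0114 t 42.9 j [-0.12 -0.12  1.69  0.    1.57 -0.34]
cmd [0.4514 0.0015 0.1602] [ 3.142 -0.     1.791] meas [0.4499 0.0033 0.1606] [-3.139e+00 -1.000e-03  1.792e+00] F [-6.6  3.8  4.8] w 0.0112 t 43.0 j [-0.12 -0.12  1.69  0.    1.57 -0.34]
```

View pics/m29.png

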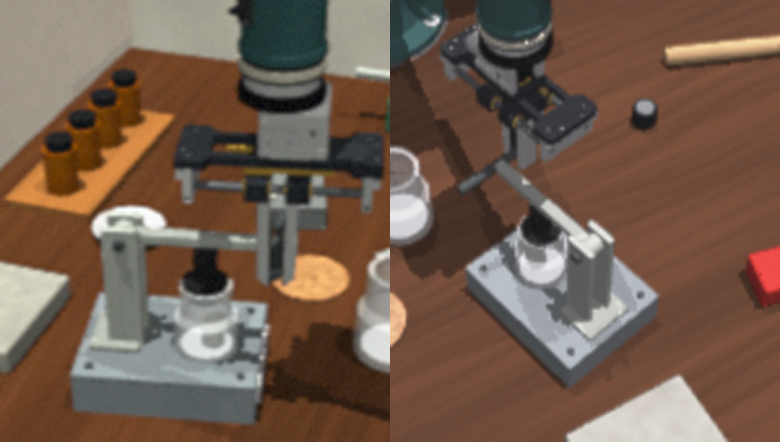

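Call:
{"fn": "apply_moves", "kwargs": {"moves": [[[0,0,0],[0,0,0],0.4],[[0,0,0],[0,0,0],0.4],[[0,0,0],[0,0,0],0.4],[[0,0,0],[0,0,0],0.4],[[0,0,-1],[0,0,0],0.4],[[0,0,-3],[0,0,0],0.4],[[0,0,-6],[0,0,0],0.4],[[0,0,-9],[0,0,0],0.4],[[0,0,-10],[0,0,0],0.4],[[0,0,-10],[0,0,0],0.4]]}}

```text
time: 43.83
tool_pos: [0.4528, 0.0025, 0.2636]
ee_rot: [3.134, 0.003, 1.792]
wrist_force: [0.7, 0.4, -0.4]
width: 0.0378
```

Run:
```python
from h import *
did([0,0,-10],[0]*3)
c,im2=shot('side','d30');c,im=shot('scene','s30');did([0]*3,[0]*3)
a=cv2.resize(im2[90:260,240:390],None,fx=2.6,fy=2.6,interpolation=2);b=cv2.resize(im[120:290,250:400],None,fx=2.6,fy=2.6,interpolation=2)
cv2.imwrite('pics/m30.png',np.hstack([a,b])[:,:,::-1])
ys=.315
goto(([.45,-.15,.26],ys+np.pi/2),([.5485,-.407,.12],ys+np.pi/2),([.5485,-.407,.12],ys))
```

```text
cmd [0.4514 0.0015 0.2602] [ 3.142 -0.     1.791] meas [0.4528 0.0025 0.2636] [3.134e+00 3.000e-03 1.792e+00] F [ 0.7  0.4 -0.4] w 0.0378 t 43.83 j [-0.12 -0.14  1.51 -0.    1.77 -0.34]
cmd [0.4514 0.0015 0.2602] [ 3.142 -0.     1.791] meas [0.451  0.0027 0.259 ] [-3.141  0.     1.792] F [ 0.1 -1.  -0.4] w 0.0378 t 43.93 j [-0.12 -0.14  1.51 -0.    1.77 -0.34]
([0.45, -0.15, 0.26], 1.8857963267948965) ([-14.75, -3.44, 0.02], [-0.0, -0.0, -0.095])
([0.5485, -0.407, 0.12], 1.8857963267948965) ([-41.98, 0.56, 14.02], [-0.0, -0.0, -0.095])
([0.5485, -0.407, 0.12], 0.315) ([-41.98, 0.56, 14.02], [-0.0, -0.0, 1.476])
```

View pics/m30.png

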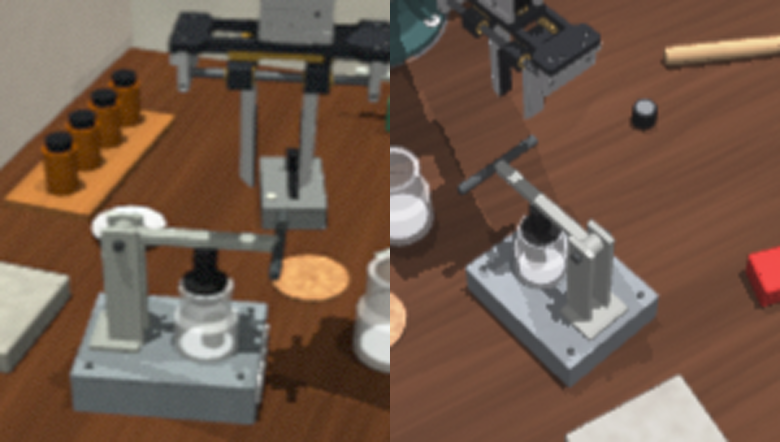

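Call:
{"fn": "apply_moves", "kwargs": {"moves": [[[-4,0,0],[0,0,0.12],0.45],[[-8,0,0],[0,0,0.24],0.45],[[-12,0,0],[0,0,0.36],0.45],[[-16,0,0],[0,0,0.48],0.45],[[-20,0,1],[0,0,0.6],0.45],[[-23.5,0,3],[0,0,0.72],0.45],[[-27,0,5],[0,0,0.84],0.45],[[-30.5,0.1,7],[0,0,0.96],0.45],[[-34,0.2,9],[0,0,1.08],0.45],[[-34,0.2,9],[0,0,1.2],0.45]]}}

```text
time: 44.77
tool_pos: [0.5242, -0.332, 0.1585]
ee_rot: [-3.128, 0.007, 0.581]
wrist_force: [-0.7, 0.9, -1.7]
width: 0.0424
```

Run:
```python
from h import *
did([-34,.2,9],[0,0,1.2])
goto(([.5485,-.407,.12],.315))
```

```text
cmd [ 0.5276 -0.3299  0.1702] [-3.142 -0.     0.591] meas [ 0.5242 -0.332   0.1585] [-3.128  0.007  0.581] F [-0.7  0.9 -1.7] w 0.0424 t 44.77 j [-0.65  0.27  1.28 -0.    1.61  0.34]
([0.5485, -0.407, 0.12], 0.315) ([-2.56, 7.57, 5.02], [0.0, -0.0, 0.276])
```

Call:
{"fn": "apply_moves", "kwargs": {"moves": [[[-0.8,2.5,0],[0,0,0.1],0.45],[[-1.7,5,0],[0,0,0.2],0.45],[[-2.6,7.6,1.5],[0,0,0.276],0.45],[[-2.6,7.6,3],[0,0,0.276],0.45],[[-2.6,7.6,5],[0,0,0.276],0.45],[[-2.6,7.6,5],[0,0,0.276],0.45],[[-2.6,7.6,5],[0,0,0.276],0.45],[[-2.6,7.6,5],[0,0,0.276],0.45],[[-2.6,7.6,5],[0,0,0.276],0.45],[[-2.6,7.6,5],[0,0,0.276],0.45]]}}

```text
time: 45.6
tool_pos: [0.549, -0.4062, 0.1215]
ee_rot: [3.139, -0.001, 0.316]
wrist_force: [1.1, -0.4, 0.4]
width: 0.0422
```

Run:
```python
from h import *
did([-2.6,7.6,5],[0,0,.276])
c,im2=shot('wrist','w31');did([0]*3,[0]*3)
print(proj(c,[.5485,-.407,.063]))
```

```text
cmd [ 0.5484 -0.4075  0.1202] [ 3.142 -0.     0.315] meas [ 0.549  -0.4062  0.1215] [ 3.139e+00 -1.000e-03  3.160e-01] F [ 1.1 -0.4  0.4] w 0.0422 t 45.6 j [-0.72  0.41  1.17 -0.    1.56  0.53]
cmd [ 0.5484 -0.4075  0.1202] [-3.142 -0.     0.315] meas [ 0.549  -0.4062  0.1214] [ 3.139e+00 -1.000e-03  3.160e-01] F [ 0.4 -0.1  0.7] w 0.0425 t 45.65 j [-0.72  0.41  1.17 -0.    1.56  0.53]
[[323.40015519 223.06689978]]
```

View pics/w31.png

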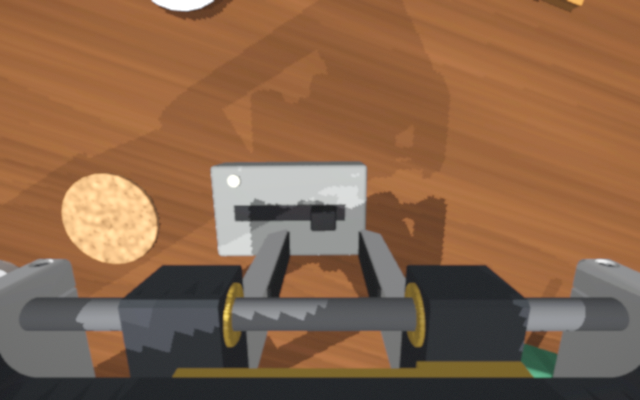

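Call:
{"fn": "apply_moves", "kwargs": {"moves": [[[0,0,2],[0,0,0],0.45],[[0,0,4],[0,0,0],0.45],[[0,0,5.5],[0,0,0],0.45],[[0,0,6.3],[0,0,0],0.45],[[0,0,6.3],[0,0,0],0.1],[[0,0,6.3],[0,0,0],0.1],[[0,0,6.3],[0,0,0],0.1],[[0,0,6.3],[0,0,0],0.1],[[0,0,6.3],[0,0,0],0.1],[[0,0,6.3],[0,0,0],0.1]]}}

```text
time: 46.48
tool_pos: [0.5492, -0.4066, 0.0587]
ee_rot: [3.139, -0.002, 0.316]
wrist_force: [0.8, 0.5, 4.2]
width: 0.0197
```

Run:
```python
from h import *
did([0,0,6.3],[0]*3)
c,im=shot('wrist','w32');c,im2=shot('side','d32');did([0]*3,[0]*3)
a=cv2.resize(im2[100:260,240:400],None,fx=2.5,fy=2.5,interpolation=2);b=cv2.resize(im[140:300,240:400],None,fx=2.5,fy=2.5,interpolation=2)
cv2.imwrite('pics/m32.png',np.hstack([a,b])[:,:,::-1])
```

```text
cmd [ 0.5484 -0.4075  0.0572] [ 3.142 -0.     0.315] meas [ 0.5492 -0.4066  0.0587] [ 3.139e+00 -2.000e-03  3.160e-01] F [0.8 0.5 4.2] w 0.0197 t 46.48 j [-0.72  0.45  1.24  0.    1.44  0.53]
cmd [ 0.5484 -0.4075  0.0572] [-3.142 -0.     0.315] meas [ 0.5492 -0.4066  0.0586] [ 3.139e+00 -2.000e-03  3.160e-01] F [0.1 2.  5.4] w 0.0198 t 46.58 j [-0.72  0.45  1.24  0.    1.44  0.53]
```

View pics/m32.png

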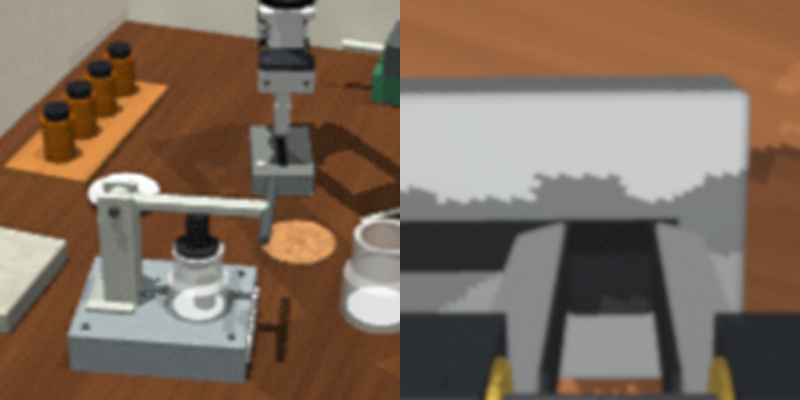

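Call:
{"fn": "apply_moves", "kwargs": {"moves": [[[0,-1,0],[0,0,0],0.1],[[0,-2,0],[0,0,0],0.1],[[0,-3,0],[0,0,0],0.1],[[0,-4,0],[0,0,0],0.1],[[0,-5,0],[0,0,0],0.1],[[0,-5.8,0],[0,0,0],0.1],[[0,-6.2,0],[0,0,0],0.1],[[0,-6.5,0],[0,0,0],0.1],[[0,-6.5,0],[0,0,0],0.1],[[0,-6.5,0],[0,0,0],0.1]]}}

```text
time: 47.42
tool_pos: [0.5302, -0.3501, 0.0587]
ee_rot: [3.127, -0.003, 0.315]
wrist_force: [3.9, -12.1, -0.7]
width: 0.0199
```

Run:
```python
from h import *
did([0,-6.5,0],[0]*3)
c,im=shot('wrist','w33');c,im2=shot('side','d33');did([0]*3,[0]*3)
a=cv2.resize(im2[100:260,240:400],None,fx=2.5,fy=2.5,interpolation=2);b=cv2.resize(im[140:300,240:400],None,fx=2.5,fy=2.5,interpolation=2)
cv2.imwrite('pics/m33.png',np.hstack([a,b])[:,:,::-1])
```

```text
cmd [ 0.5282 -0.3457  0.0572] [ 3.142 -0.     0.315] meas [ 0.5302 -0.3501  0.0587] [ 3.127e+00 -3.000e-03  3.150e-01] F [  3.9 -12.1  -0.7] w 0.0199 t 47.42 j [-0.67  0.34  1.39 -0.01  1.39  0.59]
cmd [ 0.5282 -0.3457  0.0572] [-3.142 -0.     0.315] meas [ 0.5303 -0.35    0.0587] [ 3.127e+00 -3.000e-03  3.150e-01] F [  5.1 -11.    0.6] w 0.0195 t 47.52 j [-0.67  0.34  1.39 -0.01  1.4   0.59]
```

View pics/m33.png

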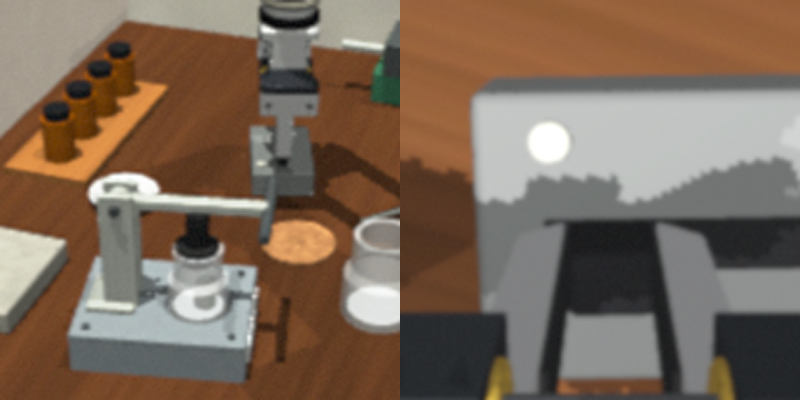

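Call:
{"fn": "apply_moves", "kwargs": {"moves": [[[0,0,0],[0,0,0],0.1],[[0,0,0],[0,0,0],0.1],[[0,0,0],[0,0,0],0.1],[[0,0,0],[0,0,0],0.1],[[0,0,0],[0,0,0],0.1],[[0,0,0],[0,0,0],0.1],[[0,0,0],[0,0,0],0.1],[[0,0,0],[0,0,0],0.1],[[0,0,0],[0,0,0],0.1],[[0,0,0],[0,0,0],0.1]]}}

```text
time: 48.35
tool_pos: [0.5303, -0.3501, 0.0587]
ee_rot: [3.127, -0.003, 0.315]
wrist_force: [4.4, -11.9, -0.5]
width: 0.0199
```

Call:
{"fn": "apply_moves", "kwargs": {"moves": [[[0,0,0],[0,0,0],0.1],[[0,0,0],[0,0,0],0.1],[[0,0,0],[0,0,0],0.1],[[0,0,0],[0,0,0],0.1],[[0,0,0],[0,0,0],0.1],[[0,0,0],[0,0,0],0.1],[[0,0,0],[0,0,0],0.1],[[0,0,0],[0,0,0],0.1],[[0,0,0],[0,0,0],0.1],[[0,0,0],[0,0,0],0.1]]}}

```text
time: 49.18
tool_pos: [0.5302, -0.3501, 0.0587]
ee_rot: [3.127, -0.003, 0.314]
wrist_force: [3.7, -12.5, -0.2]
width: 0.0194
```

Call:
{"fn": "apply_moves", "kwargs": {"moves": [[[0,0,0],[0,0,0],0.1],[[0,0,0],[0,0,0],0.1],[[0,0,0],[0,0,0],0.1],[[0,0,0],[0,0,0],0.1],[[0,0,0],[0,0,0],0.1],[[0,0,0],[0,0,0],0.1],[[0,0,0],[0,0,0],0.1],[[0,0,0],[0,0,0],0.1],[[0,0,0],[0,0,0],0.1],[[0,0,0],[0,0,0],0.1]]}}

```text
time: 50.02
tool_pos: [0.5303, -0.3501, 0.0587]
ee_rot: [3.127, -0.003, 0.315]
wrist_force: [5.1, -11.2, 0.5]
width: 0.0199
```

Run:
```python
from h import *
c,im2=shot('side','d34');did([0]*3,[0]*3)
crop(im2,240,100,400,260,'d34c',3)
```

```text
cmd [ 0.5282 -0.3457  0.0572] [ 3.142 -0.     0.315] meas [ 0.5303 -0.3501  0.0587] [ 3.127e+00 -3.000e-03  3.150e-01] F [  4.4 -11.5  -0.4] w 0.02 t 50.07 j [-0.67  0.34  1.39 -0.01  1.4   0.59]
```

View pics/d34c.png

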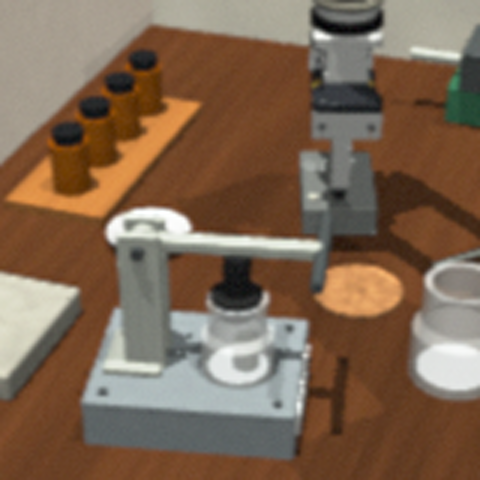

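Call:
{"fn": "apply_moves", "kwargs": {"moves": [[[0,0,0],[0,0,0],0.1],[[0,0,0],[0,0,0],0.1],[[0,0,0],[0,0,0],0.1],[[0,0,0],[0,0,0],0.1],[[0,0,0],[0,0,0],0.1],[[0,0,0],[0,0,0],0.1],[[0,1.5,0],[0,0,0],0.1],[[0,3,0],[0,0,0],0.1],[[0,4.5,0],[0,0,0],0.1],[[0,5.8,0],[0,0,0],0.1]]}}

```text
time: 50.9
tool_pos: [0.5469, -0.3997, 0.0586]
ee_rot: [3.14, -0.002, 0.316]
wrist_force: [-0.5, 2.0, 6.7]
width: 0.0194
```

Call:
{"fn": "apply_moves", "kwargs": {"moves": [[[0,0.7,0],[0,0,0],0.1],[[0,0.9,0],[0,0,0],0.1],[[0,1.1,0],[0,0,0],0.1],[[0,1.2,0],[0,0,0],0.1],[[0,1.2,0],[0,0,0],0.1],[[0,1.2,0],[0,0,0],0.1],[[0,1.2,0],[0,0,0],0.1],[[0,1.2,0],[0,0,0],0.1],[[0,1.2,0],[0,0,0],0.1],[[0,1.2,0],[0,0,0],0.1]]}}

```text
time: 51.73
tool_pos: [0.5495, -0.4075, 0.0586]
ee_rot: [-3.136, -0.0, 0.317]
wrist_force: [-4.3, 7.8, 10.5]
width: 0.0197
```

Run:
```python
from h import *
did([0,7.0,0],[0]*3)
```

```text
cmd [ 0.5499 -0.4122  0.0572] [-3.142 -0.     0.315] meas [ 0.5495 -0.4075  0.0586] [-3.136 -0.     0.317] F [-4.3  7.8 10.5] w 0.0197 t 51.73 j [-0.72  0.46  1.23  0.    1.46  0.53]
```

Call:
{"fn": "apply_moves", "kwargs": {"moves": [[[0,-0.3,0],[0,0,0],0.1],[[0,-0.3,0],[0,0,0],0.4],[[0,-0.3,0],[0,0,0],0.4],[[0,-0.3,0],[0,0,0],0.4],[[0,-0.3,0],[0,0,0],0.4],[[0,-0.3,-2],[0,0,0],0.4],[[0,-0.3,-5],[0,0,0],0.4],[[0,-0.3,-9],[0,0,0],0.4],[[0,-0.3,-13],[0,0,0],0.4],[[0,-0.3,-17],[0,0,0],0.4]]}}

```text
time: 52.57
tool_pos: [0.5485, -0.4077, 0.2273]
ee_rot: [-3.14, 0.001, 0.315]
wrist_force: [1.6, -0.8, 0.2]
width: 0.0376
```

Run:
```python
from h import *
did([0,-.3,-17],[0]*3)
c,im2=shot('wrist','w35');c,im=shot('side','d35');did([0]*3,[0]*3)
goto(([.4512,.0013,.26],1.791))
crop(im,240,100,400,260,'d35c',3)
```

```text
cmd [ 0.549  -0.4094  0.2272] [ 3.142 -0.     0.315] meas [ 0.5485 -0.4077  0.2273] [-3.14e+00  1.00e-03  3.15e-01] F [ 1.6 -0.8  0.2] w 0.0376 t 52.57 j [-0.72  0.39  0.99 -0.    1.76  0.53]
cmd [ 0.549  -0.4094  0.2272] [-3.142 -0.     0.315] meas [ 0.5513 -0.4102  0.2368] [ 3.127 -0.008  0.316] F [ 0.5 -0.6  1.3] w 0.0374 t 52.67 j [-0.72  0.39  0.98 -0.    1.76  0.53]
([0.4512, 0.0013, 0.26], 1.791) ([3.43, -42.08, -3.28], [0.0, 0.0, -1.476])
```

View pics/w35.png

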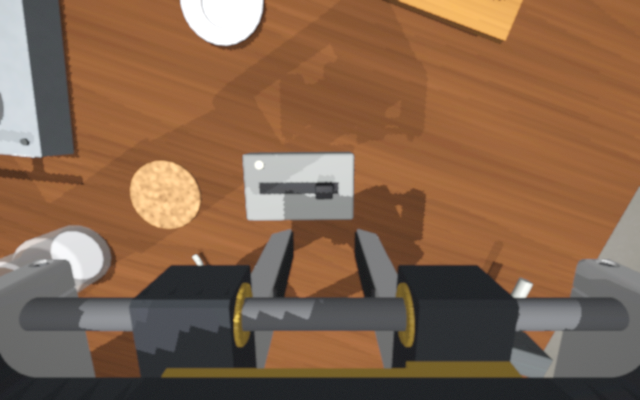

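View pics/d35c.png

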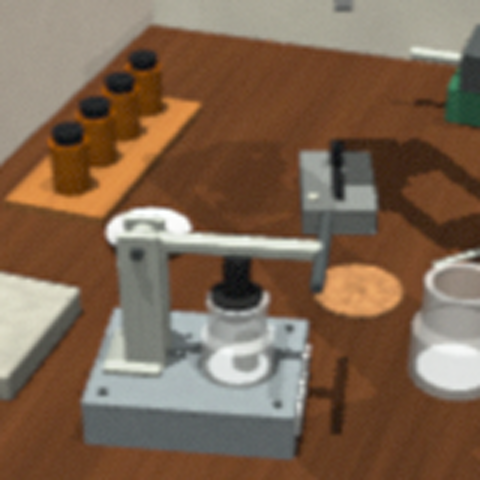

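Call:
{"fn": "apply_moves", "kwargs": {"moves": [[[0.3,-4,-1],[0,0,-0.12],0.4],[[0.6,-8,-2],[0,0,-0.24],0.4],[[0.9,-12,-3.2],[0,0,-0.36],0.4],[[1.2,-16,-3.3],[0,0,-0.48],0.4],[[1.6,-20,-3.3],[0,0,-0.6],0.4],[[1.9,-24,-3.3],[0,0,-0.72],0.4],[[2.2,-28,-3.3],[0,0,-0.84],0.4],[[2.5,-32,-3.3],[0,0,-0.96],0.4],[[2.8,-35,-3.3],[0,0,-1.08],0.4],[[2.8,-35,-3.3],[0,0,-1.2],0.4]]}}

```text
time: 53.5
tool_pos: [0.4655, -0.0619, 0.2596]
ee_rot: [-3.142, -0.002, 1.527]
wrist_force: [-0.1, 0.1, -0.3]
width: 0.0376
```

Run:
```python
from h import *
did([2.8,-35,-3.3],[0,0,-1.2])
goto(([.4512,.0013,.23],1.791))
```

```text
cmd [ 0.4672 -0.0679  0.2602] [3.142 0.    1.515] meas [ 0.4655 -0.0619  0.2596] [-3.142e+00 -2.000e-03  1.527e+00] F [-0.1  0.1 -0.3] w 0.0376 t 53.5 j [-0.25 -0.1   1.48  0.    1.76 -0.21]
([0.4512, 0.0013, 0.23], 1.791) ([6.82, -1.98, 3.02], [0.0, 0.0, -0.276])
```

Call:
{"fn": "apply_moves", "kwargs": {"moves": [[[2.5,-0.7,0],[0,0,-0.1],0.5],[[5,-1.4,0],[0,0,-0.2],0.5],[[6.8,-2,0],[0,0,-0.276],0.5],[[6.8,-2,1.5],[0,0,-0.276],0.5],[[6.8,-2,3],[0,0,-0.276],0.5],[[6.8,-2,3],[0,0,-0.276],0.5],[[6.8,-2,3],[0,0,-0.276],0.5],[[6.8,-2,3],[0,0,-0.276],0.5],[[6.8,-2,3],[0,0,-0.276],0.5],[[6.8,-2,3],[0,0,-0.276],0.5]]}}

```text
time: 54.33
tool_pos: [0.4512, 0.0021, 0.2305]
ee_rot: [3.14, 0.001, 1.791]
wrist_force: [0.2, -0.1, -1.4]
width: 0.0471
```

Run:
```python
from h import *
did([6.8,-2,3],[0,0,-.276])
c,im2=shot('wrist','w36');did([0]*3,[0]*3)
```

```text
cmd [0.451  0.0011 0.2302] [3.142 0.    1.791] meas [0.4512 0.0021 0.2305] [3.140e+00 1.000e-03 1.791e+00] F [ 0.2 -0.1 -1.4] w 0.0471 t 54.33 j [-0.12 -0.14  1.57 -0.    1.71 -0.34]
cmd [0.451  0.0011 0.2302] [3.142 0.    1.791] meas [0.4511 0.0021 0.2304] [3.140e+00 1.000e-03 1.791e+00] F [ 0.4 -0.5  0.3] w 0.047 t 54.38 j [-0.12 -0.14  1.57 -0.    1.71 -0.34]
```

View pics/w36.png

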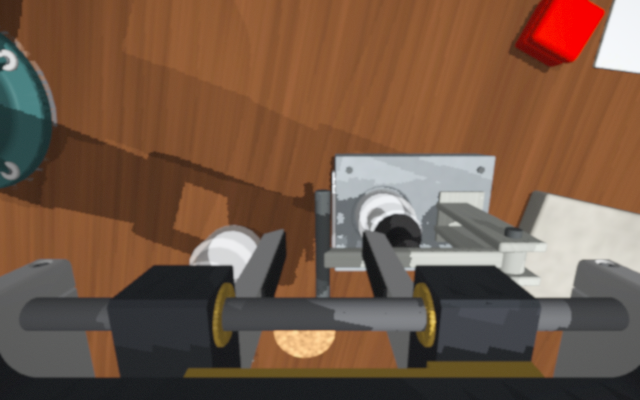

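Call:
{"fn": "apply_moves", "kwargs": {"moves": [[[0,0,2],[0,0,0],0.4],[[0,0,4],[0,0,0],0.4],[[0,0,6],[0,0,0],0.4],[[0,0,6.9],[0,0,0],0.4],[[0,0,6.9],[0,0,0],0],[[0,0,6.9],[0,0,0],0],[[0,0,6.9],[0,0,0],0],[[0,0,6.9],[0,0,0],0],[[0,0,6.9],[0,0,0],0],[[0,0,6.9],[0,0,0],0]]}}

```text
time: 55.22
tool_pos: [0.4503, 0.002, 0.1621]
ee_rot: [-3.141, 0.001, 1.792]
wrist_force: [-5.4, -1.8, 6.2]
width: 0.011
```

Run:
```python
from h import *
did([0,0,6.9],[0]*3)
arc(0,2.15,32)
```

```text
cmd [0.451  0.0011 0.1612] [3.142 0.    1.791] meas [0.4503 0.002  0.1621] [-3.141e+00  1.000e-03  1.792e+00] F [-5.4 -1.8  6.2] w 0.011 t 55.22 j [-0.12 -0.12  1.69 -0.    1.57 -0.34]
0.067 [0.0, 0.03, -1.01]
0.134 [0.0, 0.14, -2.01]
0.202 [0.0, 0.3, -3.0]
0.269 [0.0, 0.54, -3.98]
0.336 [0.0, 0.84, -4.94]
0.403 [0.0, 1.2, -5.88]
0.47 [0.0, 1.63, -6.8]
0.538 [0.0, 2.12, -7.68]
0.605 [0.0, 2.66, -8.53]
0.672 [0.0, 3.26, -9.34]
0.739 [0.0, 3.91, -10.1]
0.806 [0.0, 4.62, -10.83]
0.873 [0.0, 5.37, -11.5]
0.941 [0.0, 6.16, -12.12]
1.008 [0.01, 6.99, -12.68]
1.075 [0.01, 7.86, -13.19]
1.142 [0.01, 8.77, -13.64]
1.209 [0.01, 9.7, -14.03]
1.277 [0.01, 10.65, -14.36]
1.344 [0.01, 11.62, -14.62]
1.411 [0.01, 12.61, -14.81]
1.478 [0.01, 13.61, -14.94]
1.545 [0.01, 14.62, -15.0]
1.612 [0.01, 15.63, -14.99]
1.68 [0.01, 16.63, -14.91]
1.747 [0.01, 17.63, -14.77]
1.814 [0.01, 18.61, -14.56]
1.881 [0.02, 19.58, -14.28]
1.948 [0.02, 20.53, -13.94]
2.016 [0.02, 21.45, -13.54]
2.083 [0.02, 22.35, -13.08]
2.15 [0.02, 23.21, -12.55]
```

Call:
{"fn": "apply_moves", "kwargs": {"moves": [[[0,0.05,-1],[0,0,0],0],[[0,0.15,-2],[0,0,0],0],[[0,0.3,-3],[0,0,0],0],[[0,0.55,-4],[0,0,0],0],[[0,0.85,-4.95],[0,0,0],0],[[0,1.2,-5.9],[0,0,0],0],[[0,1.65,-6.8],[0,0,0],0],[[0,2.1,-7.7],[0,0,0],0],[[0,2.65,-8.55],[0,0,0],0],[[0,3.25,-9.35],[0,0,0],0]]}}

```text
time: 56.05
tool_pos: [0.4796, 0.0086, 0.2562]
ee_rot: [-3.135, 0.001, 1.791]
wrist_force: [-11.8, -4.4, 4.9]
width: 0.0112
```

Run:
```python
from h import *
did([0,3.25,-9.35],[0]*3)
c,im=shot('side','d37')
crop(im,240,60,400,260,'d37c',3)
arc(.672,2.15,22)
```

```text
cmd [0.4827 0.0082 0.2547] [3.142 0.    1.791] meas [0.4796 0.0086 0.2562] [-3.135e+00  1.000e-03  1.791e+00] F [-11.8  -4.4   4.9] w 0.0112 t 56.05 j [-0.1  -0.07  1.46 -0.    1.76 -0.32]
0.739 [0.0, 0.65, -0.77]
0.806 [0.0, 1.36, -1.49]
0.874 [0.0, 2.11, -2.16]
0.941 [0.0, 2.9, -2.78]
1.008 [0.0, 3.73, -3.35]
1.075 [0.0, 4.6, -3.86]
1.142 [0.0, 5.51, -4.31]
1.209 [0.01, 6.44, -4.69]
1.277 [0.01, 7.39, -5.02]
1.344 [0.01, 8.36, -5.28]
1.411 [0.01, 9.35, -5.47]
1.478 [0.01, 10.35, -5.6]
1.545 [0.01, 11.36, -5.66]
1.613 [0.01, 12.36, -5.65]
1.68 [0.01, 13.37, -5.57]
1.747 [0.01, 14.37, -5.43]
1.814 [0.01, 15.35, -5.22]
1.881 [0.01, 16.32, -4.94]
1.948 [0.01, 17.27, -4.6]
2.016 [0.01, 18.19, -4.2]
2.083 [0.02, 19.09, -3.74]
2.15 [0.02, 19.95, -3.22]
```

View pics/d37c.png

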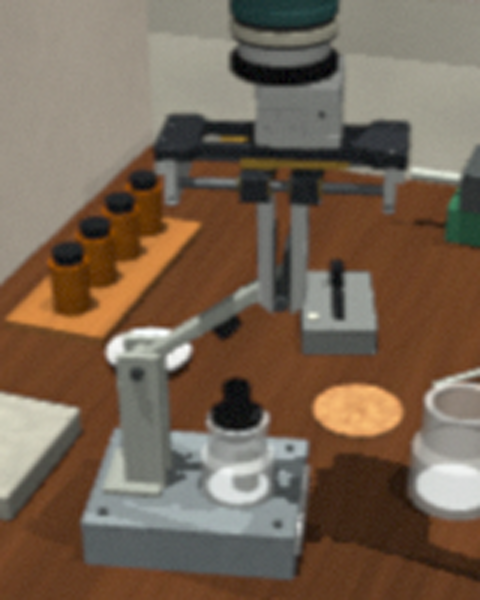

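Swinging open fine; stopper stays in. Continue.

Call:
{"fn": "apply_moves", "kwargs": {"moves": [[[0,0.65,-0.8],[0,0,0],0],[[0,1.35,-1.5],[0,0,0],0],[[0,2.1,-2.15],[0,0,0],0],[[0,2.9,-2.8],[0,0,0],0],[[0,3.7,-3.35],[0,0,0],0],[[0,4.6,-3.85],[0,0,0],0],[[0,5.5,-4.3],[0,0,0],0],[[0,6.45,-4.7],[0,0,0],0],[[0,7.4,-5],[0,0,0],0],[[0,8.35,-5.3],[0,0,0],0]]}}

```text
time: 56.93
tool_pos: [0.5645, 0.0277, 0.3116]
ee_rot: [3.137, 0.002, 1.791]
wrist_force: [-1.9, -2.8, 1.3]
width: 0.0108
```

Call:
{"fn": "apply_moves", "kwargs": {"moves": [[[0,1,-0.2],[0,0,0],0],[[0,2,-0.3],[0,0,0],0],[[0,3,-0.35],[0,0,0],0],[[0,4,-0.35],[0,0,0],0],[[0,5,-0.3],[0,0,0],0],[[0,6,-0.15],[0,0,0],0],[[0,7,0.05],[0,0,0],0],[[0,7.95,0.35],[0,0,0],0],[[0,8.9,0.7],[0,0,0],0],[[0,9.85,1.1],[0,0,0],0]]}}

```text
time: 57.77
tool_pos: [0.6614, 0.0495, 0.297]
ee_rot: [3.139, 0.001, 1.792]
wrist_force: [0.2, -1.7, 2.0]
width: 0.0108
```

Run:
```python
from h import *
did([0,8.35,-5.3],[0]*3);did([0,9.85,1.1],[0]*3)
arc(2.016,2.12,4)
```

```text
cmd [0.5642 0.0264 0.3077] [3.142 0.    1.791] meas [0.6614 0.0495 0.297 ] [3.139e+00 1.000e-03 1.792e+00] F [ 0.2 -1.7  2. ] w 0.0108 t 57.77 j [-0.01  0.35  0.91 -0.    1.88 -0.23]
cmd [0.6603 0.0479 0.2967] [3.142 0.    1.791] meas [0.6614 0.0495 0.297 ] [3.139e+00 1.000e-03 1.792e+00] F [ 0.2 -1.7  2. ] w 0.0108 t 57.77 j [-0.01  0.35  0.91 -0.    1.88 -0.23]
2.042 [0.0, 0.35, 0.17]
2.068 [0.0, 0.69, 0.35]
2.094 [0.0, 1.04, 0.54]
2.12 [0.0, 1.37, 0.74]
```

Final bit to the stop, then release and rise.

Call:
{"fn": "apply_moves", "kwargs": {"moves": [[[0,0.35,0.2],[0,0,0],0],[[0,0.7,0.35],[0,0,0],0],[[0,1.05,0.55],[0,0,0],0],[[0,1.35,0.7],[0,0,0],0],[[0,1.35,0.7],[0,0,0],0],[[0,1.35,0.7],[0,0,0],0],[[0,1.2,0.6],[0,0,0],0.4],[[0,1.2,0.6],[0,0,0],0.4],[[0,1.2,0.6],[0,0,0],0.4],[[0,1.2,0.6],[0,0,0],0.4]]}}

```text
time: 58.6
tool_pos: [0.6716, 0.0527, 0.2888]
ee_rot: [-3.14, -0.001, 1.793]
wrist_force: [0.4, 0.2, -0.2]
width: 0.0344
```

Call:
{"fn": "apply_moves", "kwargs": {"moves": [[[0,0,0],[0,0,0],0.5],[[0,0,-2],[0,0,0],0.5],[[0,0,-4],[0,0,0],0.5],[[0,0,-6],[0,0,0],0.5],[[0,0,-7],[0,0,0],0.6],[[0,0,-7],[0,0,0],0.6],[[0,0,-7],[0,0,0.12],0.7],[[0,-2,-7],[0,0,0.24],0.8],[[0,-5,-7],[0,0,0.36],0.9],[[0,-8,-7],[0,0,0.48],0.9]]}}

```text
time: 59.43
tool_pos: [0.5929, 0.0346, 0.3569]
ee_rot: [-3.137, 0.001, 1.306]
wrist_force: [-0.3, -1.4, 0.9]
width: 0.0793
```

Run:
```python
from h import *
did([0,1.2,.6],[0]*3);did([0,-8,-7],[0,0,.48])
c,im=shot('side','d38'); crop(im,220,90,400,260,'d38c',3.3)
did([0]*3,[0]*3)
goto(([.5262,-.0145,.24],.22))
```

```text
cmd [0.672  0.0505 0.2907] [3.142 0.    1.791] meas [0.5929 0.0346 0.3569] [-3.137e+00  1.000e-03  1.306e+00] F [-0.3 -1.4  0.9] w 0.0793 t 59.43 j [-0.04  0.21  0.96  0.    1.97  0.23]
cmd [0.5939 0.0331 0.3607] [3.142 0.    1.311] meas [0.5929 0.0346 0.3569] [-3.137e+00  1.000e-03  1.306e+00] F [-0.3 -1.4  0.9] w 0.0793 t 59.43 j [-0.04  0.21  0.96  0.    1.97  0.23]
cmd [0.5939 0.0331 0.3607] [3.142 0.    1.311] meas [0.5872 0.0338 0.3582] [-3.134e+00  3.000e-03  1.301e+00] F [-1.8  1.1 -0.2] w 0.0828 t 59.48 j [-0.04  0.2   0.97 -0.    1.98  0.23]
([0.5262, -0.0145, 0.24], 0.22) ([-6.34, -5.33, 12.07], [0.0, -0.0, 1.091])
```

View pics/d38c.png

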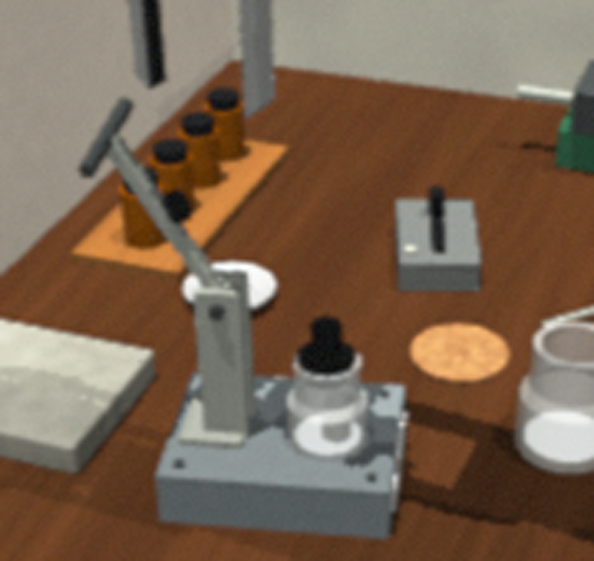

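Call:
{"fn": "apply_moves", "kwargs": {"moves": [[[-1.5,-1.5,0],[0,0,0.12],1],[[-3,-3,0],[0,0,0.24],1],[[-5,-4.5,0],[0,0,0.36],1],[[-6.3,-5.3,0],[0,0,0.48],1],[[-6.3,-5.3,0],[0,0,0.6],1],[[-6.3,-5.3,0],[0,0,0.72],1],[[-6.3,-5.3,3],[0,0,0.84],1],[[-6.3,-5.3,6],[0,0,0.96],1],[[-6.3,-5.3,9],[0,0,1.08],1],[[-6.3,-5.3,12],[0,0,1.09],1]]}}

```text
time: 60.32
tool_pos: [0.5258, -0.0126, 0.2376]
ee_rot: [-3.141, 0.001, 0.218]
wrist_force: [1.0, 0.1, 1.5]
width: 0.0939
```

Run:
```python
from h import *
did([-6.3,-5.3,12],[0,0,1.09])
for _ in range(3): optics.snapshot('side')
c,im=shot('wrist','w39'); crop(im,200,100,440,300,'w39c',3)
did([0]*3,[0]*3)
q,m,o=tool(); th=np.linspace(0,2*np.pi,73)
g=proj(c,np.c_[q[0]+.026*np.cos(th),q[1]+.026*np.sin(th),0*th+.116]); print((g.min(0)-[200,100])*3,(g.max(0)-[200,100])*3)
goto(([.5262,-.0145,.108],.22))
```

```text
cmd [ 0.5265 -0.0142  0.2407] [ 3.142 -0.     0.221] meas [ 0.5258 -0.0126  0.2376] [-3.141e+00  1.000e-03  2.180e-01] F [1.  0.1 1.5] w 0.0939 t 60.32 j [-0.13  0.03  1.39  0.    1.72  1.22]
cmd [ 0.5265 -0.0142  0.2407] [ 3.142 -0.     0.221] meas [ 0.5259 -0.0126  0.2395] [-3.141e+00  2.000e-03  2.230e-01] F [0.  0.8 0.4] w 0.094 t 60.52 j [-0.13  0.03  1.39  0.    1.72  1.22]
[290.29266731 221.02859699] [453.25377119 379.42020248]
([0.5262, -0.0145, 0.108], 0.22) ([-0.04, 0.02, 13.27], [-0.0, -0.0, 0.001])
```

View pics/w39c.png

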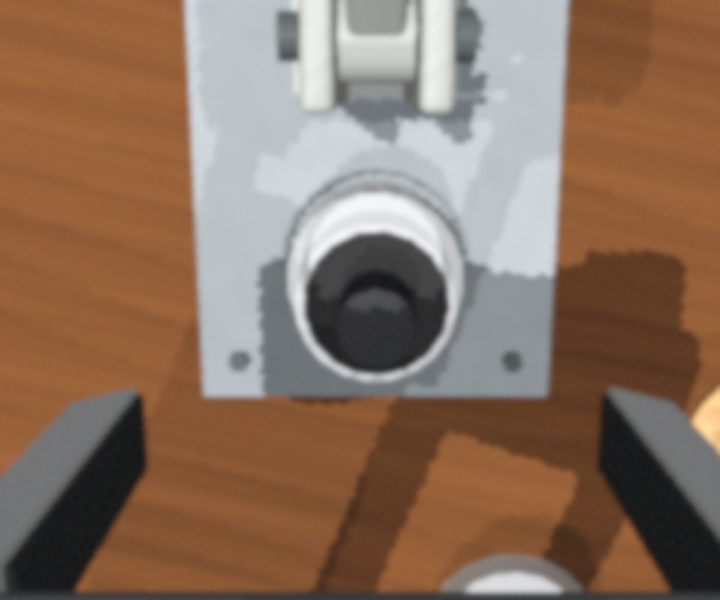

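Call:
{"fn": "apply_moves", "kwargs": {"moves": [[[0,0.1,3.5],[0,0,0],1],[[0,0.1,7],[0,0,0],1],[[0,0.1,10],[0,0,0],1],[[0,0.1,12],[0,0,0],1],[[0,0.1,13],[0,0,0],1],[[0,0.1,13],[0,0,0],1],[[0,0.1,13],[0,0,0],0.7],[[0,0.1,13],[0,0,0],0.7],[[0,0.1,13],[0,0,0],0.3],[[0,0.1,13],[0,0,0],0.3]]}}

```text
time: 61.35
tool_pos: [0.5277, -0.0139, 0.1122]
ee_rot: [3.14, -0.003, 0.222]
wrist_force: [0.5, 0.6, 0.5]
width: 0.071
```

Call:
{"fn": "apply_moves", "kwargs": {"moves": [[[0,0,0],[0,0,0],0.3],[[0,0,0],[0,0,0],0.3],[[0,0,0],[0,0,0],0.3],[[0,0,0],[0,0,0],0.3],[[0,0,0],[0,0,0],0.3],[[0,0,0],[0,0,0],0.3],[[0,0,0],[0,0,0],0.3],[[0,0,0],[0,0,0],0.3],[[0,0,0],[0,0,0],0.3],[[0,0,0],[0,0,0],0.3]]}}

```text
time: 62.18
tool_pos: [0.5267, -0.0134, 0.1108]
ee_rot: [-3.141, -0.001, 0.222]
wrist_force: [-1.3, 4.0, 5.2]
width: 0.0548
```

Run:
```python
from h import *
did([0,.1,13],[0]*3)
c,im=shot('wrist','w40'); crop(im,200,100,440,300,'w40c',3)
did([0]*3,[0]*3)
```

```text
cmd [ 0.5268 -0.0152  0.1107] [-3.142 -0.     0.221] meas [ 0.5267 -0.0134  0.1108] [-3.141e+00 -1.000e-03  2.220e-01] F [-1.3  4.   5.2] w 0.0548 t 62.18 j [-0.13  0.08  1.59  0.    1.46  1.22]
cmd [ 0.5268 -0.0152  0.1107] [ 3.142 -0.     0.221] meas [ 0.5267 -0.0133  0.1108] [-3.141e+00 -1.000e-03  2.220e-01] F [-1.1  3.   4.9] w 0.0544 t 62.23 j [-0.13  0.08  1.59  0.    1.46  1.22]
```

View pics/w40c.png

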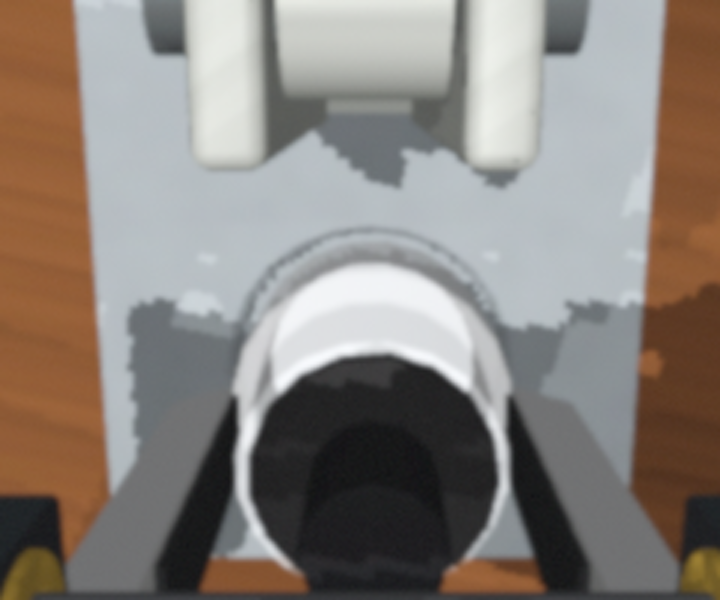

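Run:
```python
from h import *
goto(([.47,-.05,.19],.221),([.472,-.2185,.12],.221))
```

```text
([0.47, -0.05, 0.19], 0.221) ([-6.3, 2.15, -7.93], [-0.0, -0.0, 0.0])
([0.472, -0.2185, 0.12], 0.221) ([-9.8, 18.64, -0.93], [-0.0, -0.0, 0.0])
```

Call:
{"fn": "apply_moves", "kwargs": {"moves": [[[0,0,-1],[0,0,0],0.3],[[0,0,-3],[0,0,0],0.3],[[0,0,-5.5],[0,0,0],0.3],[[0,0,-8],[0,0,0],0.3],[[-2,0,-8],[0,0,0],0.3],[[-4,0.5,-8],[0,0,0],0.3],[[-6,2,-8],[0,0,0],0.3],[[-7,4.5,-8],[0,0,0],0.3],[[-8,7,-8],[0,0,0],0.3],[[-8,8,-8],[0,0,0],0.3]]}}

```text
time: 63.07
tool_pos: [0.4641, -0.1126, 0.1892]
ee_rot: [3.139, 0.004, 0.218]
wrist_force: [-0.6, 0.2, -3.2]
width: 0.0544
```

Run:
```python
from h import *
did([-8,8,-8],[0]*3)
c,im=shot('side','d41'); crop(im,220,90,400,260,'d41c',3)
goto(([.472,-.2185,.12],.221))
```

```text
cmd [ 0.4662 -0.1108  0.1907] [-3.142 -0.     0.221] meas [ 0.4641 -0.1126  0.1892] [3.139 0.004 0.218] F [-0.6  0.2 -3.2] w 0.0544 t 63.07 j [-0.35 -0.07  1.58 -0.    1.62  1.  ]
([0.472, -0.2185, 0.12], 0.221) ([-1.8, 10.64, 7.07], [0.0, -0.0, 0.0])
```

View pics/d41c.png

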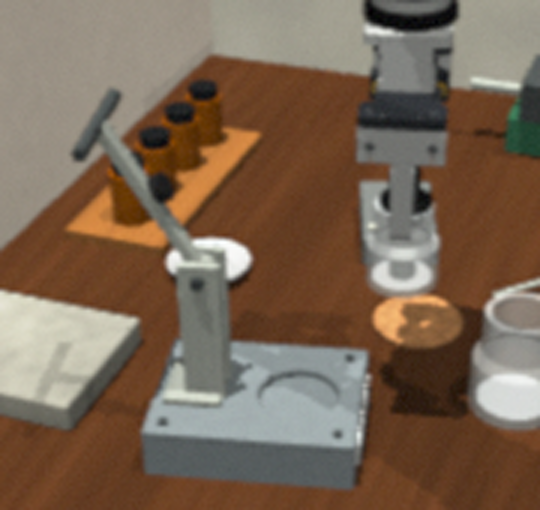

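Call:
{"fn": "apply_moves", "kwargs": {"moves": [[[-0.5,3,0],[0,0,0],0.3],[[-1,6,0],[0,0,0],0.3],[[-1.5,9,0],[0,0,0],0.3],[[-1.8,10.6,2],[0,0,0],0.3],[[-1.8,10.6,4.5],[0,0,0],0.3],[[-1.8,10.6,7],[0,0,0],0.3],[[-1.8,10.6,9],[0,0,0],0.3],[[-1.8,10.6,9],[0,0,0],0.3],[[-1.8,10.6,9],[0,0,0],0.3],[[-1.8,10.6,9],[0,0,0],0.3]]}}

```text
time: 63.95
tool_pos: [0.4727, -0.2167, 0.1012]
ee_rot: [3.141, -0.001, 0.222]
wrist_force: [-0.1, 0.3, -2.7]
width: 0.0544
```

Run:
```python
from h import *
did([-1.8,10.6,9],[0]*3)
c,im=shot('wrist','w42'); crop(im,200,100,440,300,'w42c',3)
did([0]*3,[0]*3)
```

```text
cmd [ 0.4719 -0.2181  0.1007] [ 3.142 -0.     0.221] meas [ 0.4727 -0.2167  0.1012] [ 3.141e+00 -1.000e-03  2.220e-01] F [-0.1  0.3 -2.7] w 0.0544 t 63.95 j [-0.54  0.07  1.62 -0.    1.44  0.81]
cmd [ 0.4719 -0.2181  0.1007] [-3.142 -0.     0.221] meas [ 0.4731 -0.217   0.102 ] [ 3.139e+00 -2.000e-03  2.220e-01] F [-0.2 -0.6 -2.6] w 0.0545 t 64.0 j [-0.54  0.07  1.62 -0.    1.44  0.81]
```

View pics/w42c.png

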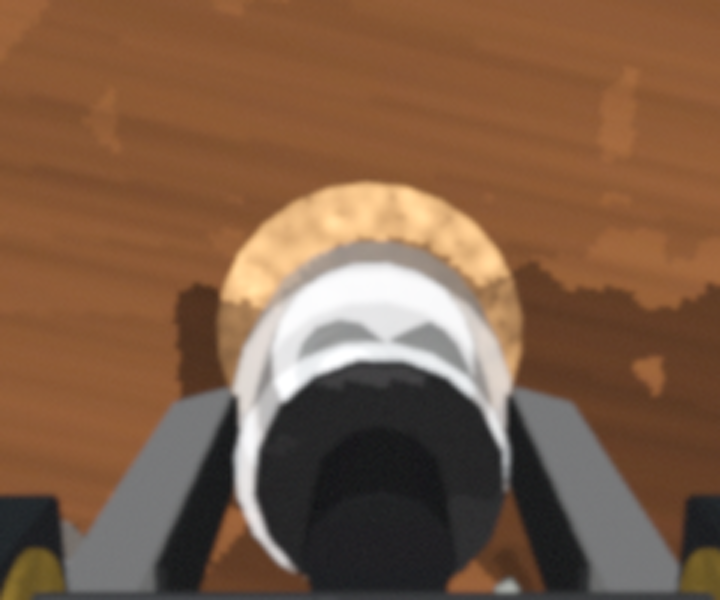

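Call:
{"fn": "apply_moves", "kwargs": {"moves": [[[0,0,0.4],[0,0,0],0.3],[[0,0,0.8],[0,0,0],0.3],[[0,0,1.2],[0,0,0],0.3],[[0,0,1.6],[0,0,0],0.3],[[0,0,1.9],[0,0,0],0.3],[[0,0,2.1],[0,0,0],0.3],[[0,0,2.25],[0,0,0],0.3],[[0,0,2.3],[0,0,0],0.3],[[0,0,2.3],[0,0,0],0.3],[[0,0,2.3],[0,0,0],0.3]]}}

```text
time: 64.83
tool_pos: [0.4717, -0.2167, 0.0789]
ee_rot: [3.141, -0.0, 0.222]
wrist_force: [-3.6, 1.7, 6.2]
width: 0.0546
```

Run:
```python
from h import *
did([0,0,2.3],[0]*3)
c,im=shot('side','d43'); crop(im,300,110,430,220,'d43c',4)
did([0]*3,[0]*3)
```

```text
cmd [ 0.4719 -0.2181  0.0777] [ 3.142 -0.     0.221] meas [ 0.4717 -0.2167  0.0789] [ 3.141 -0.     0.222] F [-3.6  1.7  6.2] w 0.0546 t 64.83 j [-0.54  0.09  1.65 -0.    1.4   0.81]
cmd [ 0.4719 -0.2181  0.0777] [-3.142 -0.     0.221] meas [ 0.4717 -0.2167  0.0788] [3.141 0.    0.222] F [-3.7  1.9  5.7] w 0.0545 t 64.88 j [-0.54  0.09  1.65 -0.    1.4   0.81]
```

View pics/d43c.png

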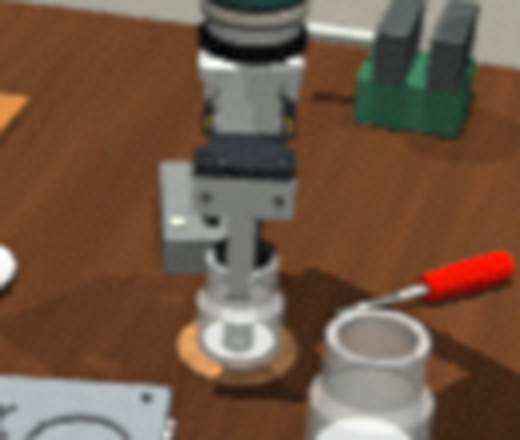

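Standing on the coaster (contact +6 N). Release, rise, clear away.

Call:
{"fn": "apply_moves", "kwargs": {"moves": [[[0,0,-0.1],[0,0,0],0.7],[[0,0,-0.1],[0,0,0],0.8],[[0,0,-0.1],[0,0,0],0.9],[[0,0,-0.1],[0,0,0],0.9],[[0,0,-0.1],[0,0,0],0.9],[[0,0,-2],[0,0,0],0.9],[[0,0,-5],[0,0,0],0.9],[[0,0,-9],[0,0,0],0.9],[[0,0,-13],[0,0,0],0.9],[[0,0,-16],[0,0,0],0.9]]}}

```text
time: 65.72
tool_pos: [0.4723, -0.217, 0.2406]
ee_rot: [3.139, -0.003, 0.222]
wrist_force: [0.9, 0.4, 1.1]
width: 0.0847
```

Call:
{"fn": "apply_moves", "kwargs": {"moves": [[[-2,0,0],[0,0,0],0.9],[[-5,0,0],[0,0,0],0.9],[[-8,0,0],[0,0,0],0.9],[[-10,0,0],[0,0,0],0.9],[[-10,0,0],[0,0,0],0.9],[[-10,0,0],[0,0,0],0.9],[[-10,0,0],[0,0,0],0.9],[[-10,0,0],[0,0,0],0.9],[[-10,0,0],[0,0,0],0.9],[[-10,0,0],[0,0,0],0.9]]}}

```text
time: 66.55
tool_pos: [0.3749, -0.2385, 0.2369]
ee_rot: [-3.141, 0.0, 0.223]
wrist_force: [-0.4, -0.6, 1.2]
width: 0.0844
```

Run:
```python
from h import *
did([-10,0,-16],[0]*3)
c,im=shot('wrist','w44');c,im1=shot('side','d44');c,im2=shot('scene','s44'); crop(im1,230,90,430,240,'d44c',4); crop(im,150,0,500,260,'w44c',2.2)
print(im.shape); did([0]*3,[0]*3)
```

```text
cmd [ 0.3744 -0.2401  0.2377] [ 3.142 -0.     0.221] meas [ 0.3749 -0.2385  0.2369] [-3.141  0.     0.223] F [-0.4 -0.6  1.2] w 0.0844 t 66.55 j [-0.69 -0.15  1.57  0.    1.73  0.65]
(400, 640, 3)
cmd [ 0.3744 -0.2401  0.2377] [-3.142 -0.     0.221] meas [ 0.3746 -0.2386  0.237 ] [-3.141  0.     0.222] F [-0.2 -0.6  0.3] w 0.0844 t 66.7 j [-0.69 -0.15  1.57 -0.    1.73  0.65]
```

View pics/w44c.png

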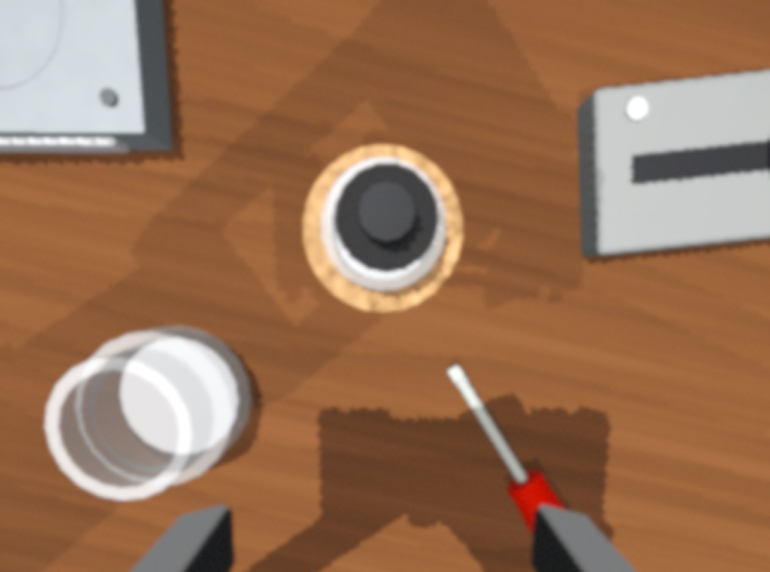

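View pics/d44c.png

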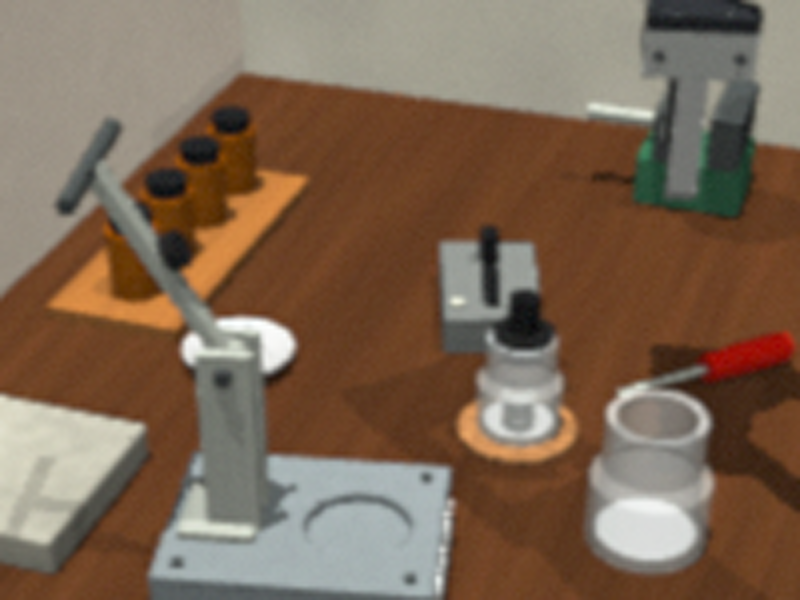

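View pics/s44.png

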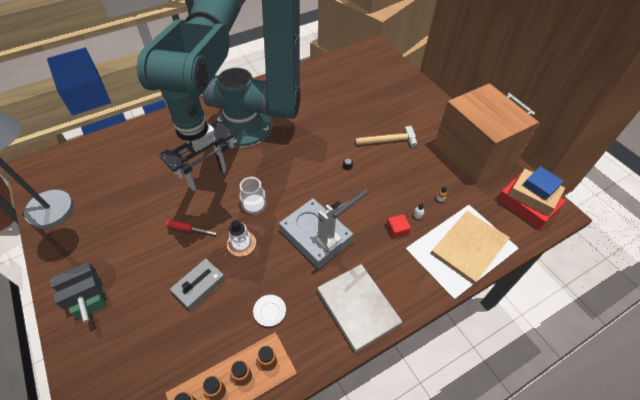

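Run:
```python
from h import *
print(job.close_job())
```

```text
the job is handed in; nothing more can be done
None
```

I did the whole job in the order asked and handed it in at about 67 s of the 210 s allowed; handing in gives no verdict.

- **Rings and stopper:** I dropped the three rings on the bench into the 78 mm flask on the coaster and pressed the stopper home. Its final height was within 1 mm of the expected value. My first try at one ring missed because I lifted before the fingers had closed. The ring stayed put and I took it on the second try.
- **Shaker run:** I stood the flask in the nest, closed the clamp so its pad sat on the stopper, and pushed the slide to its run end stop. It stayed there about 3.3 s, then I pulled it back to its off stop with the clamp still shut.
- **Return:** I swung the clamp arm back to its open stop and stood the flask on the coaster again.

**Last checks (all three cameras):**
- The flask is upright and centred on the coaster. The stopper looks seated and the nest is empty.
- The clamp is open and the slide is off. The other bench things look unmoved, and no ring is left on the bench.
- The shaker's motion didn't show in the still pictures, so the run itself rests on the slide reaching its end stop and on the rings, which had shifted inside the flask afterwards.
- The gripper read 54–55 mm on the 52 mm neck, more than it should. The hold was firm, so I carried on.

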